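Tip out the heavy nut tub, pack the strays and lock the box

ROBOT

A 6-joint arm with a two-finger parallel gripper is mounted at the origin on the work surface. World frame = base frame: x ahead of the robot, y to its left, z up, the work surface at z = 0. Lengths are in mm, angles in rad, forces in N, time in s.
With the tool pointing down it reaches from about 400 to 825 mm from the base axis. Payload 7 kg.
Tool frame: the origin (TCP) lies at the very end of the fingers, on their centre line; the grasp point (between the pads) lies 19 mm behind it; z points along the fingers, y is the direction in which the jaws open and shut (so a half turn about z gives the same grasp; the last joint's range is limited). The gripper opens to 88 mm and grips with 3 to 60 N. Pads are 19 mm wide; open, the fingers measure 130 mm over their backs; the gripper's body (78 mm by 193 mm) begins 47 mm behind the grasp point.
Start: joints at [1.411, 0.359, 0.012, 0, -1.224, -0.288], TCP at [292.269, 608.419, 226.561] pointing down, gripper open.
Joint ranges: [-3.07, 3.07], [-1.43, 2.12], [-1.02, 1.25], [-3.03, 1.67], [-3.05, -0], [-3.03, 3.03]. Speed limits (rad/s): [2.39, 2.39, 3.01, 3.14, 3.14, 3.14].

INTERFACE

Orientations are given as a rotation vector (axis times angle).
In Python, from cell import env, imaging, hand_in gives the robot as it stands. The module is installed in compiled form; this text tells all that it offers.
- The arm moves only by the tool play_rows, never from a script. Its argument "commands" is a list of rows, each an object with "delta_pos": the shift along the tool's x, y, z in mm, a list of three; "twist": the turn about the tool's z in rad. In form: [{"delta_pos": [tx, ty, tz], "twist": twist}, ...]. A call has exactly 5 rows; each row is the pose to reach, as a shift and turn from the pose commanded when the call began, along the tool's axes at that moment; what a row does not reach only later rows make up. A row lasts 1/12 s, in which the tool goes at most 41.7 mm and 7.16 degrees, less where a joint would pass 70% of its speed; a pose out of reach is approached as far as the arm can. A call with a gripper value outside its range is refused whole. "gripper" is the finger opening in mm, from 0 to 87.6, set as the call begins (left out, the last holds). The fingers move at their own pace and stop on an object; "force" is the grip in N (left out, the last holds). Time passes only in rows, so rows that repeat a pose let the fingers close, or fill a call up. It gives the time, the measured TCP pose, the force and the opening at its end, in the units of the state.
- env.get_state(): the state, without advancing time (a new reading comes with each control period).
- imaging.camera(name): name is "scene" or "top"; returns a dict with "image" (384x512x3 uint8, blue, green, red), "range_z" (384x512 float32, mm along the optical axis (not along the pixel's ray), 0 where there is no reading), "mtx" (3x3 intrinsics, pixels), "dist" ([k1, k2, p1, p2, k3] as OpenCV has them; the pictures are not rectified), "R" (3x3) and "t" (3): a world point X has camera coordinates R X + t. Camera axes: x right, y down, z forward; pixel columns grow to the right and rows downward; lengths in mm; the calibration is good to about 2 mm. A picture is of the moment at which its call begins.
- hand_in(): hands the job in, once; it reports no verdict.
The state is a dict: "t": time; "qpos": joint angles; "qd": joint speeds; "effort": joint torques, N m; "ee_pos": TCP position; "tool_rot": TCP orientation; "force": force on the tool from outside, world axes, zero at the start; "torque": the same for the moment, N m; "gripper_width": finger opening in mm.
Only numpy, scipy, OpenCV 4.12 (cv2) and the standard library are available. Lean on these libraries where they do the work, as an engineer would, in place of code of your own. Each camera call takes 0.05 s, during which the arm holds its last target.

TASK

Pack the big nuts for transport: empty the heavy steel tub into the wooden box by rocking it over on its front bar with its rear handle (do not lift it off the stand) and set it back upright on the stand, and put the stray nuts from the bench, and any that missed, into the box as well. Then slide the lid fully shut and lock it by pushing the steel rod through all three hasp eyes from the outer end until its square head is up against the outer eye. Leave the other things on the bench alone.

Things in the scene. Friction and masses are not known exactly. Their poses are not given: they have to be found in the camera images.
- crate: Fixed open plywood box, 160 (x) x 220 (y) x 80 mm tall outside, walls and floor 8 mm; origin at the centre of its underside, on the bench. Its -x face roughly faces the robot and carries the hasp eyes; the tub's stand is off its -y side.
- eye_outer (a point): Centre of the outer (+y) face of the outer eye's hole, at (-96, 98, 98) mm in the box's frame; axes as the box's. With the lid shut three eye plates (28 x 28 x 6 mm, round hole 14 mm) stand in line, holes along the box's y at x -96, z 98 mm: two fixed ones centred at y = 95 and 47 mm and the lid's at y = 71 mm. The rod enters here towards the box's -y.
- crate_floor (a point): Centre of the box's inner floor, 8 mm above the bench; axes as the box's.
- lid (a joint): Slide of the box's plywood lid, in m: 0 fully shut, up to 0.175 open; it moves along the box's +x to open. Friction about 2 N; it stays where it is left. The 6 mm thick lid runs just above the box's rim; open, it lies beyond the box's +x side.
- lid_handle (a point): Middle of the lid's handle: a horizontal round steel bar 12 mm thick, 80 mm long along the box's y, its centre line 35 mm above the lid's top (121 mm above the bench). Moves with the lid; shut, it is at x = -55, y = 30 mm in the box's frame.
- stand: Fixed timber block beside the box, 150 x 220 mm, top 118 mm above the bench. Its +x is the pouring direction (box +y). Origin on the bench below the tub's rocker bar, 4 mm behind the block's front edge, 18 to 30 mm from the box. At the bar's two ends, beyond the tub's sides, steel stops (90 mm to either side) 25 mm high keep it from sliding forward, and 4 mm lips stand behind it.
- tub: Loose heavy steel tub, 2 to 3 kg, open on top. Origin: middle of its rocker bar (14 mm round, 212 mm along y) under the front base edge, 125 mm above the bench. +x is the pouring direction. Base x -115 to 0, 110 wide, 85 mm tall; inner floor z 3 mm; front wall leans out 35 degrees to a lip at x 60, z 85. Balances near 45 degrees; nuts slide out (friction to 0.7) at 100 to 105 degrees of rocking, the lip dipping into the box.
- tub_handle (a point): Middle of the tub's rear handle: a horizontal round bar 14 mm thick, 100 mm long along the tub's y, at x = -165, z = 80 mm in the tub's frame, 50 mm behind the rear wall. It may turn between the fingers as the tub rocks, with the gripper left pointing down: its path is an arc about the rocker bar.
- nut0_mid (a point): Centre of a big steel hex nut that starts in the tub: 30 mm across the flats, 30 mm tall along its z, 0.13 kg, a flat facing its +x. May be absent (two to four are there).
- nut1_mid (a point): Centre of a big steel hex nut that starts in the tub: 30 mm across the flats, 30 mm tall along its z, 0.13 kg, a flat facing its +x. May be absent (two to four are there).
- nut2_mid (a point): Centre of a big steel hex nut that starts in the tub: 30 mm across the flats, 30 mm tall along its z, 0.13 kg, a flat facing its +x. May be absent (two to four are there).
- nut3_mid (a point): Centre of a big steel hex nut that starts in the tub: 30 mm across the flats, 30 mm tall along its z, 0.13 kg, a flat facing its +x. May be absent (two to four are there).
- stray0_mid (a point): Centre of a stray nut, of the same kind, that starts standing on the bench to the robot's left. May be absent (three to five are there).
- stray1_mid (a point): Centre of a stray nut, of the same kind, that starts standing on the bench to the robot's left. May be absent (three to five are there).
- stray2_mid (a point): Centre of a stray nut, of the same kind, that starts standing on the bench to the robot's left. May be absent (three to five are there).
- stray3_mid (a point): Centre of a stray nut, of the same kind, that starts standing on the bench to the robot's left. May be absent (three to five are there).
- stray4_mid (a point): Centre of a stray nut, of the same kind, that starts standing on the bench to the robot's left. May be absent (three to five are there).
- rod_head (a point): Centre of the locking rod's square head, 22 x 22 x 56 mm (56 along its x). From the head's +x face a round shaft, 9 mm thick and 100 mm long, with a rounded end, runs along +x. 0.22 kg. It starts lying flat on a face of the head, on the bench to the left, shaft roughly towards the box.
- rod_tip (a point): End of the rod's shaft, 128 mm along +x from the head's centre.
- tape_roll: Bystander: roll of tape, 90 mm across, 35 mm tall, flat on the bench on the right; origin at the centre of its underside. Leave alone.
- spray_can: Bystander: spray can, 66 mm across, 190 mm tall, on the far right; origin at its underside. Leave alone.
- tape_measure: Bystander: black tape measure, 70 x 45 x 65 mm, on the far left; origin at its underside. Leave alone.

How it is judged:
By the outcome, as a careful person would: the job done as asked, in the order asked, and still so for the second after the job is handed in, with the robot touching nothing.
Of nut0, nut1, nut2, nut3 only 2 to 4 are there at a start; the rules pass over those that are not, and their reading is None.
Of stray0, stray1, stray2, stray3, stray4 only 3 to 5 are there at a start; the rules pass over those that are not, and their reading is None.
At some moment in a run one of stray0, stray1, stray2, stray3, stray4 may be knocked a few centimetres aside while the robot is not near it.
It also fails if it takes over 210 s, if anything falls off the work surface, if the arm or the gripper's body presses on something with over 40 N, if the wrist force passes 120 N, or if a joint passes its speed limit or range.

## Working session

There is one attempt and no reset: what is moved stays moved. The work goes in short steps, Python scripts to look and compute and a tool call to move; the robot and the scene stay as the last step left them, time stands still between calls to the robot, and variables do not carry over. Pictures are saved under pics/ and viewed, and the job is handed in when it is done.

Besides the shell and the picture viewer there is one more tool, called after "Request:" in YAML: its name, and indented under it one key for each argument. play_rows: Moves the arm, as the interface text tells. Its arguments: {"type":"object","properties":{"commands":{"type":"array"},"gripper":{"type":"number"},"force":{"type":"number"}},"required":["commands"]}

```bash
mkdir -p pics; ls; cat > h.py <<'E'
import numpy as np, cv2
from cell import env, imaging, hand_in
def cam(name, png=None):
    c=imaging.camera(name)
    if png: cv2.imwrite('pics/'+png, c['image'])
    return c
def cloud(c):
    d=c['range_z']; h,w=d.shape
    u,v=np.meshgrid(np.arange(w),np.arange(h))
    p=cv2.undistortPoints(np.stack([u,v],-1).reshape(-1,1,2).astype(np.float64),c['mtx'],c['dist']).reshape(h,w,2)
    X=np.dstack([p[...,0]*d,p[...,1]*d,d])
    W=(X-np.array(c['t']).reshape(1,1,3))@np.array(c['R'])
    W[d==0]=np.nan
    return W
def onplane(c,uv,z):
    p=cv2.undistortPoints(np.array(uv,float).reshape(-1,1,2),c['mtx'],c['dist']).reshape(-1,2)
    R=np.array(c['R']);t=np.array(c['t']).ravel()
    C=-R.T@t
    r=np.c_[p,np.ones(len(p))]@R
    s=(z-C[2])/r[:,2]
    return C+s[:,None]*r
def proj(c,P):
    rv=cv2.Rodrigues(np.array(c['R'],float))[0]
    return cv2.projectPoints(np.array(P,float).reshape(-1,1,3),rv,np.array(c['t'],float),c['mtx'],c['dist'])[0].reshape(-1,2)
def st():
    s=env.get_state()
    for k in ['t','qpos','ee_pos','tool_rot','force','gripper_width']: print(k,np.round(s[k],3))
    print('Rt',np.round(cv2.Rodrigues(np.array(s['tool_rot'],float))[0],3).tolist())
    return s
E
python3 - <<'E'
from h import *
st()
for n in ['scene','top']:
    c=cam(n,n+'0.png'); np.savez('pics/'+n+'0.npz',**{k:np.array(v) for k,v in c.items()})
    print(n,np.round(-np.array(c['R']).T@np.array(c['t']).ravel()), np.round(c['mtx'],1).tolist(),np.round(c['R'],2).tolist())
E
```

```text
pics
t 0.0
qpos [ 1.411  0.359  0.011 -0.    -1.224 -0.288]
ee_pos [292.091 607.985 225.646]
tool_rot [ 3.062 -0.697 -0.   ]
force [ 0.448  0.072 -0.746]
gripper_width 87.498
Rt [[0.901, -0.433, -0.001], [-0.433, -0.901, -0.002], [0.0, 0.002, -1.0]]
scene [1442.  541. 1172.] [[359.3, 0.0, 255.5], [0.0, 359.3, 194.1], [0.0, 0.0, 1.0]] [[-0.5, 0.86, 0.0], [0.6, 0.35, -0.72], [-0.62, -0.36, -0.7]]
top [ 410.   -3. 1766.] [[494.7, 0.0, 260.0], [0.0, 494.7, 198.8], [0.0, 0.0, 1.0]] [[-0.0, -1.0, -0.0], [-1.0, 0.0, -0.07], [0.07, 0.0, -1.0]]
```

View pics/scene0.png

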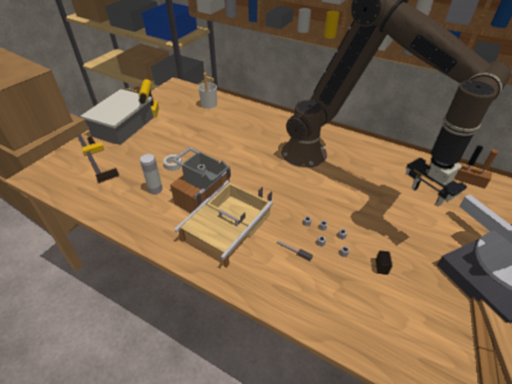

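View pics/top0.png

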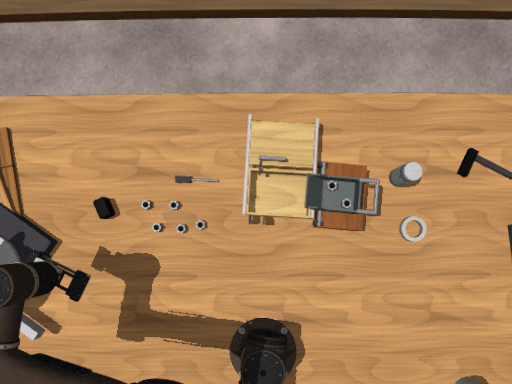

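```bash
python3 - <<'E'
from h import *
c=dict(np.load('pics/top0.npz')); 
im=c['image']
cv2.imwrite('pics/top0c.png',cv2.resize(im[105:245,235:395],None,fx=5,fy=5,interpolation=cv2.INTER_CUBIC)[:600])
cv2.imwrite('pics/top0d.png',cv2.resize(im[160:245,90:230],None,fx=5.7,fy=5.7,interpolation=cv2.INTER_CUBIC)[:600])
W=cloud(c)
for p in [(146,204),(174,205),(157,227),(181,229),(201,225),(183,179),(210,180),(272,159),(284,200),(284,140),(249,150),(318,150),(342,192),(332,186),(347,203),(378,195),(320,222)]:
    print(p,np.round(W[p[1],p[0]],1))
s=dict(np.load('pics/scene0.npz'))
cv2.imwrite('pics/sc0c.png',cv2.resize(s['image'][145:270,155:295],None,fx=4.8,fy=4.8,interpolation=cv2.INTER_CUBIC))
E
```

```text
(146, 204) [513.9 407.5  18.9]
(174, 205) [509.5 305.9  27.6]
(157, 227) [432.1 365.5  27.4]
(181, 229) [424.9 280.2  29.6]
(201, 225) [438.7 210.   28.7]
(183, 179) [601.6 274.8  27. ]
(210, 180) [598.7 180.1  16.7]
(272, 159) [656.8 -38.5 124.8]
(284, 200) [526.6 -82.7  13.7]
(284, 140) [728.9 -81.1  83.3]
(249, 150) [693.2  39.2  91.7]
(318, 150) [ 706.8 -206.6    6. ]
(342, 192) [ 545.2 -271.2  124.7]
(332, 186) [ 562.  -233.1  160.1]
(347, 203) [ 506.5 -281.9  156.6]
(378, 195) [ 544.  -420.6    2.7]
(320, 222) [ 445.6 -196.5  125.5]
```

View pics/top0c.png

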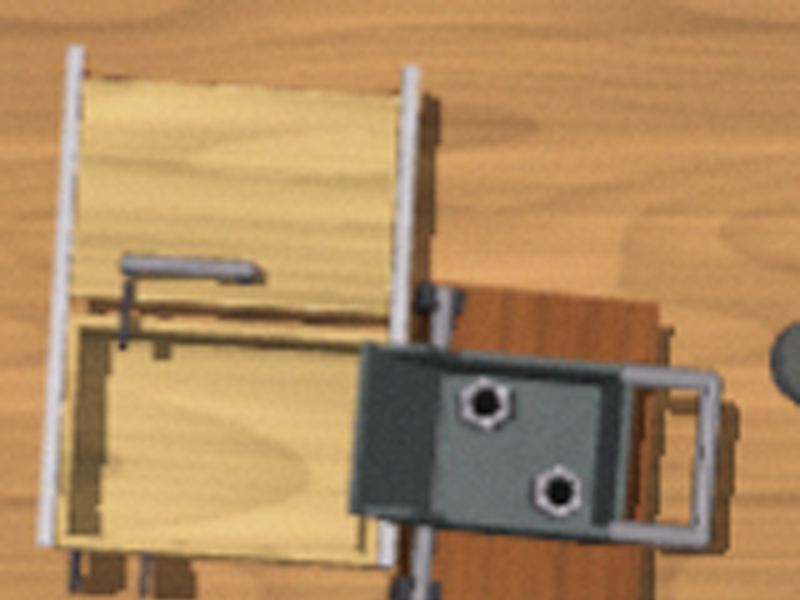

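View pics/top0d.png

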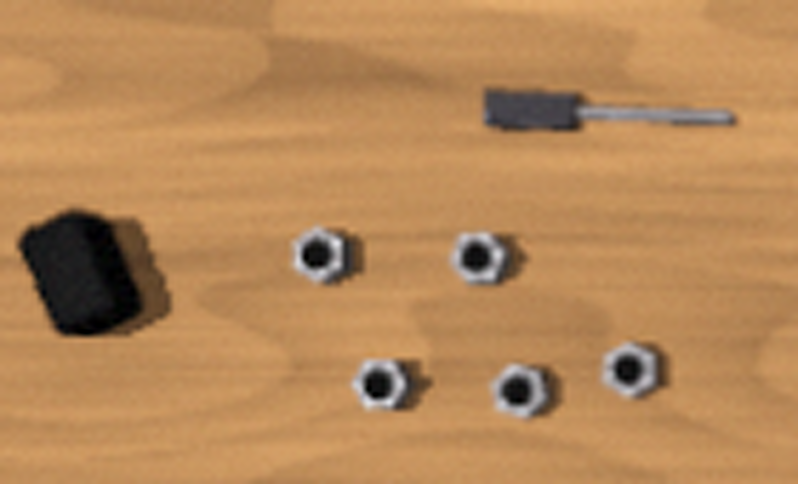

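View pics/sc0c.png

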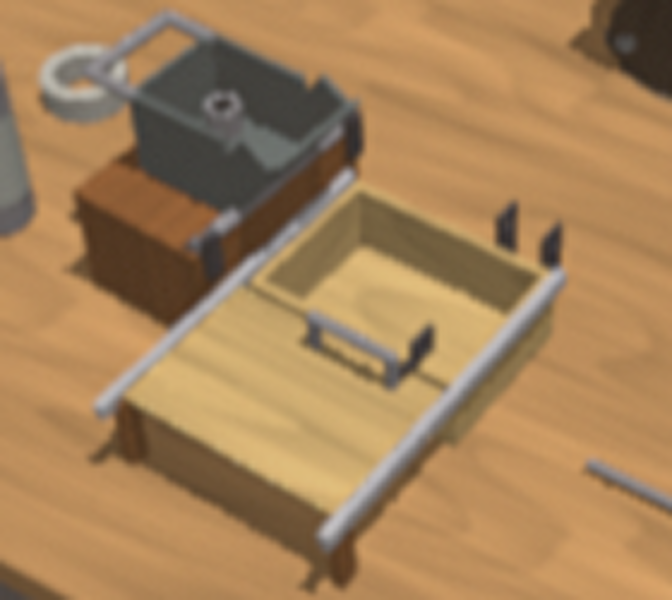

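```bash
cat > fit.py <<'E'
from h import *
from scipy.optimize import least_squares
def o(u,v,f=5,u0=235,v0=105): return ((u+.5)/f-.5+u0,(v+.5)/f-.5+v0)
def T(p,P):  # p=x,y,yaw
    P=np.atleast_2d(P).astype(float);c,s=np.cos(p[2]),np.sin(p[2])
    return np.c_[p[0]+c*P[:,0]-s*P[:,1],p[1]+s*P[:,0]+c*P[:,1],P[:,2]]
E
python3 - <<'E'
from fit import *
t=dict(np.load('pics/top0.npz')); s=dict(np.load('pics/scene0.npz'))
q=lambda u,v:onplane(t,[o(u,v)],0)
for nm,u,v,z in [('h1',128,265,121),('h2',255,270,121),('th1',708,378,205),('th2',705,540,205),('rimFL',58,545,80),('rimFR',380,565,80),('railL',47,545,92),('railLf',76,48,92),('railR0',385,565,92),('railRf',411,68,92),('lip1',362,347,210),('lip2',350,512,210),('bar1',440,340,125),('bar2',418,600,125)]:
    print(nm,np.round(onplane(t,[o(u,v)],z)[0],1))
W=cloud(t)
np.set_printoptions(linewidth=200,suppress=True)
print(np.round(W[190,240:330,2]).astype(int)); print(np.round(W[190,240:330,1]).astype(int))
print(np.round(W[150,240:330,2]).astype(int))
E
```

```text
h1 [662.3   1.  121. ]
h2 [658.6 -84.2 121. ]
th1 [ 575.8 -367.9  205. ]
th2 [ 472.8 -363.9  205. ]
rimFL [476.2  49.5  80. ]
rimFR [ 461.7 -170.    80. ]
railL [475.8  56.6  92. ]
railLf [817.6  36.3  92. ]
railR0 [ 461.4 -172.2   92. ]
railRf [ 802.8 -194.1   92. ]
lip1 [ 595.7 -147.2  210. ]
lip2 [ 491.2 -138.5  210. ]
bar1 [ 610.4 -207.3  125. ]
bar2 [ 437.  -190.5  125. ]
[                   1                    7                   -3                   81                   88                   89                   75                   80                   76
                   43                    6                    9                   11                   11                   14                   11                    7                    3
                    8                    5                   15                   19                    7                   15                   14                    7                    4
                    5                    9                    5                    9                    3                    9                   12   
[... 4403 characters left out ...]
      87
                   86                   88                   88                   89                   90                   86                   84                   94                   75
                   83                   89                   87                   82                   87                    9                    6                    1                    0
                   -3                    4                    4                    7                   -1                   -1                    1                    2                    7]<stdin>:8: RuntimeWarning: invalid value encountered in cast
<stdin>:9: RuntimeWarning: invalid value encountered in cast
```

```bash
cat >> fit.py <<'E'
def rect(x0,x1,y0,y1,z): return [(x0,y0,z),(x1,y0,z),(x1,y1,z),(x0,y1,z),(x0,y0,z)]
def boxlines(p,lid):
    L=[rect(-80,80,-110,110,80),rect(-72,72,-102,102,80),rect(-72,72,-102,102,8),rect(-80,80,-110,110,0)]
    for y,x in [(95,-96),(47,-96),(71,-96+lid)]:
        for dy in (-3,3): L.append([(x-14,y+dy,84),(x+14,y+dy,84),(x+14,y+dy,112),(x-14,y+dy,112),(x-14,y+dy,84)])
    L.append([(-55+lid,-10,121),(-55+lid,70,121)])
    return [T(p,l) for l in L]
def standlines(p):
    L=[rect(4-150,4,-110,110,118)]
    L.append([(0,-106,125),(0,106,125)])
    return [T(p,l) for l in L]
def tublines(p,th=0):
    R=lambda l:[(x*np.cos(th)+z*np.sin(th),y,-x*np.sin(th)+z*np.cos(th)+125) for x,y,z in l]
    L=[rect(-115,0,-55,55,0),[(-115,-55,85),(60,-55,85),(60,55,85),(-115,55,85),(-115,-55,85)],[(-165,-50,80),(-165,50,80)],
       [(0,-106,0),(0,106,0)],[(0,-55,0),(60,-55,85)],[(0,55,0),(60,55,85)]]
    return [T(p,R(l)) for l in L]
def overlay(c,sets,roi,f,fn):
    u0,v0,u1,v1=roi
    im=cv2.resize(c['image'][v0:v1,u0:u1],None,fx=f,fy=f,interpolation=cv2.INTER_CUBIC)
    for lines,col in sets:
        for l in lines:
            a=proj(c,l); a=((a-[u0,v0]+.5)*f-.5)
            cv2.polylines(im,[np.round(a*8).astype(np.int32)],False,col,1,cv2.LINE_AA,3)
    cv2.imwrite('pics/'+fn,im)
E
cat > ov.py <<'E'
from fit import *
import sys
pb=eval(sys.argv[1]);lid=float(sys.argv[2]);pt=eval(sys.argv[3]);tag=sys.argv[4]
t=dict(np.load('pics/top0.npz')); s=dict(np.load('pics/scene0.npz'))
ss=[(boxlines(pb,lid),(0,0,255)),(standlines(pt),(255,0,0)),(tublines(pt),(0,255,255))]
overlay(t,ss,(240,110,385,235),5,'ot%s.png'%tag)
overlay(s,ss,(160,145,290,265),5,'os%s.png'%tag)
E
python3 ov.py "(546,-65,-.062)" 165 "(530,-200,1.53)" 1
```

```text
(no output)
```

View pics/ot1.png

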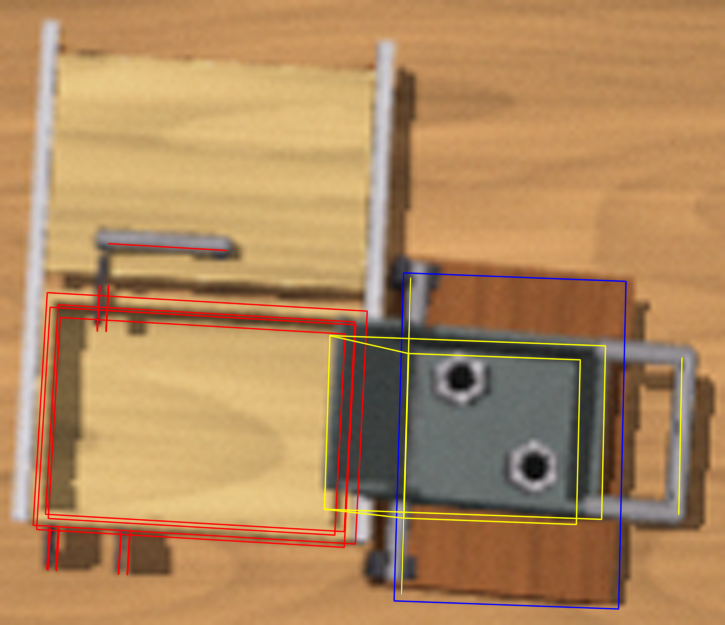

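View pics/os1.png

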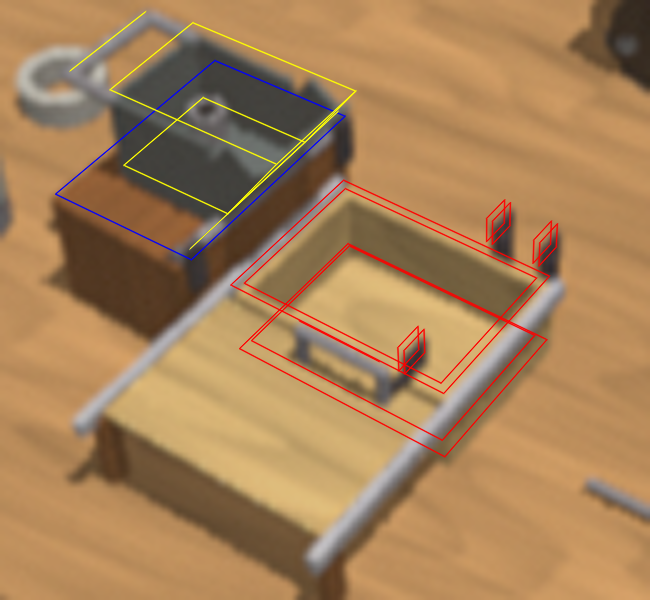

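```bash
python3 ov.py "(546,-65,-.062)" 165 "(537,-201,1.482)" 2
python3 - <<'E'
from PIL import Image
E
python3 - <<'E'
import cv2
a=cv2.imread('pics/ot2.png')[140:520,280:725];b=cv2.imread('pics/os2.png')[0:330,20:400]
cv2.imwrite('pics/m2.png',cv2.resize(a,None,fx=1.7,fy=1.5)[:600,:800]);cv2.imwrite('pics/n2.png',cv2.resize(b,None,fx=1.7,fy=1.7))
E
```

```text
(no output)
```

View pics/ot2.png

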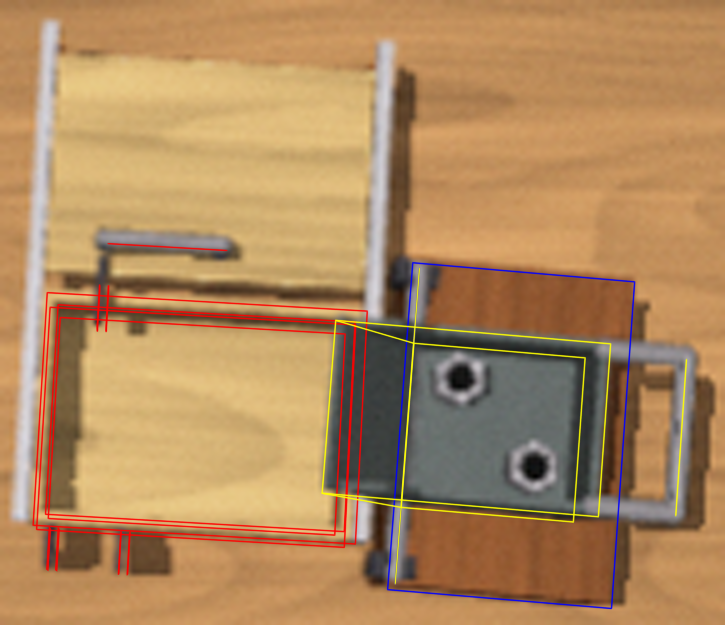

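View pics/n2.png

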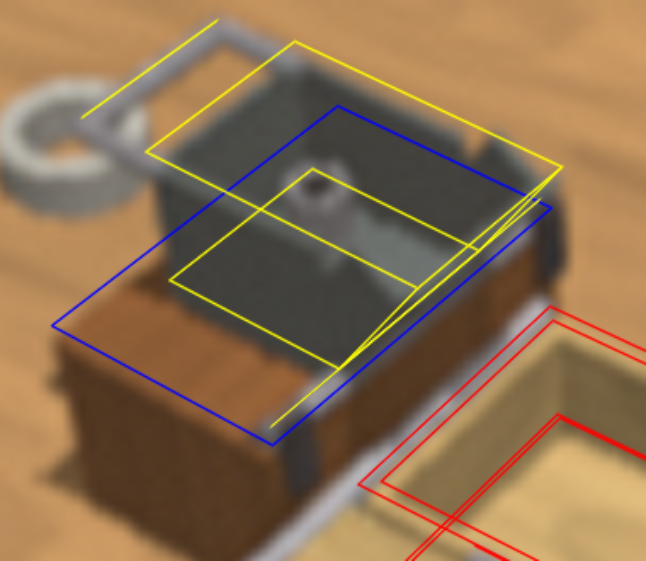

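```bash
python3 - <<'E'
from fit import *
t=dict(np.load('pics/top0.npz')); s=dict(np.load('pics/scene0.npz'))
h1,h2=[onplane(t,[o(*a,5,240,110)],205)[0] for a in [(690,350),(682,517)]]
print(h1,h2,(h1+h2)/2, np.arctan2(h1[1]-h2[1],h1[0]-h2[0]))
# finger tips check
e=np.array(env.get_state()['ee_pos']); R=cv2.Rodrigues(np.array(env.get_state()['tool_rot'],float))[0]
pts=[e+R@np.array(v) for v in [(0,0,0),(0,44,0),(0,-44,0),(0,65,0),(0,-65,0)]]
for c,n,ro in [(t,'ft.png',(40,250,110,310)),(s,'fs.png',(400,150,480,215))]:
    q=proj(c,pts); print(np.round(q,1))
    u0,v0,u1,v1=ro;im=cv2.resize(c['image'][v0:v1,u0:u1],None,fx=8,fy=8,interpolation=cv2.INTER_CUBIC)
    for a in (q-[u0,v0]+.5)*8: cv2.circle(im,(int(a[0]),int(a[1])),4,(0,0,255),1)
    cv2.imwrite('pics/'+n,im)
E
```

```text
[ 577.74503733 -372.42611974  205.        ] [ 471.4993053  -365.17658937  205.        ] [ 524.62217132 -368.80135455  205.        ] -0.06812801511645586
[[ 66.6 271. ]
 [ 78.9 277.2]
 [ 54.3 264.9]
 [ 84.8 280.2]
 [ 48.5 261.9]]
[[425.2 196. ]
 [415.4 189.3]
 [435.5 203. ]
 [410.9 186.1]
 [440.5 206.4]]
```

View pics/ft.png

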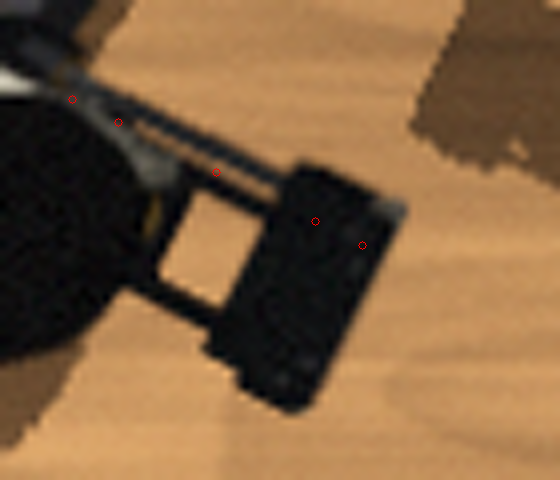

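View pics/fs.png

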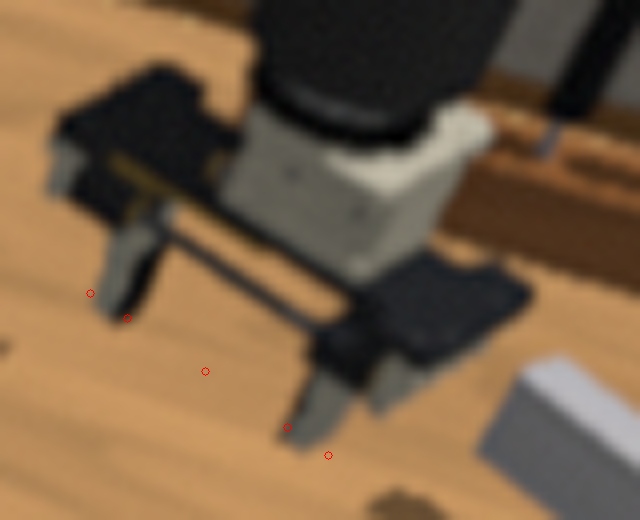

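```bash
cat > plan.py <<'E'
from h import *
def pose():
    s=env.get_state();R=cv2.Rodrigues(np.array(s['tool_rot'],float))[0]
    return np.array(s['ee_pos'],float),np.arctan2(R[1,0],R[0,0])
def plan(tg,start=None,tw_max=0.55):
    """tg: list of (x,y,z,psi or None); prints delta per call"""
    p,ps=pose() if start is None else start
    p=np.array(p,float)
    for t in tg:
        tp=np.array(t[:3],float); 
        dpsi=0 if len(t)<4 or t[3] is None else t[3]-ps
        dpsi=dpsi if len(t)>4 else (dpsi+np.pi)%(2*np.pi)-np.pi
        n=max(int(np.ceil(np.linalg.norm(tp-p)/190)),int(np.ceil(abs(dpsi)/tw_max)),1)
        d0=(tp-p)/n
        for i in range(n):
            d=d0; c,s_=np.cos(ps),np.sin(ps)
            tx=d[0]*c+d[1]*s_; ty=d[0]*s_-d[1]*c
            print(np.round([tx,ty,-d[2]],0 if np.linalg.norm(d)>120 else 1).tolist(),'tw',round(-dpsi/n,3),' -> ',np.round(p+d).tolist())
            p=p+d; ps+=dpsi/n
    return p,ps
E
python3 - <<'E'
from plan import *
plan([(400,500,320,-1.0,1),(520,100,330,-2.3,1),(527,-250,300,-3.207,1),(527,-367,240,-3.207,1)])
E
```

```text
[72.0, 25.3, -47.1] tw 0.276  ->  [346.0, 554.0, 273.0]
[76.2, 4.7, -47.1] tw 0.276  ->  [400.0, 500.0, 320.0]
[134.0, 38.0, -3.0] tw 0.433  ->  [440.0, 367.0, 323.0]
[138.0, -21.0, -3.0] tw 0.433  ->  [480.0, 233.0, 327.0]
[116.0, -77.0, -3.0] tw 0.433  ->  [520.0, 100.0, 330.0]
[128.0, -119.0, 15.0] tw 0.454  ->  [524.0, -75.0, 315.0]
[63.0, -163.0, 15.0] tw 0.454  ->  [527.0, -250.0, 300.0]
[-8.0, -117.0, 60.0] tw -0.0  ->  [527.0, -367.0, 240.0]
```

Request:
play_rows:
  commands:
    - {"delta_pos":[25,8,-16],"twist":0.09}
    - {"delta_pos":[50,17,-32],"twist":0.18}
    - {"delta_pos":[72,25.3,-47],"twist":0.276}
    - {"delta_pos":[72,25.3,-47],"twist":0.276}
    - {"delta_pos":[72,25.3,-47],"twist":0.276}
  gripper: 40
  force: 40

```text
t: 0.52
ee_pos: [347.2, 553.9, 274.5]
tool_rot: [-2.936, 1.114, 0.0]
force: [-0.3, 0.4, -0.1]
gripper_width: 59.8
```

Request:
play_rows:
  commands:
    - {"delta_pos":[15,1,-9],"twist":0.055}
    - {"delta_pos":[30,2,-18],"twist":0.11}
    - {"delta_pos":[45,3,-27],"twist":0.165}
    - {"delta_pos":[60,4,-36],"twist":0.22}
    - {"delta_pos":[76.2,4.7,-47],"twist":0.276}

```text
t: 0.93
ee_pos: [399.6, 500.3, 319.2]
tool_rot: [2.754, -1.506, -0.001]
force: [-0.4, -0.1, 0.2]
gripper_width: 40.0
```

Request:
play_rows:
  commands:
    - {"delta_pos":[27,8,0],"twist":0.087}
    - {"delta_pos":[54,15,-1],"twist":0.173}
    - {"delta_pos":[80,23,-2],"twist":0.26}
    - {"delta_pos":[107,30,-2],"twist":0.346}
    - {"delta_pos":[134,38,-3],"twist":0.433}

```text
t: 1.35
ee_pos: [440.2, 366.4, 322.2]
tool_rot: [2.365, -2.064, -0.0]
force: [0.2, 0.7, 0.3]
gripper_width: 40.2
```

Request:
play_rows:
  commands:
    - {"delta_pos":[28,-4,0],"twist":0.087}
    - {"delta_pos":[55,-8,-1],"twist":0.173}
    - {"delta_pos":[83,-13,-2],"twist":0.26}
    - {"delta_pos":[110,-17,-2],"twist":0.346}
    - {"delta_pos":[138,-21,-3],"twist":0.433}

```text
t: 1.77
ee_pos: [480.0, 232.7, 325.4]
tool_rot: [1.867, -2.524, -0.0]
force: [1.8, 0.1, -0.3]
gripper_width: 40.4
```

Request:
play_rows:
  commands:
    - {"delta_pos":[23,-15,0],"twist":0.087}
    - {"delta_pos":[46,-31,-1],"twist":0.173}
    - {"delta_pos":[70,-46,-2],"twist":0.26}
    - {"delta_pos":[93,-62,-2],"twist":0.346}
    - {"delta_pos":[116,-77,-3],"twist":0.433}

```text
t: 2.18
ee_pos: [520.2, 99.3, 328.5]
tool_rot: [1.281, -2.867, -0.0]
force: [0.3, 0.7, 0.6]
gripper_width: 40.0
```

```bash
python3 - <<'E'
from plan import *
st()
plan([(527,-250,300,-3.207,1),(527,-367,240,-3.207,1)])
E
```

```text
t 2.183
qpos [ 5.590e-01  6.700e-02 -1.340e-01 -1.000e-03 -1.372e+00 -1.289e+00]
ee_pos [520.18   99.319 328.454]
tool_rot [ 1.281 -2.867 -0.   ]
force [0.314 0.691 0.61 ]
gripper_width 40.021
Rt [[-0.667, -0.745, -0.002], [-0.745, 0.667, -0.0], [0.001, 0.001, -1.0]]
[128.0, -119.0, 14.0] tw 0.453  ->  [524.0, -75.0, 314.0]
[63.0, -163.0, 14.0] tw 0.453  ->  [527.0, -250.0, 300.0]
[-8.0, -117.0, 60.0] tw -0.0  ->  [527.0, -367.0, 240.0]
```

Request:
play_rows:
  commands:
    - {"delta_pos":[26,-24,3],"twist":0.09}
    - {"delta_pos":[51,-48,6],"twist":0.181}
    - {"delta_pos":[77,-71,8],"twist":0.272}
    - {"delta_pos":[102,-95,11],"twist":0.363}
    - {"delta_pos":[128,-119,14],"twist":0.453}

```text
t: 2.6
ee_pos: [523.7, -75.5, 314.5]
tool_rot: [0.605, -3.082, -0.001]
force: [0.3, 0.6, -0.3]
gripper_width: 40.3
```

Request:
play_rows:
  commands:
    - {"delta_pos":[13,-33,3],"twist":0.09}
    - {"delta_pos":[25,-65,6],"twist":0.181}
    - {"delta_pos":[38,-98,8],"twist":0.272}
    - {"delta_pos":[50,-130,11],"twist":0.363}
    - {"delta_pos":[63,-163,14],"twist":0.453}

```text
t: 3.02
ee_pos: [527.6, -250.3, 300.4]
tool_rot: [-0.103, -3.139, -0.001]
force: [0.4, 0.2, -0.8]
gripper_width: 40.2
```

Request:
play_rows:
  commands:
    - {"delta_pos":[-2,-30,10],"twist":0}
    - {"delta_pos":[-4,-60,25],"twist":0}
    - {"delta_pos":[-6,-90,42],"twist":0}
    - {"delta_pos":[-8,-117,58],"twist":0}
    - {"delta_pos":[-8,-117,60],"twist":0}

```text
t: 3.43
ee_pos: [526.7, -369.0, 235.9]
tool_rot: [-0.102, -3.133, -0.004]
force: [-0.6, 0.5, -0.4]
gripper_width: 40.0
```

```bash
python3 - <<'E'
from fit import *
st()
t=cam('top'); s=cam('scene')
pt=(538,-201,1.507)
ss=[(standlines(pt),(255,0,0)),(tublines(pt),(0,255,255))]
overlay(t,ss,(300,150,400,240),7,'ot3.png')
overlay(s,ss,(150,120,250,220),6,'os3.png')
E
```

```text
t 3.433
qpos [-3.090e-01  3.060e-01 -4.300e-02 -1.000e-03 -1.229e+00 -1.327e+00]
ee_pos [ 526.665 -368.989  235.895]
tool_rot [-0.102 -3.133 -0.004]
force [-0.585  0.512 -0.409]
gripper_width 39.977
Rt [[-0.998, 0.065, -0.007], [0.065, 0.998, 0.003], [0.007, 0.002, -1.0]]
```

View pics/ot3.png

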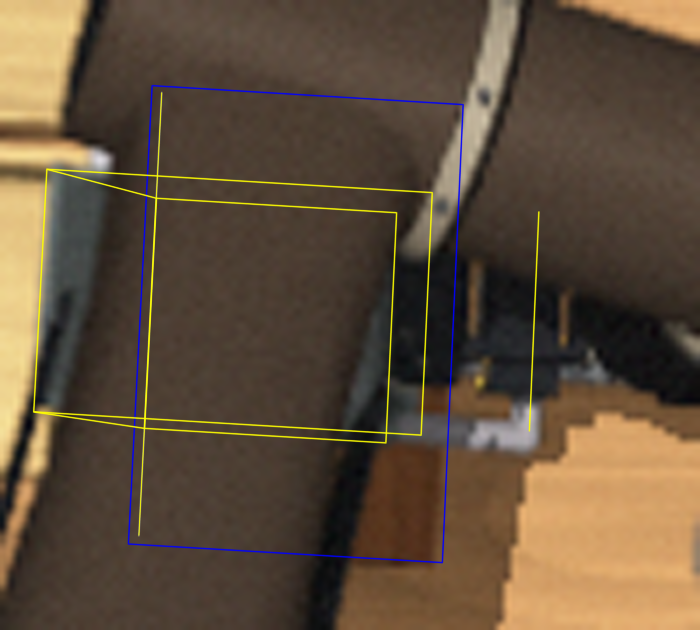

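View pics/os3.png

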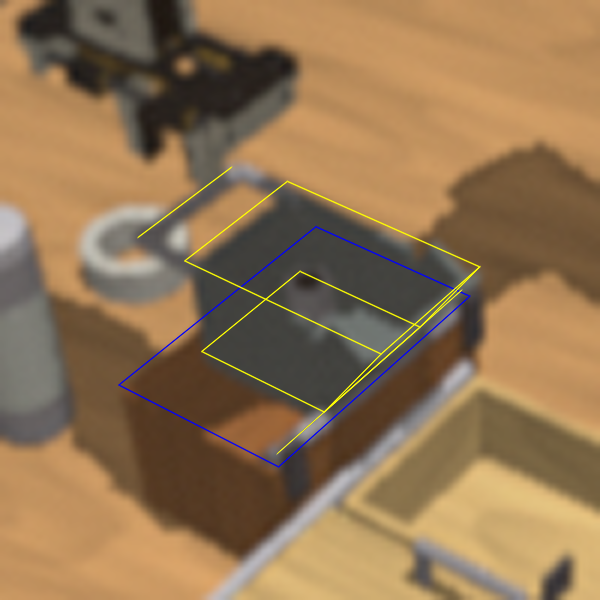

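Request:
play_rows:
  commands:
    - {"delta_pos":[0,0,10],"twist":0}
    - {"delta_pos":[0,0,25],"twist":0}
    - {"delta_pos":[0,0,40],"twist":0}
    - {"delta_pos":[0,0,53],"twist":0}
    - {"delta_pos":[0,0,53],"twist":0}

```text
t: 3.95
ee_pos: [527.6, -364.6, 185.9]
tool_rot: [-0.097, -3.137, -0.003]
force: [-0.8, 0.3, -1.1]
gripper_width: 40.3
```

Request:
play_rows:
  commands:
    - {"delta_pos":[0,0,0],"twist":0}
    - {"delta_pos":[0,0,0],"twist":0}
    - {"delta_pos":[0,0,0],"twist":0}
    - {"delta_pos":[0,0,0],"twist":0}
    - {"delta_pos":[0,0,0],"twist":0}
  gripper: 0

```text
t: 4.37
ee_pos: [529.1, -363.4, 188.8]
tool_rot: [0.099, 3.138, 0.007]
force: [2.3, 15.4, 5.3]
gripper_width: 12.9
```

```bash
python3 - <<'E'
from fit import *
st()
s=cam('scene')
overlay(s,[],(150,120,250,220),6,'os4.png')
E
```

```text
t 4.367
qpos [-0.301  0.33  -0.116 -0.005 -1.124 -1.33 ]
ee_pos [ 529.14  -363.394  188.844]
tool_rot [0.099 3.138 0.007]
force [ 2.258 15.391  5.29 ]
gripper_width 12.938
Rt [[-0.998, 0.063, 0.002], [0.063, 0.998, 0.004], [-0.002, 0.005, -1.0]]
```

View pics/os4.png

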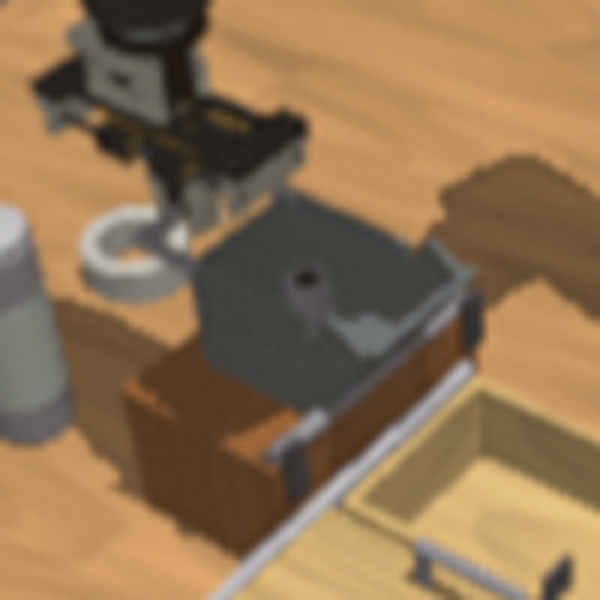

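```bash
cat > arc.py <<'E'
import numpy as np, json,sys
def pos(th,off=3): th=np.radians(th); return np.array([-165*np.cos(th)+80*np.sin(th)+165+off*min(1,th/np.radians(10)),-(165*np.sin(th)+80*np.cos(th)-80)])
ths=eval(sys.argv[1])
for i in range(0,len(ths)-1,5):
    b=pos(ths[i])
    print(json.dumps([{"delta_pos":[0]+np.round(pos(t)-b,1).tolist(),"twist":0} for t in ths[i+1:i+6]]),ths[i+1:i+6])
E
python3 arc.py "list(range(0,91,3))"; python3 arc.py "[90,92,94,96,98,100,101,102,103,103,103]"
```

```text
[{"delta_pos": [0, 5.3, -8.5], "twist": 0}, {"delta_pos": [0, 11.1, -16.8], "twist": 0}, {"delta_pos": [0, 17.2, -24.8], "twist": 0}, {"delta_pos": [0, 23.2, -32.6], "twist": 0}, {"delta_pos": [0, 29.3, -40.0], "twist": 0}] [3, 6, 9, 12, 15]
[{"delta_pos": [0, 6.5, -7.1], "twist": 0}, {"delta_pos": [0, 13.3, -13.8], "twist": 0}, {"delta_pos": [0, 20.5, -20.2], "twist": 0}, {"delta_pos": [0, 28.0, -26.2], "twist": 0}, {"delta_pos": [0, 35.8, -31.8], "twist": 0}] [18, 21, 24, 27, 30]
[{"delta_pos": [0, 8.1, -5.2], "twist": 0}, {"delta_pos": [0, 16.4, -9.9], "twist": 0}, {"delta_pos": [0, 25.0, -14.2], "twist": 0}, {"delta_pos": [0, 33.8, -18.1], "twist": 0}, {"delta_pos": [0, 42.8, -21.5], "twist": 0}] [33, 36, 39, 42, 45]
[{"delta_pos": [0, 9.1, -2.9], "twist": 0}, {"delta_pos": [0, 18.4, -5.3], "twist": 0}, {"delta_pos": [0, 27.8, -7.3], "twist": 0}, {"delta_pos": [0, 37.3, -8.7], "twist": 0}, {"delta_pos": [0, 46.9, -9.7], "twist": 0}] [48, 51, 54, 57, 60]
[{"delta_pos": [0, 9.6, -0.4], "twist": 0}, {"delta_pos": [0, 19.2, -0.4], "twist": 0}, {"delta_pos": [0, 28.8, 0.2], "twist": 0}, {"delta_pos": [0, 38.3, 1.2], "twist": 0}, {"delta_pos": [0, 47.8, 2.8], "twist": 0}] [63, 66, 69, 72, 75]
[{"delta_pos": [0, 9.4, 2.1], "twist": 0}, {"delta_pos": [0, 18.6, 4.6], "twist": 0}, {"delta_pos": [0, 27.7, 7.6], "twist": 0}, {"delta_pos": [0, 36.7, 11.1], "twist": 0}, {"delta_pos": [0, 45.4, 15.1], "twist": 0}] [78, 81, 84, 87, 90]
[{"delta_pos": [0, 5.7, 2.9], "twist": 0}, {"delta_pos": [0, 11.3, 6.0], "twist": 0}, {"delta_pos": [0, 16.8, 9.3], "twist": 0}, {"delta_pos": [0, 22.2, 12.7], "twist": 0}, {"delta_pos": [0, 27.4, 16.4], "twist": 0}] [92, 94, 96, 98, 100]
[{"delta_pos": [0, 2.6, 1.9], "twist": 0}, {"delta_pos": [0, 5.1, 3.8], "twist": 0}, {"delta_pos": [0, 7.6, 5.8], "twist": 0}, {"delta_pos": [0, 7.6, 5.8], "twist": 0}, {"delta_pos": [0, 7.6, 5.8], "twist": 0}] [101, 102, 103, 103, 103]
```

Request:
play_rows:
  commands:
    - {"delta_pos":[0,5.3,-8.5],"twist":0}
    - {"delta_pos":[0,11.1,-16.8],"twist":0}
    - {"delta_pos":[0,17.2,-24.8],"twist":0}
    - {"delta_pos":[0,23.2,-32.6],"twist":0}
    - {"delta_pos":[0,29.3,-40.0],"twist":0}
  force: 60

```text
t: 4.83
ee_pos: [530.2, -336.6, 228.8]
tool_rot: [-0.1, -3.14, -0.001]
force: [4.1, 2.2, -13.3]
gripper_width: 12.4
```

Request:
play_rows:
  commands:
    - {"delta_pos":[0,6.5,-7.1],"twist":0}
    - {"delta_pos":[0,13.3,-13.8],"twist":0}
    - {"delta_pos":[0,20.5,-20.2],"twist":0}
    - {"delta_pos":[0,28.0,-26.2],"twist":0}
    - {"delta_pos":[0,35.8,-31.8],"twist":0}

```text
t: 5.25
ee_pos: [533.4, -302.0, 262.0]
tool_rot: [0.099, 3.137, -0.003]
force: [5.8, -3.2, -10.4]
gripper_width: 12.3
```

```bash
python3 - <<'E'
from fit import *
st()
pt=(539,-199,1.507)
ss=[(standlines(pt),(255,0,0)),(tublines(pt,np.radians(30)),(0,255,255))]
s=cam('scene')
overlay(s,ss,(150,120,250,220),6,'os5.png')
E
```

```text
t 5.25
qpos [-1.960e-01  2.350e-01 -8.100e-02  1.000e-03 -1.252e+00 -1.438e+00]
ee_pos [ 533.358 -301.995  261.968]
tool_rot [ 9.900e-02  3.137e+00 -3.000e-03]
force [  5.831  -3.209 -10.408]
gripper_width 12.318
Rt [[-0.998, 0.063, 0.003], [0.063, 0.998, -0.002], [-0.003, -0.002, -1.0]]
```

View pics/os5.png

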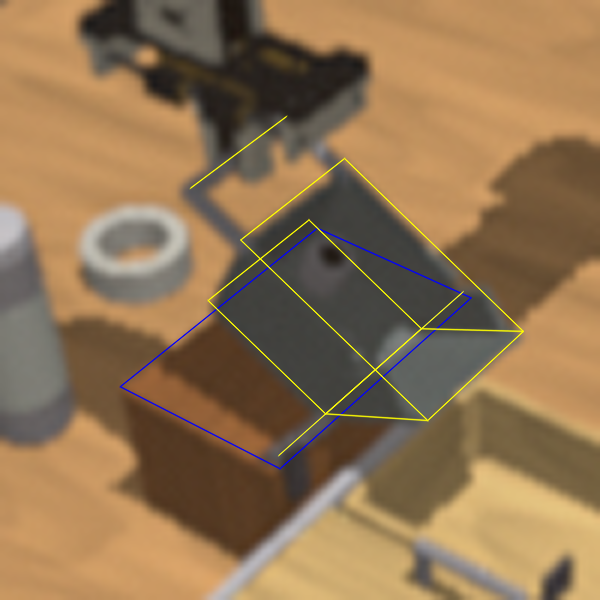

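Tub is rocking as the model says (overlay at 30° matches). Continue to 75°.

Request:
play_rows:
  commands:
    - {"delta_pos":[0,8.1,-5.2],"twist":0}
    - {"delta_pos":[0,16.4,-9.9],"twist":0}
    - {"delta_pos":[0,25.0,-14.2],"twist":0}
    - {"delta_pos":[0,33.8,-18.1],"twist":0}
    - {"delta_pos":[0,42.8,-21.5],"twist":0}

```text
t: 5.72
ee_pos: [536.9, -260.8, 285.6]
tool_rot: [0.099, 3.134, -0.008]
force: [5.6, -6.4, -3.5]
gripper_width: 12.2
```

Request:
play_rows:
  commands:
    - {"delta_pos":[0,9.1,-2.9],"twist":0}
    - {"delta_pos":[0,18.4,-5.3],"twist":0}
    - {"delta_pos":[0,27.8,-7.3],"twist":0}
    - {"delta_pos":[0,37.3,-8.7],"twist":0}
    - {"delta_pos":[0,46.9,-9.7],"twist":0}

```text
t: 6.13
ee_pos: [540.8, -214.5, 297.2]
tool_rot: [0.098, 3.13, -0.009]
force: [7.4, -4.2, 4.2]
gripper_width: 12.4
```

Request:
play_rows:
  commands:
    - {"delta_pos":[0,9.6,-0.4],"twist":0}
    - {"delta_pos":[0,19.2,-0.4],"twist":0}
    - {"delta_pos":[0,28.8,0.2],"twist":0}
    - {"delta_pos":[0,38.3,1.2],"twist":0}
    - {"delta_pos":[0,47.8,2.8],"twist":0}

```text
t: 6.55
ee_pos: [544.7, -165.8, 294.4]
tool_rot: [0.098, 3.128, -0.006]
force: [8.4, -1.1, 2.8]
gripper_width: 12.5
```

```bash
python3 - <<'E'
from fit import *
st()
pt=(539,-199,1.507)
ss=[(standlines(pt),(255,0,0)),(tublines(pt,np.radians(75)),(0,255,255))]
s=cam('scene')
overlay(s,ss,(150,120,270,240),5,'os6.png')
E
```

```text
t 6.55
qpos [ 0.052  0.14  -0.129  0.005 -1.291 -1.686]
ee_pos [ 544.701 -165.843  294.403]
tool_rot [ 0.098  3.128 -0.006]
force [ 8.407 -1.053  2.756]
gripper_width 12.489
Rt [[-0.998, 0.062, 0.011], [0.062, 0.998, -0.004], [-0.012, -0.004, -1.0]]
```

View pics/os6.png

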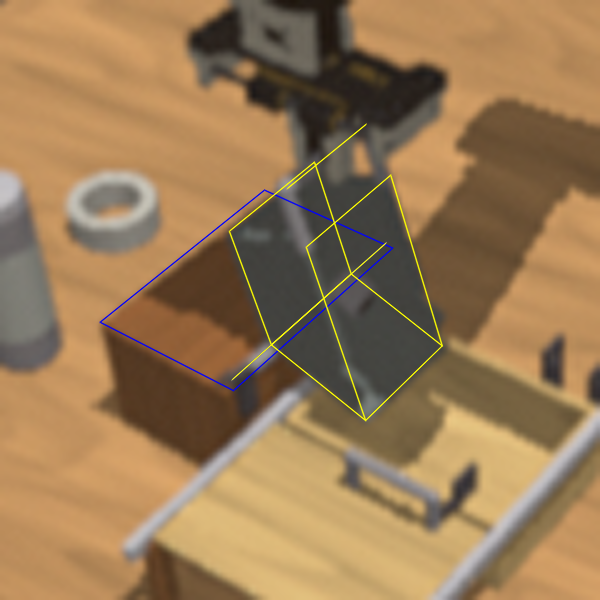

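Request:
play_rows:
  commands:
    - {"delta_pos":[0,9.4,2.1],"twist":0}
    - {"delta_pos":[0,18.6,4.6],"twist":0}
    - {"delta_pos":[-1,27.7,7.6],"twist":0}
    - {"delta_pos":[-1,36.7,11.1],"twist":0}
    - {"delta_pos":[-1,45.4,15.1],"twist":0}

```text
t: 7.02
ee_pos: [548.5, -119.7, 278.9]
tool_rot: [0.097, 3.129, -0.003]
force: [7.6, 1.8, 2.8]
gripper_width: 12.4
```

Request:
play_rows:
  commands:
    - {"delta_pos":[0,5.7,2.9],"twist":0}
    - {"delta_pos":[0,11.3,6.0],"twist":0}
    - {"delta_pos":[0,16.8,9.3],"twist":0}
    - {"delta_pos":[0,22.2,12.7],"twist":0}
    - {"delta_pos":[0,27.4,16.4],"twist":0}

```text
t: 7.43
ee_pos: [550.5, -91.9, 262.0]
tool_rot: [0.097, 3.129, -0.002]
force: [7.5, 3.1, 3.4]
gripper_width: 12.4
```

Request:
play_rows:
  commands:
    - {"delta_pos":[0,2.6,1.9],"twist":0}
    - {"delta_pos":[0,5.1,3.8],"twist":0}
    - {"delta_pos":[0,7.6,5.8],"twist":0}
    - {"delta_pos":[0,7.6,5.8],"twist":0}
    - {"delta_pos":[0,7.6,5.8],"twist":0}

```text
t: 7.85
ee_pos: [551.1, -84.1, 256.0]
tool_rot: [0.097, 3.129, -0.001]
force: [8.2, 3.9, 1.5]
gripper_width: 12.2
```

```bash
python3 - <<'E'
from fit import *
st()
pt=(539,-199,1.507)
ss=[(standlines(pt),(255,0,0)),(tublines(pt,np.radians(103)),(0,255,255))]
s=cam('scene')
overlay(s,ss,(150,120,290,260),5,'os7.png')
E
```

```text
t 7.85
qpos [ 0.202  0.14  -0.214  0.003 -1.206 -1.835]
ee_pos [551.079 -84.127 255.997]
tool_rot [ 9.700e-02  3.129e+00 -1.000e-03]
force [8.208 3.904 1.489]
gripper_width 12.219
Rt [[-0.998, 0.062, 0.011], [0.062, 0.998, -0.001], [-0.011, -0.0, -1.0]]
```

View pics/os7.png

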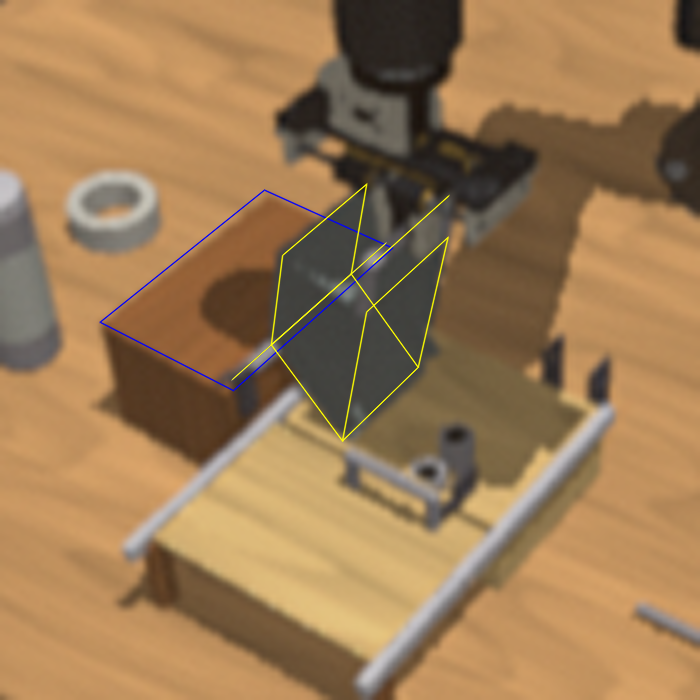

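```bash
sed -i 's/off\*min(1,th\/np.radians(10))/off/' arc.py; python3 arc.py "list(range(103,-1,-4))+[0,0,0,0]"
```

```text
[{"delta_pos": [0, -10.2, -7.7], "twist": 0}, {"delta_pos": [0, -21.0, -14.6], "twist": 0}, {"delta_pos": [0, -32.2, -20.8], "twist": 0}, {"delta_pos": [0, -43.8, -26.2], "twist": 0}, {"delta_pos": [0, -55.8, -30.7], "twist": 0}] [99, 95, 91, 87, 83]
[{"delta_pos": [0, -12.2, -3.7], "twist": 0}, {"delta_pos": [0, -24.7, -6.6], "twist": 0}, {"delta_pos": [0, -37.4, -8.5], "twist": 0}, {"delta_pos": [0, -50.1, -9.6], "twist": 0}, {"delta_pos": [0, -62.9, -9.8], "twist": 0}] [79, 75, 71, 67, 63]
[{"delta_pos": [0, -12.8, 0.7], "twist": 0}, {"delta_pos": [0, -25.5, 2.3], "twist": 0}, {"delta_pos": [0, -38.0, 4.8], "twist": 0}, {"delta_pos": [0, -50.4, 8.1], "twist": 0}, {"delta_pos": [0, -62.5, 12.3], "twist": 0}] [59, 55, 51, 47, 43]
[{"delta_pos": [0, -11.8, 5.0], "twist": 0}, {"delta_pos": [0, -23.2, 10.9], "twist": 0}, {"delta_pos": [0, -34.1, 17.5], "twist": 0}, {"delta_pos": [0, -44.6, 24.8], "twist": 0}, {"delta_pos": [0, -54.5, 32.9], "twist": 0}] [39, 35, 31, 27, 23]
[{"delta_pos": [0, -9.3, 8.8], "twist": 0}, {"delta_pos": [0, -18.0, 18.1], "twist": 0}, {"delta_pos": [0, -26.1, 28.1], "twist": 0}, {"delta_pos": [0, -33.4, 38.6], "twist": 0}, {"delta_pos": [0, -40.0, 49.6], "twist": 0}] [19, 15, 11, 7, 3]
[{"delta_pos": [0, -4.4, 8.5], "twist": 0}, {"delta_pos": [0, -4.4, 8.5], "twist": 0}, {"delta_pos": [0, -4.4, 8.5], "twist": 0}, {"delta_pos": [0, -4.4, 8.5], "twist": 0}] [0, 0, 0, 0]
```

Request:
play_rows:
  commands:
    - {"delta_pos":[0,2.4,2],"twist":0}
    - {"delta_pos":[0,4.9,4.2],"twist":0}
    - {"delta_pos":[0,4.9,4.2],"twist":0}
    - {"delta_pos":[0,2.4,2],"twist":0}
    - {"delta_pos":[0,0,0],"twist":0}

```text
t: 8.32
ee_pos: [550.7, -84.1, 255.7]
tool_rot: [0.097, 3.13, -0.0]
force: [7.8, 2.7, -1.2]
gripper_width: 12.3
```

Request:
play_rows:
  commands:
    - {"delta_pos":[0,-10.2,-7.7],"twist":0}
    - {"delta_pos":[0,-21.0,-14.6],"twist":0}
    - {"delta_pos":[0,-32.2,-20.8],"twist":0}
    - {"delta_pos":[0,-43.8,-26.2],"twist":0}
    - {"delta_pos":[1,-55.8,-30.7],"twist":0}

```text
t: 8.73
ee_pos: [544.7, -139.6, 285.6]
tool_rot: [0.098, 3.133, 0.002]
force: [7.8, 4.8, -4.9]
gripper_width: 12.4
```

Request:
play_rows:
  commands:
    - {"delta_pos":[0,-12.2,-3.7],"twist":0}
    - {"delta_pos":[0,-24.7,-6.6],"twist":0}
    - {"delta_pos":[0,-37.4,-8.5],"twist":0}
    - {"delta_pos":[0,-50.1,-9.6],"twist":0}
    - {"delta_pos":[0,-62.9,-9.8],"twist":0}

```text
t: 9.15
ee_pos: [539.1, -203.2, 296.1]
tool_rot: [0.098, 3.135, -0.001]
force: [0.7, 3.4, 1.5]
gripper_width: 12.2
```

Request:
play_rows:
  commands:
    - {"delta_pos":[0,-12.8,0.7],"twist":0}
    - {"delta_pos":[0,-25.5,2.3],"twist":0}
    - {"delta_pos":[0,-38.0,4.8],"twist":0}
    - {"delta_pos":[0,-50.4,8.1],"twist":0}
    - {"delta_pos":[0,-62.5,12.3],"twist":0}

```text
t: 9.57
ee_pos: [533.8, -266.8, 280.6]
tool_rot: [-0.1, -3.14, 0.002]
force: [-4.5, 1.1, 4.0]
gripper_width: 12.6
```

Request:
play_rows:
  commands:
    - {"delta_pos":[0,-11.8,5.0],"twist":0}
    - {"delta_pos":[0,-23.2,10.9],"twist":0}
    - {"delta_pos":[0,-34.1,17.5],"twist":0}
    - {"delta_pos":[0,-44.6,24.8],"twist":0}
    - {"delta_pos":[0,-54.5,32.9],"twist":0}

```text
t: 9.98
ee_pos: [530.1, -320.8, 245.4]
tool_rot: [-0.1, -3.138, -0.0]
force: [-4.8, -0.5, 1.1]
gripper_width: 12.0
```

Request:
play_rows:
  commands:
    - {"delta_pos":[0,-9.3,8.8],"twist":0}
    - {"delta_pos":[0,-18.0,18.1],"twist":0}
    - {"delta_pos":[0,-26.1,28.1],"twist":0}
    - {"delta_pos":[0,-30,33.5],"twist":0}
    - {"delta_pos":[0,-33.4,38.6],"twist":0}

```text
t: 10.4
ee_pos: [528.0, -353.7, 206.0]
tool_rot: [-0.101, -3.137, -0.001]
force: [-5.3, -1.7, -1.0]
gripper_width: 12.7
```

```bash
python3 - <<'E'
from h import *
st()
E
```

```text
t 10.4
qpos [-0.284  0.309 -0.108  0.    -1.157 -1.351]
ee_pos [ 527.958 -353.679  206.003]
tool_rot [-1.010e-01 -3.137e+00 -1.000e-03]
force [-5.318 -1.713 -1.024]
gripper_width 12.744
Rt [[-0.998, 0.064, -0.003], [0.064, 0.998, 0.001], [0.003, 0.001, -1.0]]
```

Request:
play_rows:
  commands:
    - {"delta_pos":[0,-2.5,4],"twist":0}
    - {"delta_pos":[0,-4.6,8],"twist":0}
    - {"delta_pos":[0,-6.6,11],"twist":0}
    - {"delta_pos":[0,-8,13],"twist":0}
    - {"delta_pos":[0,-9.5,16],"twist":0}

```text
t: 10.82
ee_pos: [527.8, -362.5, 190.7]
tool_rot: [-0.1, -3.138, -0.001]
force: [-4.1, -0.6, -2.9]
gripper_width: 12.4
```

Request:
play_rows:
  commands:
    - {"delta_pos":[0,-0.6,1],"twist":0}
    - {"delta_pos":[0,-1.1,2],"twist":0}
    - {"delta_pos":[0,-1.5,3],"twist":0}
    - {"delta_pos":[0,-1.5,3.5],"twist":0}
    - {"delta_pos":[0,-1.5,3.5],"twist":0}

```text
t: 11.23
ee_pos: [527.8, -363.7, 188.5]
tool_rot: [-0.099, -3.139, -0.001]
force: [-6.5, 0.7, 1.5]
gripper_width: 12.4
```

```bash
python3 - <<'E'
from fit import *
st()
pt=(539,-199,1.507)
ss=[(standlines(pt),(255,0,0)),(tublines(pt,0),(0,255,255))]
s=cam('scene')
overlay(s,ss,(150,120,290,260),5,'os8.png')
E
```

```text
t 11.233
qpos [-0.299  0.329 -0.12   0.    -1.123 -1.334]
ee_pos [ 527.796 -363.716  188.52 ]
tool_rot [-9.900e-02 -3.139e+00 -1.000e-03]
force [-6.509  0.744  1.462]
gripper_width 12.364
Rt [[-0.998, 0.063, -0.001], [0.063, 0.998, 0.0], [0.001, 0.0, -1.0]]
```

View pics/os8.png

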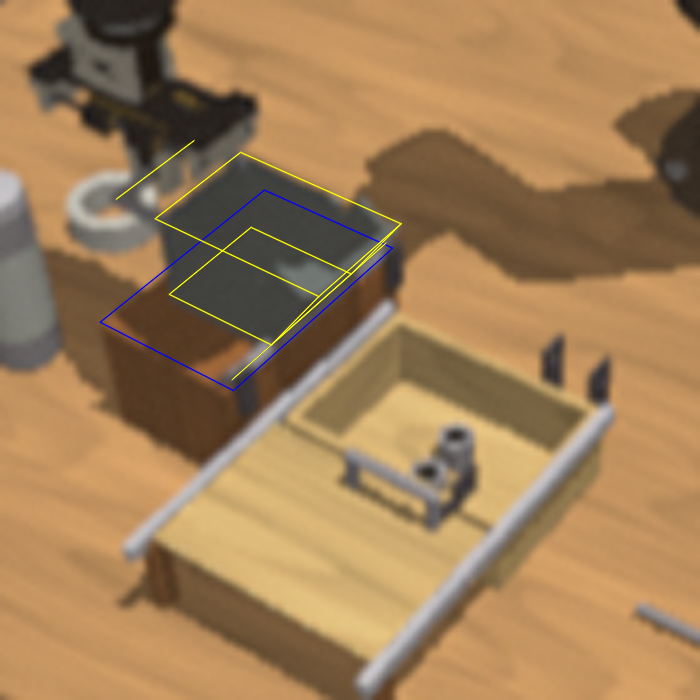

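Request:
play_rows:
  commands:
    - {"delta_pos":[0,0,0],"twist":0}
    - {"delta_pos":[0,0,0],"twist":0}
    - {"delta_pos":[0,0,-5],"twist":0}
    - {"delta_pos":[0,0,-25],"twist":0}
    - {"delta_pos":[0,0,-55],"twist":0}
  gripper: 40

```text
t: 11.7
ee_pos: [528.3, -363.3, 242.2]
tool_rot: [-0.098, -3.137, -0.002]
force: [1.0, -0.3, 0.7]
gripper_width: 38.4
```

Request:
play_rows:
  commands:
    - {"delta_pos":[0,10,-35],"twist":0}
    - {"delta_pos":[0,40,-65],"twist":0}
    - {"delta_pos":[0,80,-65],"twist":0}
    - {"delta_pos":[0,120,-65],"twist":0}
    - {"delta_pos":[0,155,-65],"twist":0}
  gripper: 60

```text
t: 12.12
ee_pos: [539.4, -207.4, 310.4]
tool_rot: [0.099, 3.135, -0.0]
force: [1.2, 0.3, 0.0]
gripper_width: 59.8
```

Request:
play_rows:
  commands:
    - {"delta_pos":[0,40,0],"twist":0}
    - {"delta_pos":[5,80,0],"twist":0}
    - {"delta_pos":[10,120,0],"twist":0}
    - {"delta_pos":[15,160,0],"twist":0}
    - {"delta_pos":[20,195,0],"twist":0}

```text
t: 12.53
ee_pos: [531.3, -10.6, 310.0]
tool_rot: [0.097, 3.137, 0.002]
force: [0.2, -0.4, 0.7]
gripper_width: 60.3
```

Request:
play_rows:
  commands:
    - {"delta_pos":[0,40,0],"twist":0}
    - {"delta_pos":[5,80,0],"twist":0}
    - {"delta_pos":[10,120,0],"twist":0}
    - {"delta_pos":[15,140,0],"twist":0}
    - {"delta_pos":[20,150,0],"twist":0}

```text
t: 12.95
ee_pos: [520.7, 141.2, 309.4]
tool_rot: [0.094, 3.138, 0.002]
force: [-0.2, -0.4, -0.7]
gripper_width: 59.9
```

```bash
python3 - <<'E'
from fit import *
s=st()
t=cam('top','t9.png'); sc=cam('scene','s9.png')
overlay(t,[],(90,150,390,245),2.6,'t9a.png')
overlay(sc,[],(150,120,410,270),3,'s9a.png')
E
```

```text
t 12.95
qpos [ 0.628  0.088 -0.153  0.    -1.327 -2.259]
ee_pos [520.743 141.191 309.395]
tool_rot [9.400e-02 3.138e+00 2.000e-03]
force [-0.224 -0.435 -0.664]
gripper_width 59.891
Rt [[-0.998, 0.06, 0.002], [0.06, 0.998, 0.001], [-0.002, 0.002, -1.0]]
```

View pics/t9.png

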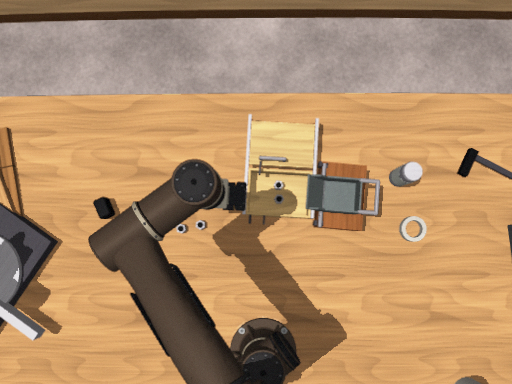

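View pics/s9a.png

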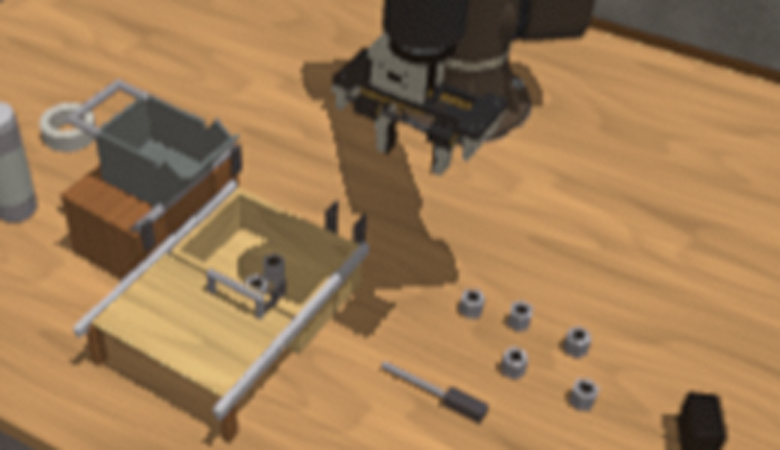

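```bash
cat > nuts.py <<'E'
from fit import *
def hexfit(t,x0,y0,ztop=30,f=8,verbose=True):
    """fit x,y,ori of a standing nut: template rendering in top image"""
    g=t['image'].astype(np.float32)
    u,v=proj(t,[(x0,y0,ztop)])[0]; u0,v0=int(u)-9,int(v)-9
    patch=g[v0:v0+19,u0:u0+19]
    bgc=np.median(np.r_[patch[0],patch[-1],patch[:,0],patch[:,-1]],0)
    best=None
    # saturation-based: nut is grey, wood is saturated
    sat=(patch.max(2)-patch.min(2)); m=1-np.clip(sat/ max(1,np.median(np.r_[sat[0],sat[-1],sat[:,0],sat[:,-1]])),0,1)
    m[:]=m
    def render(x,y,a):
        h=[(x+17.32*np.cos(a+np.pi/6+k*np.pi/3),y+17.32*np.sin(a+np.pi/6+k*np.pi/3)) for k in range(6)]
        P=proj(t,[(p[0],p[1],ztop) for p in h]+[(p[0],p[1],0) for p in h])
        im=np.zeros((19*f,19*f),np.uint8)
        q=((P-[u0,v0]+.5)*f-.5)
        hull=cv2.convexHull(np.round(q*16).astype(np.int32))
        cv2.fillConvexPoly(im,hull,255,cv2.LINE_8,4)
        im=cv2.GaussianBlur(im.astype(np.float32)/255,(0,0),f*0.5)
        return cv2.resize(im,(19,19),interpolation=cv2.INTER_AREA)
    def cost(p):
        r=render(*p).ravel(); A=np.c_[r,np.ones(r.size)]
        s,res,_,_=np.linalg.lstsq(A,m.ravel(),rcond=None); return ((A@s-m.ravel())**2).sum()
    from scipy.optimize import minimize
    for a in np.radians([-25,-15,-5,5,15,25]):
        r=minimize(cost,[x0,y0,a],method='Nelder-Mead',options=dict(initial_simplex=[[x0,y0,a],[x0+4,y0,a],[x0,y0+4,a],[x0,y0,a+.15]],maxiter=150))
        if verbose: print(np.round([r.x[0],r.x[1],np.degrees(r.x[2]),r.fun],2))
        if best is None or r.fun<best.fun: best=r
    return best.x
E
python3 - <<'E'
from nuts import *
t=dict(np.load('pics/top0.npz'))
for uv in [(317,253),(477,257),(380,383),(518,389),(627,369)]:
    p=onplane(t,[o(*uv,5.7,90,160)],30)[0]
    print(uv,np.round(p,1)); b=hexfit(t,p[0],p[1]); print('=>',np.round(b[:2],1),np.degrees(b[2]))
for n in [(317,115),(483,110),(576,110),(585,113),(733,119)]:
    print('rod',n,np.round(onplane(t,[o(*n[:2],5.7,90,160)],11 if n[0]>580 else 22)[0],1))
E
```

```text
(317, 253) [513.3 407.7  30. ]
[512.69 406.73 -24.65   1.88]
[512.68 406.62 -24.36   1.88]
[512.72 406.9  -26.18   1.88]
[512.78 406.66  35.21   1.88]
[512.76 406.68  32.76   1.85]
[512.52 406.76  34.23   1.89]
=> [512.8 406.7] 32.7571304279827
(477, 257) [510.5 308.1  30. ]
[510.44 307.18 -56.5    2.33]
[510.47 307.42   3.6    2.33]
[510.55 307.42   6.67   2.32]
[510.55 307.32   6.83   2.32]
[510.56 307.37   6.7    2.32]
[510.32 307.64   5.22   2.37]
=> [510.5 307.4] 6.6657094763536735
(380, 383) [432.8 367.6  30. ]
[432.2  367.5   -2.29   2.72]
[432.36 367.72  -3.91   2.77]
[432.19 367.5   -2.58   2.71]
[432.22 367.71  -2.11   2.76]
[432.22 367.74  -2.35   2.71]
[432.15 367.66  60.66   2.73]
=> [432.2 367.5] -2.5811965517117788
(518, 389) [429.  282.1  30. ]
[428.24 281.62 -13.58   1.56]
[428.09 281.41 -17.32   1.55]
[428.14 281.54 -14.85   1.52]
[428.2  281.46 -13.55   1.54]
[428.16 281.54  44.22   1.53]
[428.16 281.64  44.28   1.52]
=> [428.2 281.6] 44.28220347613535
(627, 369) [441.1 214.8  30. ]
[440.79 213.26 -26.08   1.87]
[440.9  213.15 -27.4    1.86]
[440.63 213.03  -1.97   2.78]
[440.83 213.21  28.2    1.86]
[440.81 213.25  27.98   1.85]
[440.99 213.26  32.45   1.87]
=> [440.8 213.3] 27.984554150916562
rod (317, 115) [600.1 410.8  22. ]
rod (483, 110) [602.7 306.6  22. ]
rod (576, 110) [602.4 248.4  22. ]
rod (585, 113) [601.7 244.3  11. ]
rod (733, 119) [597.5 151.4  11. ]
```

```bash
python3 - <<'E'
from nuts import *
t=cam('top')
overlay(t,[(boxlines((546,-65,-.062),165),(0,0,255))],(240,155,330,225),8,'t10.png')
W=cloud(t)
for (u,v) in [(278,185),(278,198)]:
    print(np.round(onplane(t,[(u,v)],38)[0]), np.nanmax(W[v-3:v+4,u-3:u+4,2]),np.round(W[v-3:v+4,u-3:u+4,2]).tolist())
E
```

```text
[578. -61.  38.] 46.84718679372276 [[37.0, 32.0, 46.0, 33.0, 46.0, 41.0, 36.0], [42.0, 42.0, 44.0, 40.0, 34.0, 42.0, 32.0], [38.0, 26.0, 40.0, 37.0, 47.0, 40.0, 39.0], [45.0, 42.0, 31.0, 44.0, 37.0, 42.0, 29.0], [39.0, 38.0, 36.0, 46.0, 45.0, 40.0, 37.0], [35.0, 34.0, 34.0, 41.0, 37.0, 38.0, 23.0], [39.0, 35.0, 40.0, 33.0, 42.0, 36.0, 8.0]]
[532. -61.  38.] 49.84363446621959 [[8.0, 36.0, 44.0, 37.0, 44.0, 38.0, 36.0], [39.0, 40.0, 39.0, 32.0, 34.0, 38.0, 35.0], [39.0, 43.0, 35.0, 43.0, 42.0, 45.0, 30.0], [36.0, 35.0, 38.0, 35.0, 38.0, 36.0, 46.0], [43.0, 38.0, 29.0, 35.0, 35.0, 42.0, 45.0], [39.0, 44.0, 37.0, 44.0, 36.0, 34.0, 41.0], [37.0, 26.0, 38.0, 38.0, 36.0, 43.0, 50.0]]
```

View pics/t10.png

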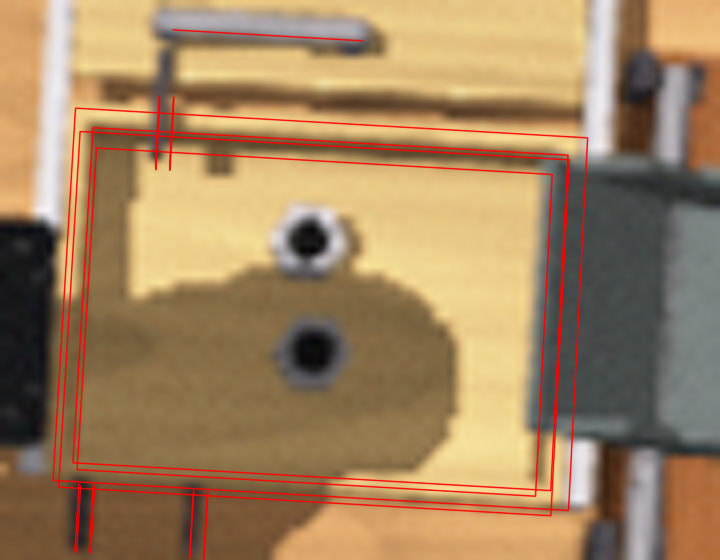

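```bash
cat > pick.py <<'E'
from plan import *
N=dict(A=(512.8,406.7,-3.07),B=(510.5,307.4,-2.50),C=(432.2,367.5,-2.66),D=(428.2,281.6,-2.89),E=(440.8,213.3,-3.176))
S={1:(498.6,-4.9,53),2:(534.5,-7.1,53),3:(570.4,-9.3,53),4:(552.5,-8.2,55),5:(498.3,-40.9,53)}
def pick(n,s,start=None):
    x,y,a=N[n];X,Y,Z=S[s];pb=-3.204
    print('approach');e=plan([(x,y,70,a,1)],start)
    print('down');e=plan([(x,y,6)],e)
    print('up/travel');e=plan([(x,y,140)],e)
    e=plan([(X,Y,140,pb,1)],e)
    print('lower');e=plan([(X,Y,Z)],e)
    print('raise');e=plan([(X,Y,150)],e)
    return e
E
python3 - <<'E'
from pick import *
e=pick('E',3); print(); pick('D',2,e)
E
```

```text
approach
[7.0, 5.8, 19.9] tw 0.521  ->  [514.0, 145.0, 289.0]
[9.0, 1.6, 19.9] tw 0.521  ->  [507.0, 151.0, 269.0]
[8.6, -3.1, 19.9] tw 0.521  ->  [501.0, 157.0, 249.0]
[5.9, -7.0, 19.9] tw 0.521  ->  [494.0, 163.0, 230.0]
[1.6, -9.0, 19.9] tw 0.521  ->  [487.0, 170.0, 210.0]
[-3.1, -8.6, 19.9] tw 0.521  ->  [481.0, 176.0, 190.0]
[-6.9, -5.9, 19.9] tw 0.521  ->  [474.0, 182.0, 170.0]
[-8.9, -1.7, 19.9] tw 0.521  ->  [467.0, 188.0, 150.0]
[-8.6, 3.0, 19.9] tw 0.521  ->  [461.0, 195.0, 130.0]
[-6.0, 6.9, 19.9] tw 0.521  ->  [454.0, 201.0, 110.0]
[-1.7, 8.9, 19.9] tw 0.521  ->  [447.0, 207.0, 90.0]
[2.9, 8.6, 19.9] tw 0.521  ->  [441.0, 213.0, 70.0]
down
[-0.0, -0.0, 64.0] tw -0.0  ->  [441.0, 213.0, 6.0]
up/travel
[0.0, 0.0, -134.0] tw -0.0  ->  [441.0, 213.0, 140.0]
[-69.0, -109.0, -0.0] tw 0.014  ->  [506.0, 102.0, 140.0]
[-70.0, -108.0, -0.0] tw 0.014  ->  [570.0, -9.0, 140.0]
lower
[0.0, 0.0, 87.0] tw -0.0  ->  [570.0, -9.0, 53.0]
raise
[0.0, 0.0, -97.0] tw -0.0  ->  [570.0, -9.0, 150.0]

approach
[80.0, 141.0, 40.0] tw -0.157  ->  [499.0, 136.0, 110.0]
[57.0, 152.0, 40.0] tw -0.157  ->  [428.0, 282.0, 70.0]
down
[-0.0, -0.0, 64.0] tw -0.0  ->  [428.0, 282.0, 6.0]
up/travel
[-0.0, 0.0, -134.0] tw -0.0  ->  [428.0, 282.0, 140.0]
[-16.0, -153.0, -0.0] tw 0.157  ->  [481.0, 137.0, 140.0]
[-39.0, -149.0, -0.0] tw 0.157  ->  [534.0, -7.0, 140.0]
lower
[0.0, 0.0, 87.0] tw -0.0  ->  [534.0, -7.0, 53.0]
raise
[0.0, 0.0, -97.0] tw -0.0  ->  [534.0, -7.0, 150.0]
```

Request:
play_rows:
  commands:
    - {"delta_pos":[12,10,24],"twist":0}
    - {"delta_pos":[24,19,48],"twist":-0.01}
    - {"delta_pos":[36,28,72],"twist":-0.026}
    - {"delta_pos":[48,37,96],"twist":-0.026}
    - {"delta_pos":[60,47,120],"twist":-0.026}
  gripper: 46
  force: 40

```text
t: 13.52
ee_pos: [463.4, 187.7, 188.3]
tool_rot: [0.061, 3.14, 0.002]
force: [1.0, 0.0, -0.2]
gripper_width: 46.2
```

Request:
play_rows:
  commands:
    - {"delta_pos":[8,7,30],"twist":0}
    - {"delta_pos":[16,14,60],"twist":0}
    - {"delta_pos":[24,20,90],"twist":0}
    - {"delta_pos":[24,20,110],"twist":0}
    - {"delta_pos":[24,20,119],"twist":0}

```text
t: 13.93
ee_pos: [439.3, 207.7, 67.5]
tool_rot: [-0.059, -3.139, 0.003]
force: [0.1, -1.1, 0.5]
gripper_width: 46.2
```

```bash
sed -i 's/,a,1)/,a)/;s/,pb,1)/,pb)/' pick.py; python3 - <<'E'
from fit import *
from pick import *
s=st()
sc=cam('scene'); overlay(sc,[],(270,180,370,260),7,'s11.png')
plan([(*N['E'][:2],6,N['E'][2])])
E
```

```text
t 13.933
qpos [ 0.847  0.222 -0.601 -0.    -0.75  -2.456]
ee_pos [439.279 207.705  67.521]
tool_rot [-5.900e-02 -3.139e+00  3.000e-03]
force [ 0.109 -1.142  0.473]
gripper_width 46.184
Rt [[-0.999, 0.038, -0.002], [0.038, 0.999, -0.002], [0.002, -0.002, -1.0]]
[-1.2, 5.8, 61.2] tw -0.004  ->  [441.0, 213.0, 6.0]
```

View pics/s11.png

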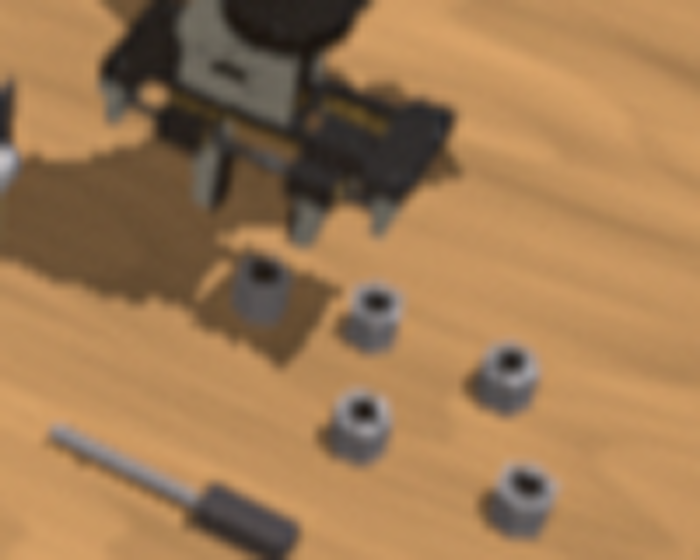

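Request:
play_rows:
  commands:
    - {"delta_pos":[-1,6,15],"twist":0}
    - {"delta_pos":[-1,6,32],"twist":0}
    - {"delta_pos":[-1,6,48],"twist":0}
    - {"delta_pos":[-1,6,61],"twist":0}
    - {"delta_pos":[-1,6,61],"twist":0}

```text
t: 14.4
ee_pos: [441.5, 214.3, 7.8]
tool_rot: [-0.06, -3.14, 0.002]
force: [-0.6, -0.7, 0.3]
gripper_width: 46.1
```

Request:
play_rows:
  commands:
    - {"delta_pos":[0,0,0],"twist":0}
    - {"delta_pos":[0,0,0],"twist":0}
    - {"delta_pos":[0,0,0],"twist":0}
    - {"delta_pos":[0,0,0],"twist":0}
    - {"delta_pos":[0,0,0],"twist":0}
  gripper: 20

```text
t: 14.82
ee_pos: [442.3, 216.0, 10.0]
tool_rot: [0.058, 3.139, 0.003]
force: [1.8, -0.7, 7.4]
gripper_width: 29.6
```

Request:
play_rows:
  commands:
    - {"delta_pos":[0,0,-20],"twist":0}
    - {"delta_pos":[0,0,-50],"twist":0}
    - {"delta_pos":[0,0,-85],"twist":0}
    - {"delta_pos":[0,0,-115],"twist":0}
    - {"delta_pos":[0,0,-134],"twist":0}

```text
t: 15.23
ee_pos: [441.8, 215.8, 146.2]
tool_rot: [0.058, 3.138, 0.004]
force: [0.4, 1.1, -0.8]
gripper_width: 29.8
```

```bash
python3 - <<'E'
from pick import *
s=st()
e=plan([(570.4,-9.3,140,-3.204),(570.4,-9.3,53)])
E
```

```text
t 15.233
qpos [ 8.550e-01  1.260e-01 -5.000e-01  1.000e-03 -9.420e-01 -2.463e+00]
ee_pos [441.84  215.788 146.247]
tool_rot [0.058 3.138 0.004]
force [ 0.409  1.102 -0.847]
gripper_width 29.833
Rt [[-0.999, 0.037, 0.003], [0.037, 0.999, 0.003], [-0.003, 0.003, -1.0]]
[-68.0, -110.0, 3.0] tw 0.013  ->  [506.0, 103.0, 143.0]
[-70.0, -109.0, 3.0] tw 0.013  ->  [570.0, -9.0, 140.0]
[0.0, 0.0, 87.0] tw -0.0  ->  [570.0, -9.0, 53.0]
```

Request:
play_rows:
  commands:
    - {"delta_pos":[-14,-22,1],"twist":0}
    - {"delta_pos":[-27,-44,1],"twist":0}
    - {"delta_pos":[-41,-66,2],"twist":0.013}
    - {"delta_pos":[-54,-88,2],"twist":0.013}
    - {"delta_pos":[-68,-110,3],"twist":0.013}

```text
t: 15.65
ee_pos: [505.1, 101.7, 140.2]
tool_rot: [0.078, 3.14, 0.001]
force: [0.9, 1.0, -0.6]
gripper_width: 29.7
```

Request:
play_rows:
  commands:
    - {"delta_pos":[-20,-30,0],"twist":0}
    - {"delta_pos":[-40,-60,0],"twist":0}
    - {"delta_pos":[-58,-90,0],"twist":0.013}
    - {"delta_pos":[-70,-109,5],"twist":0.013}
    - {"delta_pos":[-70,-109,20],"twist":0.013}

```text
t: 16.07
ee_pos: [572.3, -12.7, 121.3]
tool_rot: [0.103, 3.136, 0.0]
force: [0.7, 1.1, 0.5]
gripper_width: 29.6
```

Request:
play_rows:
  commands:
    - {"delta_pos":[0,0,25],"twist":0}
    - {"delta_pos":[0,0,50],"twist":0}
    - {"delta_pos":[0,0,64],"twist":0}
    - {"delta_pos":[0,0,66],"twist":0}
    - {"delta_pos":[0,0,66],"twist":0}

```text
t: 16.48
ee_pos: [568.8, -9.8, 53.1]
tool_rot: [-0.099, -3.138, 0.001]
force: [-0.0, -1.0, -0.7]
gripper_width: 29.6
```

```bash
python3 - <<'E'
from fit import *
st()
sc=cam('scene'); overlay(sc,[],(160,130,290,250),5,'s12.png')
E
```

```text
t 16.483
qpos [ 0.327  0.359 -0.435 -0.    -0.778 -1.961]
ee_pos [568.795  -9.813  53.079]
tool_rot [-9.900e-02 -3.138e+00  1.000e-03]
force [-0.043 -0.986 -0.681]
gripper_width 29.595
Rt [[-0.998, 0.063, -0.002], [0.063, 0.998, -0.001], [0.002, -0.001, -1.0]]
```

View pics/s12.png

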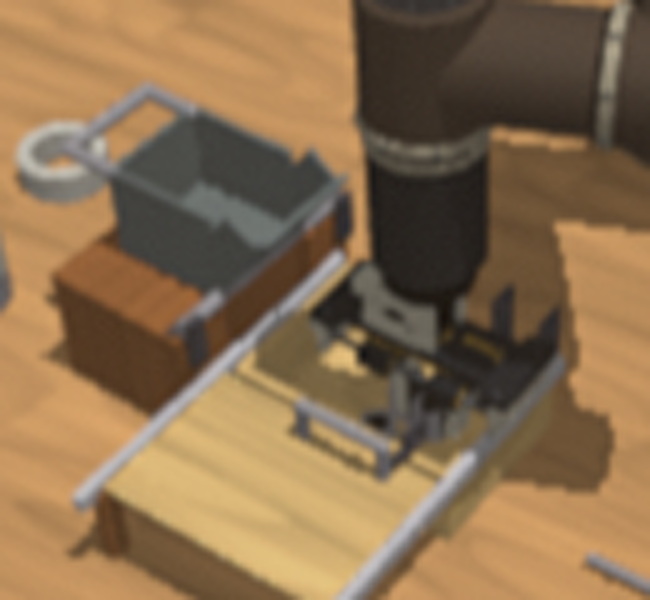

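```bash
python3 - <<'E'
from pick import *
e=plan([(568.8,-9.8,150)])
x,y,a=N['D']
e=plan([(x,y,80,a),(x,y,9)],e)
e=plan([(x,y,145),(*S[2][:2],140,-3.204),(*S[2][:2],54)],e)
E
```

```text
[0.9, -0.3, -95.8] tw -0.0  ->  [569.0, -10.0, 150.0]
[79.0, 141.0, 35.0] tw -0.157  ->  [498.0, 136.0, 115.0]
[56.0, 152.0, 35.0] tw -0.157  ->  [428.0, 282.0, 80.0]
[0.0, 0.0, 71.0] tw -0.0  ->  [428.0, 282.0, 9.0]
[-0.0, 0.0, -136.0] tw -0.0  ->  [428.0, 282.0, 145.0]
[-16.0, -153.0, 2.0] tw 0.157  ->  [481.0, 137.0, 142.0]
[-39.0, -149.0, 2.0] tw 0.157  ->  [534.0, -7.0, 140.0]
[0.0, 0.0, 86.0] tw -0.0  ->  [534.0, -7.0, 54.0]
```

Request:
play_rows:
  commands:
    - {"delta_pos":[0,0,0],"twist":0}
    - {"delta_pos":[0,0,0],"twist":0}
    - {"delta_pos":[0,0,-15],"twist":0}
    - {"delta_pos":[0,0,-50],"twist":0}
    - {"delta_pos":[0,0,-87],"twist":0}
  gripper: 39

```text
t: 16.95
ee_pos: [568.7, -9.8, 141.5]
tool_rot: [-0.099, -3.138, 0.001]
force: [1.8, 1.1, 0.2]
gripper_width: 38.7
```

Request:
play_rows:
  commands:
    - {"delta_pos":[16,28,0],"twist":-0.03}
    - {"delta_pos":[32,56,3],"twist":-0.06}
    - {"delta_pos":[47,84,8],"twist":-0.09}
    - {"delta_pos":[63,113,16],"twist":-0.12}
    - {"delta_pos":[79,141,28],"twist":-0.157}
  gripper: 46

```text
t: 17.37
ee_pos: [500.0, 138.0, 114.8]
tool_rot: [-0.149, 3.134, 0.004]
force: [0.1, 0.4, -0.3]
gripper_width: 45.9
```

Request:
play_rows:
  commands:
    - {"delta_pos":[12,32,8],"twist":-0.03}
    - {"delta_pos":[25,67,16],"twist":-0.06}
    - {"delta_pos":[39,105,24],"twist":-0.09}
    - {"delta_pos":[50,137,30],"twist":-0.12}
    - {"delta_pos":[56,152,33],"twist":-0.157}

```text
t: 17.78
ee_pos: [428.7, 285.8, 80.5]
tool_rot: [-0.399, 3.114, 0.003]
force: [-0.0, 0.6, 0.2]
gripper_width: 45.9
```

```bash
python3 - <<'E'
from fit import *
from pick import *
st()
sc=cam('scene'); overlay(sc,[],(270,180,370,260),6,'s13.png')
plan([(*N['D'][:2],9,N['D'][2])])
E
```

```text
t 17.783
qpos [ 0.97   0.244 -0.53   0.    -0.794 -2.286]
ee_pos [428.664 285.796  80.481]
tool_rot [-3.990e-01  3.114e+00  3.000e-03]
force [-0.012  0.58   0.215]
gripper_width 45.87
Rt [[-0.968, -0.252, 0.002], [-0.252, 0.968, 0.002], [-0.002, 0.002, -1.0]]
[1.5, -4.9, 71.2] tw 0.007  ->  [428.0, 282.0, 9.0]
```

View pics/s13.png

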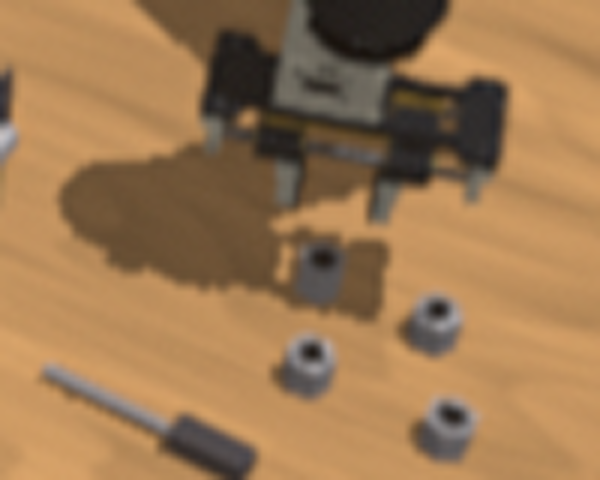

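Request:
play_rows:
  commands:
    - {"delta_pos":[1,-2.5,15],"twist":0}
    - {"delta_pos":[1,-2.5,35],"twist":0}
    - {"delta_pos":[1,-2.5,55],"twist":0}
    - {"delta_pos":[1,-2.5,70],"twist":0}
    - {"delta_pos":[1,-2.5,70],"twist":0}

```text
t: 18.25
ee_pos: [428.4, 278.7, 8.2]
tool_rot: [0.392, -3.115, 0.003]
force: [-1.5, 0.9, 0.2]
gripper_width: 46.1
```

Request:
play_rows:
  commands:
    - {"delta_pos":[0,0,0],"twist":0}
    - {"delta_pos":[0,0,0],"twist":0}
    - {"delta_pos":[0,0,0],"twist":0}
    - {"delta_pos":[0,0,0],"twist":0}
    - {"delta_pos":[0,0,0],"twist":0}
  gripper: 20

```text
t: 18.67
ee_pos: [430.0, 280.5, 11.0]
tool_rot: [-0.393, 3.115, 0.003]
force: [-1.2, 0.3, 7.7]
gripper_width: 29.5
```

Request:
play_rows:
  commands:
    - {"delta_pos":[0,0,-20],"twist":0}
    - {"delta_pos":[0,0,-50],"twist":0}
    - {"delta_pos":[0,0,-85],"twist":0}
    - {"delta_pos":[0,0,-115],"twist":0}
    - {"delta_pos":[0,0,-135],"twist":0}

```text
t: 19.08
ee_pos: [429.9, 280.0, 148.2]
tool_rot: [-0.393, 3.114, 0.004]
force: [1.5, 0.2, -0.6]
gripper_width: 29.8
```

Request:
play_rows:
  commands:
    - {"delta_pos":[-3,-30,0],"twist":0.03}
    - {"delta_pos":[-6,-61,1],"twist":0.06}
    - {"delta_pos":[-10,-92,1],"twist":0.09}
    - {"delta_pos":[-13,-122,2],"twist":0.12}
    - {"delta_pos":[-16,-153,2],"twist":0.157}

```text
t: 19.5
ee_pos: [482.6, 133.9, 143.0]
tool_rot: [-0.146, 3.138, 0.001]
force: [0.4, 0.9, -0.9]
gripper_width: 29.9
```

```bash
python3 - <<'E'
from pick import *
st()
plan([(*S[2][:2],140,-3.204)])
E
```

```text
t 19.5
qpos [ 0.663  0.147 -0.483 -0.    -0.941 -2.141]
ee_pos [482.63  133.852 142.953]
tool_rot [-1.460e-01  3.138e+00  1.000e-03]
force [ 0.378  0.938 -0.899]
gripper_width 29.922
Rt [[-0.996, -0.093, 0.0], [-0.093, 0.996, 0.0], [-0.0, 0.0, -1.0]]
[-39.0, -145.0, 3.0] tw 0.155  ->  [534.0, -7.0, 140.0]
```

Request:
play_rows:
  commands:
    - {"delta_pos":[-10,-38,0],"twist":0.04}
    - {"delta_pos":[-20,-76,0],"twist":0.08}
    - {"delta_pos":[-31,-114,0],"twist":0.12}
    - {"delta_pos":[-39,-146,5],"twist":0.157}
    - {"delta_pos":[-39,-146,20],"twist":0.157}

```text
t: 19.92
ee_pos: [537.6, -10.7, 124.4]
tool_rot: [0.108, 3.136, 0.0]
force: [2.2, 1.9, -0.5]
gripper_width: 29.7
```

Request:
play_rows:
  commands:
    - {"delta_pos":[0,0,25],"twist":0}
    - {"delta_pos":[0,0,50],"twist":0}
    - {"delta_pos":[0,0,66],"twist":0}
    - {"delta_pos":[0,0,68],"twist":0}
    - {"delta_pos":[0,0,68],"twist":0}

```text
t: 20.33
ee_pos: [534.4, -6.8, 54.1]
tool_rot: [-0.099, -3.138, 0.002]
force: [0.0, 0.5, -0.9]
gripper_width: 29.6
```

Request:
play_rows:
  commands:
    - {"delta_pos":[0,0,0],"twist":0}
    - {"delta_pos":[0,0,0],"twist":0}
    - {"delta_pos":[0,0,-15],"twist":0}
    - {"delta_pos":[0,0,-50],"twist":0}
    - {"delta_pos":[0,0,-87],"twist":0}
  gripper: 39

```text
t: 20.75
ee_pos: [534.5, -6.5, 142.9]
tool_rot: [-0.099, -3.139, 0.001]
force: [1.2, -0.0, 0.4]
gripper_width: 39.3
```

```bash
python3 - <<'E'
from fit import *
from pick import *
st()
x,y,a=N['B']
e=plan([(x,y,80,a),(x,y,9)])
e=plan([(x,y,145),(*S[1][:2],140,-3.204)],e)
sc=cam('scene'); overlay(sc,[],(160,130,370,260),3.7,'s14.png')
E
```

```text
t 20.75
qpos [ 0.355  0.202 -0.412  0.    -0.958 -1.988]
ee_pos [534.533  -6.527 142.897]
tool_rot [-9.900e-02 -3.139e+00  1.000e-03]
force [ 1.207 -0.019  0.43 ]
gripper_width 39.264
Rt [[-0.998, 0.063, -0.001], [0.063, 0.998, -0.001], [0.001, -0.001, -1.0]]
[22.0, 156.0, 31.0] tw -0.352  ->  [523.0, 150.0, 111.0]
[-33.0, 154.0, 31.0] tw -0.352  ->  [510.0, 307.0, 80.0]
[-0.0, 0.0, 71.0] tw -0.0  ->  [510.0, 307.0, 9.0]
[-0.0, 0.0, -136.0] tw -0.0  ->  [510.0, 307.0, 145.0]
[98.0, -122.0, 2.0] tw 0.352  ->  [505.0, 151.0, 142.0]
[50.0, -148.0, 2.0] tw 0.352  ->  [499.0, -5.0, 140.0]
```

View pics/s14.png

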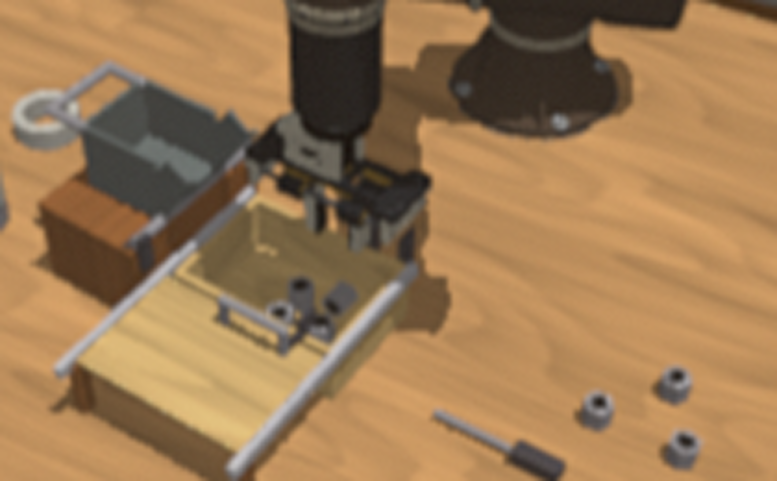

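Request:
play_rows:
  commands:
    - {"delta_pos":[4,30,0],"twist":-0.07}
    - {"delta_pos":[9,62,6],"twist":-0.14}
    - {"delta_pos":[13,94,14],"twist":-0.21}
    - {"delta_pos":[18,125,22],"twist":-0.28}
    - {"delta_pos":[22,156,30],"twist":-0.352}
  gripper: 46

```text
t: 21.22
ee_pos: [523.5, 152.6, 113.3]
tool_rot: [-0.457, 3.105, 0.002]
force: [0.9, -0.4, 0.1]
gripper_width: 46.1
```

Request:
play_rows:
  commands:
    - {"delta_pos":[-8,38,8],"twist":-0.08}
    - {"delta_pos":[-16,76,16],"twist":-0.16}
    - {"delta_pos":[-25,115,24],"twist":-0.24}
    - {"delta_pos":[-31,144,30],"twist":-0.32}
    - {"delta_pos":[-33,154,31],"twist":-0.352}

```text
t: 21.63
ee_pos: [510.8, 312.1, 81.1]
tool_rot: [-1.0, 2.976, 0.002]
force: [0.7, 0.4, 0.4]
gripper_width: 45.8
```

Request:
play_rows:
  commands:
    - {"delta_pos":[0,0,10],"twist":0}
    - {"delta_pos":[0,0,20],"twist":0}
    - {"delta_pos":[0,0,30],"twist":0}
    - {"delta_pos":[0,0,32],"twist":0}
    - {"delta_pos":[0,0,32],"twist":0}

```text
t: 22.05
ee_pos: [510.6, 306.0, 47.7]
tool_rot: [0.986, -2.981, 0.002]
force: [-0.1, 0.2, 0.0]
gripper_width: 45.7
```

```bash
python3 - <<'E'
from fit import *
from pick import *
st()
sc=cam('scene'); overlay(sc,[],(270,180,370,260),6,'s15.png')
plan([(*N['B'][:2],9,N['B'][2])])
E
```

```text
t 22.05
qpos [ 0.868  0.402 -0.38  -0.    -0.791 -1.8  ]
ee_pos [510.594 306.015  47.729]
tool_rot [ 9.860e-01 -2.981e+00  2.000e-03]
force [-0.1    0.167  0.037]
gripper_width 45.748
Rt [[-0.803, -0.596, -0.001], [-0.596, 0.803, -0.002], [0.002, -0.0, -1.0]]
[-0.1, 1.0, 39.4] tw -0.002  ->  [510.0, 307.0, 9.0]
```

View pics/s15.png

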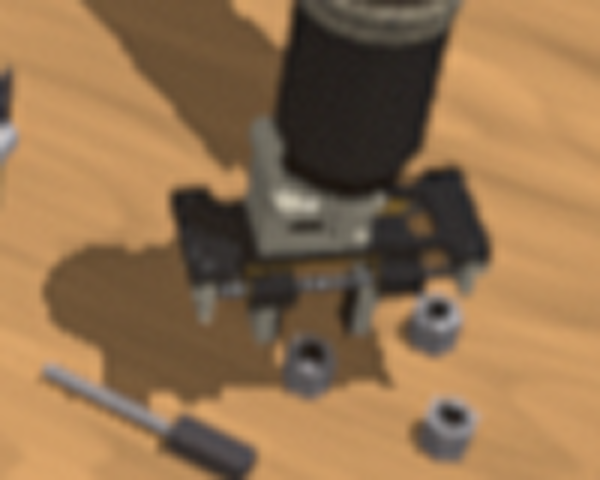

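Request:
play_rows:
  commands:
    - {"delta_pos":[0,0,12],"twist":0}
    - {"delta_pos":[0,0,25],"twist":0}
    - {"delta_pos":[0,0,37],"twist":0}
    - {"delta_pos":[0,0,39],"twist":0}
    - {"delta_pos":[0,0,39],"twist":0}

```text
t: 22.52
ee_pos: [510.9, 307.0, 9.5]
tool_rot: [0.988, -2.981, 0.001]
force: [-0.2, -0.2, -0.4]
gripper_width: 46.5
```

Request:
play_rows:
  commands:
    - {"delta_pos":[0,0,0],"twist":0}
    - {"delta_pos":[0,0,0],"twist":0}
    - {"delta_pos":[0,0,0],"twist":0}
    - {"delta_pos":[0,0,0],"twist":0}
    - {"delta_pos":[0,0,0],"twist":0}
  gripper: 20

```text
t: 22.93
ee_pos: [511.3, 308.2, 10.6]
tool_rot: [-0.989, 2.98, 0.001]
force: [-0.9, 0.9, 5.2]
gripper_width: 29.8
```

Request:
play_rows:
  commands:
    - {"delta_pos":[0,0,-20],"twist":0}
    - {"delta_pos":[0,0,-50],"twist":0}
    - {"delta_pos":[0,0,-85],"twist":0}
    - {"delta_pos":[0,0,-115],"twist":0}
    - {"delta_pos":[0,0,-135],"twist":0}

```text
t: 23.35
ee_pos: [511.5, 308.2, 148.0]
tool_rot: [-0.989, 2.979, 0.002]
force: [0.6, -0.1, -0.9]
gripper_width: 29.7
```

Request:
play_rows:
  commands:
    - {"delta_pos":[20,-24,0],"twist":0.07}
    - {"delta_pos":[39,-49,1],"twist":0.14}
    - {"delta_pos":[59,-73,1],"twist":0.21}
    - {"delta_pos":[78,-98,2],"twist":0.28}
    - {"delta_pos":[98,-122,2],"twist":0.352}

```text
t: 23.77
ee_pos: [504.6, 149.8, 142.5]
tool_rot: [0.447, -3.109, -0.0]
force: [0.5, -0.8, -1.3]
gripper_width: 29.7
```

Request:
play_rows:
  commands:
    - {"delta_pos":[13,-38,0],"twist":0.08}
    - {"delta_pos":[26,-76,0],"twist":0.16}
    - {"delta_pos":[38,-114,0],"twist":0.24}
    - {"delta_pos":[49,-145,5],"twist":0.32}
    - {"delta_pos":[50,-147,20],"twist":0.352}

```text
t: 24.18
ee_pos: [499.1, -7.7, 124.1]
tool_rot: [0.111, 3.137, 0.001]
force: [0.5, 0.5, -3.0]
gripper_width: 29.6
```

Request:
play_rows:
  commands:
    - {"delta_pos":[0,0,25],"twist":0}
    - {"delta_pos":[0,0,50],"twist":0}
    - {"delta_pos":[0,0,66],"twist":0}
    - {"delta_pos":[0,0,68],"twist":0}
    - {"delta_pos":[0,0,68],"twist":0}

```text
t: 24.6
ee_pos: [498.4, -4.2, 53.9]
tool_rot: [-0.099, -3.138, 0.002]
force: [-0.6, 0.3, -0.4]
gripper_width: 29.4
```

```bash
python3 - <<'E'
from fit import *
from pick import *
st()
plan([(*S[1][:2],55,-3.204)])
E
```

```text
t 24.6
qpos [ 0.387  0.26  -0.589  0.    -0.724 -2.021]
ee_pos [498.412  -4.196  53.937]
tool_rot [-9.900e-02 -3.138e+00  2.000e-03]
force [-0.61   0.287 -0.397]
gripper_width 29.379
Rt [[-0.998, 0.063, -0.002], [0.063, 0.998, -0.001], [0.002, -0.001, -1.0]]
[-0.2, -0.7, -1.1] tw -0.001  ->  [499.0, -5.0, 55.0]
```

Request:
play_rows:
  commands:
    - {"delta_pos":[0,0,0],"twist":0}
    - {"delta_pos":[0,0,0],"twist":0}
    - {"delta_pos":[0,0,-15],"twist":0}
    - {"delta_pos":[0,0,-50],"twist":0}
    - {"delta_pos":[0,0,-87],"twist":0}
  gripper: 39

```text
t: 25.02
ee_pos: [498.5, -4.0, 142.9]
tool_rot: [-0.099, -3.139, 0.001]
force: [1.4, -0.1, -1.2]
gripper_width: 39.0
```

```bash
python3 - <<'E'
from fit import *
from pick import *
st()
x,y,a=N['C']
e=plan([(x,y,50,a),(x,y,9)])
sc=cam('scene'); overlay(sc,[],(160,130,370,260),3.7,'s16.png')
E
```

```text
t 25.017
qpos [ 0.387  0.144 -0.486  0.    -0.942 -2.021]
ee_pos [498.528  -4.036 142.884]
tool_rot [-9.900e-02 -3.139e+00  1.000e-03]
force [ 1.396 -0.133 -1.176]
gripper_width 39.028
Rt [[-0.998, 0.063, -0.002], [0.063, 0.998, -0.001], [0.001, -0.001, -1.0]]
[30.0, 122.0, 31.0] tw -0.182  ->  [476.0, 120.0, 112.0]
[7.0, 126.0, 31.0] tw -0.182  ->  [454.0, 244.0, 81.0]
[-15.0, 125.0, 31.0] tw -0.182  ->  [432.0, 368.0, 50.0]
[-0.0, 0.0, 41.0] tw -0.0  ->  [432.0, 368.0, 9.0]
```

View pics/s16.png

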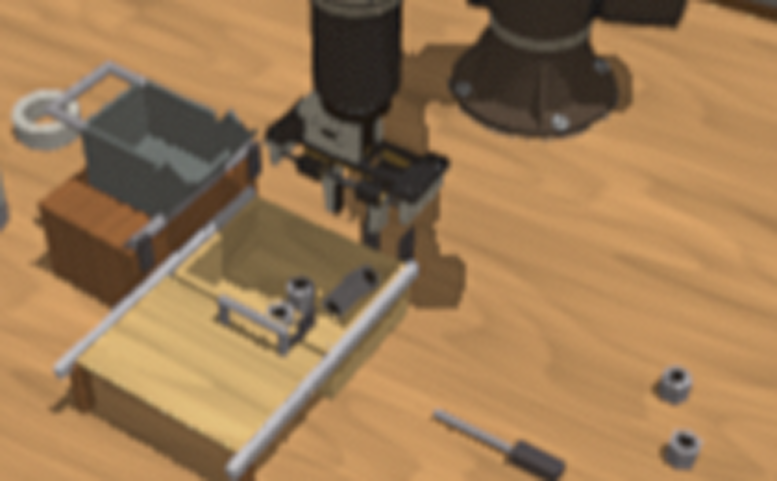

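Request:
play_rows:
  commands:
    - {"delta_pos":[6,24,0],"twist":-0.04}
    - {"delta_pos":[12,49,5],"twist":-0.08}
    - {"delta_pos":[18,73,12],"twist":-0.12}
    - {"delta_pos":[24,98,20],"twist":-0.15}
    - {"delta_pos":[30,122,30],"twist":-0.182}
  gripper: 46

```text
t: 25.48
ee_pos: [477.7, 121.7, 113.5]
tool_rot: [-0.189, 3.132, 0.003]
force: [1.1, -0.3, 0.2]
gripper_width: 45.8
```

Request:
play_rows:
  commands:
    - {"delta_pos":[1,25,6],"twist":-0.04}
    - {"delta_pos":[3,50,12],"twist":-0.08}
    - {"delta_pos":[4,76,18],"twist":-0.12}
    - {"delta_pos":[6,101,24],"twist":-0.15}
    - {"delta_pos":[7,126,31],"twist":-0.182}

```text
t: 25.9
ee_pos: [455.3, 246.2, 82.1]
tool_rot: [-0.474, 3.103, 0.003]
force: [1.7, -0.3, 0.6]
gripper_width: 46.2
```

Request:
play_rows:
  commands:
    - {"delta_pos":[-4,31,0],"twist":-0.04}
    - {"delta_pos":[-8,62,0],"twist":-0.08}
    - {"delta_pos":[-11,93,8],"twist":-0.12}
    - {"delta_pos":[-14,118,20],"twist":-0.15}
    - {"delta_pos":[-15,124,30],"twist":-0.182}

```text
t: 26.32
ee_pos: [432.9, 371.8, 51.9]
tool_rot: [-0.757, 3.045, 0.005]
force: [-0.4, 0.3, -0.4]
gripper_width: 46.3
```

Request:
play_rows:
  commands:
    - {"delta_pos":[0,0,3],"twist":0}
    - {"delta_pos":[0,0,3],"twist":0}
    - {"delta_pos":[0,0,3],"twist":0}
    - {"delta_pos":[0,0,3],"twist":0}
    - {"delta_pos":[0,0,3],"twist":0}

```text
t: 26.73
ee_pos: [433.2, 366.4, 48.6]
tool_rot: [-0.749, 3.05, 0.001]
force: [0.2, 0.6, 0.1]
gripper_width: 45.8
```

```bash
python3 - <<'E'
from fit import *
from pick import *
st()
x,y,a=N['C']
e=plan([(x,y,9,a)])
plan([(x,y,145),(*S[5][:2],140,-3.204)],e)
sc=cam('scene'); overlay(sc,[],(270,180,370,260),6,'s17.png')
E
```

```text
t 26.733
qpos [ 1.047  0.362 -0.445  0.    -0.762 -2.136]
ee_pos [433.225 366.427  48.605]
tool_rot [-7.49e-01  3.05e+00  1.00e-03]
force [0.182 0.583 0.123]
gripper_width 45.772
Rt [[-0.886, -0.463, 0.001], [-0.463, 0.886, 0.001], [-0.001, 0.001, -1.0]]
[0.4, 1.4, 39.6] tw -0.0  ->  [432.0, 368.0, 9.0]
[-0.0, 0.0, -136.0] tw -0.0  ->  [432.0, 368.0, 145.0]
[44.0, -131.0, 2.0] tw 0.181  ->  [454.0, 231.0, 143.0]
[19.0, -137.0, 2.0] tw 0.181  ->  [476.0, 95.0, 142.0]
[-6.0, -138.0, 2.0] tw 0.181  ->  [498.0, -41.0, 140.0]
```

View pics/s17.png

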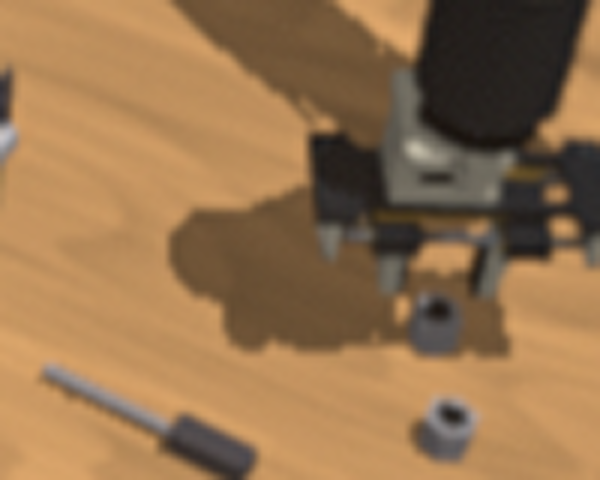

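Request:
play_rows:
  commands:
    - {"delta_pos":[0,1,12],"twist":0}
    - {"delta_pos":[0,1,25],"twist":0}
    - {"delta_pos":[0,1,37],"twist":0}
    - {"delta_pos":[0,1,39],"twist":0}
    - {"delta_pos":[0,1,39],"twist":0}

```text
t: 27.2
ee_pos: [432.2, 367.1, 8.4]
tool_rot: [0.75, -3.05, 0.001]
force: [-0.7, 0.5, 1.2]
gripper_width: 45.7
```

Request:
play_rows:
  commands:
    - {"delta_pos":[0,0,0],"twist":0}
    - {"delta_pos":[0,0,0],"twist":0}
    - {"delta_pos":[0,0,0],"twist":0}
    - {"delta_pos":[0,0,0],"twist":0}
    - {"delta_pos":[0,0,0],"twist":0}
  gripper: 20

```text
t: 27.62
ee_pos: [432.6, 368.5, 9.5]
tool_rot: [-0.751, 3.049, 0.002]
force: [-0.7, -0.3, 6.3]
gripper_width: 29.7
```

Request:
play_rows:
  commands:
    - {"delta_pos":[0,0,-20],"twist":0}
    - {"delta_pos":[0,0,-50],"twist":0}
    - {"delta_pos":[0,0,-85],"twist":0}
    - {"delta_pos":[0,0,-115],"twist":0}
    - {"delta_pos":[0,0,-135],"twist":0}

```text
t: 28.03
ee_pos: [432.7, 368.4, 146.8]
tool_rot: [-0.751, 3.048, 0.003]
force: [0.1, 0.8, -0.7]
gripper_width: 29.4
```

Request:
play_rows:
  commands:
    - {"delta_pos":[9,-26,0],"twist":0.04}
    - {"delta_pos":[18,-52,1],"twist":0.08}
    - {"delta_pos":[26,-79,1],"twist":0.11}
    - {"delta_pos":[35,-105,2],"twist":0.15}
    - {"delta_pos":[44,-131,2],"twist":0.181}

```text
t: 28.45
ee_pos: [453.6, 229.8, 141.4]
tool_rot: [0.469, -3.106, 0.0]
force: [0.6, -0.1, -1.2]
gripper_width: 29.4
```

Request:
play_rows:
  commands:
    - {"delta_pos":[4,-27,0],"twist":0.04}
    - {"delta_pos":[8,-55,0],"twist":0.08}
    - {"delta_pos":[11,-82,1],"twist":0.11}
    - {"delta_pos":[15,-110,1],"twist":0.15}
    - {"delta_pos":[19,-137,2],"twist":0.181}

```text
t: 28.87
ee_pos: [476.3, 93.5, 139.7]
tool_rot: [0.186, -3.136, -0.0]
force: [0.7, 0.4, -2.2]
gripper_width: 29.6
```

Request:
play_rows:
  commands:
    - {"delta_pos":[-1,-35,0],"twist":0.04}
    - {"delta_pos":[-3,-70,0],"twist":0.08}
    - {"delta_pos":[-4,-105,0],"twist":0.11}
    - {"delta_pos":[-6,-137,3],"twist":0.15}
    - {"delta_pos":[-6,-138,15],"twist":0.181}

```text
t: 29.28
ee_pos: [500.2, -45.2, 125.8]
tool_rot: [0.102, 3.138, -0.0]
force: [0.9, 0.1, -1.4]
gripper_width: 29.6
```

```bash
python3 - <<'E'
from fit import *
from pick import *
st()
sc=cam('scene'); overlay(sc,[],(160,130,370,260),3.7,'s18.png')
E
```

```text
t 29.283
qpos [ 3.020e-01  1.670e-01 -5.040e-01  1.000e-03 -8.980e-01 -1.939e+00]
ee_pos [500.192 -45.175 125.783]
tool_rot [ 0.102  3.138 -0.   ]
force [ 0.891  0.144 -1.354]
gripper_width 29.603
Rt [[-0.998, 0.065, 0.002], [0.065, 0.998, -0.0], [-0.002, -0.0, -1.0]]
```

View pics/s18.png

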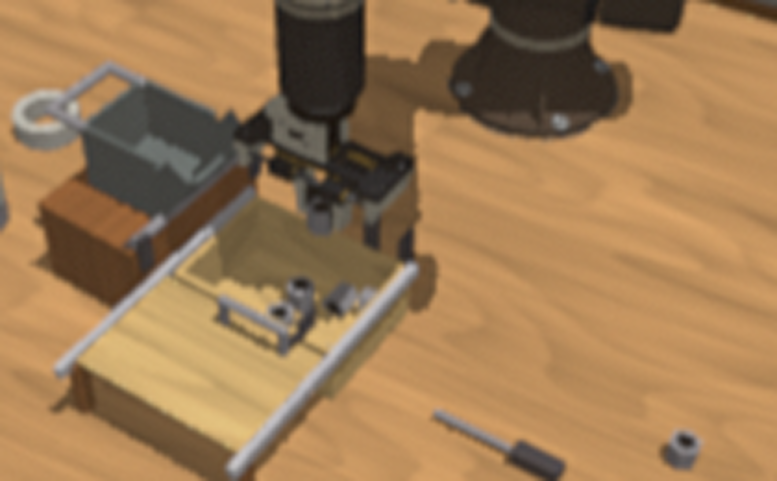

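Request:
play_rows:
  commands:
    - {"delta_pos":[0,6,0],"twist":0}
    - {"delta_pos":[0,12,5],"twist":0}
    - {"delta_pos":[0,14,25],"twist":0}
    - {"delta_pos":[0,14,45],"twist":0}
    - {"delta_pos":[0,14,60],"twist":0}

```text
t: 29.75
ee_pos: [499.6, -25.5, 63.8]
tool_rot: [-0.09, -3.14, -0.001]
force: [0.4, -1.2, -1.8]
gripper_width: 29.5
```

Request:
play_rows:
  commands:
    - {"delta_pos":[0,0,6],"twist":0}
    - {"delta_pos":[0,0,9],"twist":0}
    - {"delta_pos":[0,0,9],"twist":0}
    - {"delta_pos":[0,0,9],"twist":0}
    - {"delta_pos":[0,0,9],"twist":0}

```text
t: 30.17
ee_pos: [500.8, -26.9, 56.6]
tool_rot: [0.093, 3.139, 0.001]
force: [0.3, -0.7, -1.0]
gripper_width: 29.7
```

Request:
play_rows:
  commands:
    - {"delta_pos":[0,0,0],"twist":0}
    - {"delta_pos":[0,0,0],"twist":0}
    - {"delta_pos":[0,0,-15],"twist":0}
    - {"delta_pos":[0,0,-50],"twist":0}
    - {"delta_pos":[0,0,-87],"twist":0}
  gripper: 39

```text
t: 30.58
ee_pos: [498.9, -27.9, 142.9]
tool_rot: [-0.095, -3.137, 0.002]
force: [1.3, 1.0, 0.2]
gripper_width: 38.6
```

```bash
python3 - <<'E'
from fit import *
from pick import *
st()
x,y,a=N['A']
e=plan([(x,y,50,a),(x,y,9)])
sc=cam('scene'); overlay(sc,[],(160,130,370,260),3.7,'s19.png')
E
```

```text
t 30.583
qpos [ 0.338  0.147 -0.483 -0.    -0.944 -1.969]
ee_pos [498.922 -27.859 142.866]
tool_rot [-9.500e-02 -3.137e+00  2.000e-03]
force [1.293 0.979 0.16 ]
gripper_width 38.556
Rt [[-0.998, 0.061, -0.003], [0.061, 0.998, -0.001], [0.003, -0.001, -1.0]]
[4.0, 145.0, 31.0] tw -0.044  ->  [504.0, 117.0, 112.0]
[-2.0, 145.0, 31.0] tw -0.044  ->  [508.0, 262.0, 81.0]
[-9.0, 145.0, 31.0] tw -0.044  ->  [513.0, 407.0, 50.0]
[-0.0, 0.0, 41.0] tw -0.0  ->  [513.0, 407.0, 9.0]
```

View pics/s19.png

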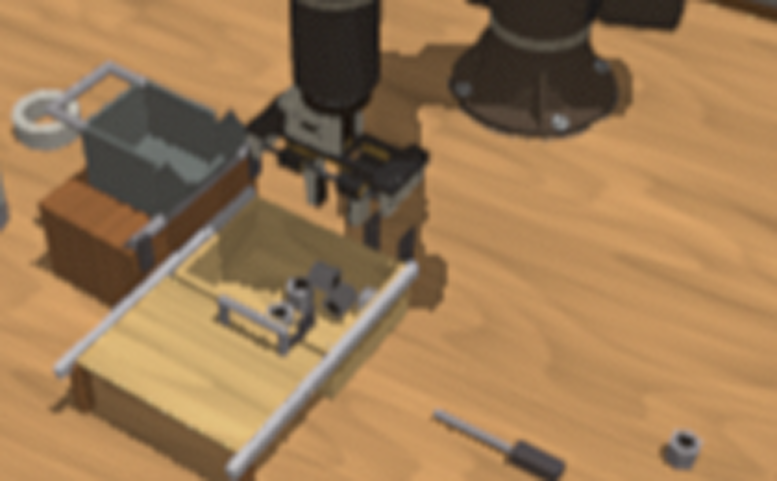

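Request:
play_rows:
  commands:
    - {"delta_pos":[1,29,0],"twist":0}
    - {"delta_pos":[2,58,5],"twist":-0.01}
    - {"delta_pos":[2,87,12],"twist":-0.02}
    - {"delta_pos":[3,116,20],"twist":-0.03}
    - {"delta_pos":[4,145,30],"twist":-0.044}
  gripper: 46

```text
t: 31.05
ee_pos: [505.4, 119.1, 113.5]
tool_rot: [0.025, 3.139, 0.002]
force: [0.4, 0.4, 0.5]
gripper_width: 45.9
```

Request:
play_rows:
  commands:
    - {"delta_pos":[0,29,6],"twist":0}
    - {"delta_pos":[-1,58,12],"twist":-0.01}
    - {"delta_pos":[-1,87,18],"twist":-0.02}
    - {"delta_pos":[-2,116,24],"twist":-0.03}
    - {"delta_pos":[-2,145,31],"twist":-0.044}

```text
t: 31.47
ee_pos: [509.5, 264.3, 82.1]
tool_rot: [-0.044, 3.14, 0.001]
force: [0.7, -0.2, 0.1]
gripper_width: 46.2
```

Request:
play_rows:
  commands:
    - {"delta_pos":[-2,36,0],"twist":0}
    - {"delta_pos":[-5,72,0],"twist":-0.01}
    - {"delta_pos":[-7,108,8],"twist":-0.02}
    - {"delta_pos":[-9,138,20],"twist":-0.03}
    - {"delta_pos":[-9,144,30],"twist":-0.044}

```text
t: 31.88
ee_pos: [514.9, 411.7, 51.6]
tool_rot: [-0.118, 3.137, 0.004]
force: [-0.1, -0.4, 0.5]
gripper_width: 45.9
```

Request:
play_rows:
  commands:
    - {"delta_pos":[0,0,2],"twist":0}
    - {"delta_pos":[0,0,2],"twist":0}
    - {"delta_pos":[0,0,2],"twist":0}
    - {"delta_pos":[0,0,2],"twist":0}
    - {"delta_pos":[0,0,2],"twist":0}

```text
t: 32.3
ee_pos: [514.7, 406.1, 50.7]
tool_rot: [-0.111, 3.139, 0.002]
force: [-0.2, -0.6, -0.2]
gripper_width: 45.8
```

```bash
python3 - <<'E'
from fit import *
from pick import *
st()
x,y,a=N['A']
e=plan([(x,y,9,a)])
plan([(x,y,145),(*S[3][:2],140,-3.204)],e)
sc=cam('scene'); overlay(sc,[],(270,180,370,260),6,'s20.png')
t=cam('top'); overlay(t,[],(235,150,335,225),7,'t20.png')
E
```

```text
t 32.3
qpos [ 0.965  0.478 -0.238  0.    -0.854 -2.465]
ee_pos [514.671 406.064  50.747]
tool_rot [-1.110e-01  3.139e+00  2.000e-03]
force [-0.195 -0.564 -0.242]
gripper_width 45.78
Rt [[-0.998, -0.071, 0.001], [-0.071, 0.998, 0.001], [-0.001, 0.001, -1.0]]
[1.8, 0.8, 41.7] tw -0.001  ->  [513.0, 407.0, 9.0]
[-0.0, 0.0, -136.0] tw -0.0  ->  [513.0, 407.0, 145.0]
[-9.0, -140.0, 2.0] tw 0.045  ->  [532.0, 268.0, 143.0]
[-15.0, -139.0, 2.0] tw 0.045  ->  [551.0, 129.0, 142.0]
[-22.0, -138.0, 2.0] tw 0.045  ->  [570.0, -9.0, 140.0]
```

View pics/s20.png

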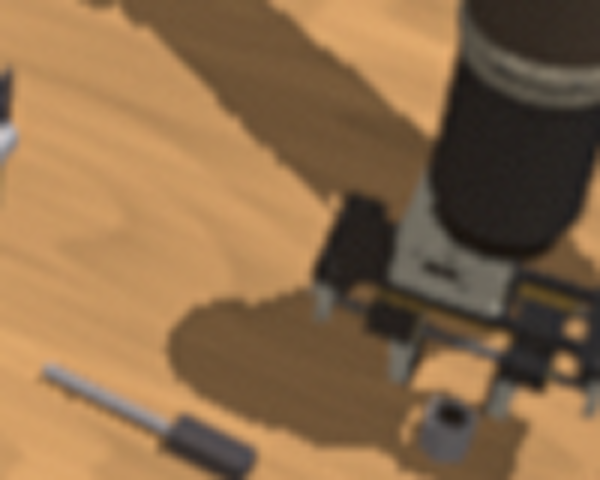

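View pics/t20.png

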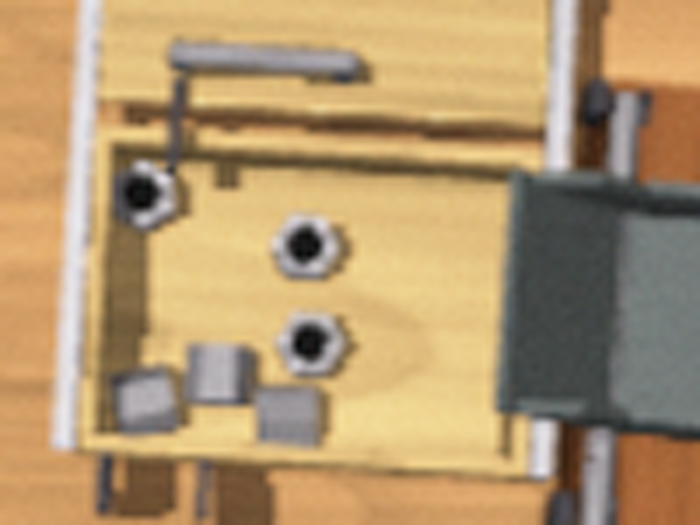

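Request:
play_rows:
  commands:
    - {"delta_pos":[1.5,0.5,12],"twist":0}
    - {"delta_pos":[1.5,0.5,25],"twist":0}
    - {"delta_pos":[1.5,0.5,38],"twist":0}
    - {"delta_pos":[1.5,0.5,41],"twist":0}
    - {"delta_pos":[1.5,0.5,41],"twist":0}

```text
t: 32.82
ee_pos: [512.0, 406.2, 7.2]
tool_rot: [0.112, -3.138, 0.003]
force: [0.3, 0.1, -0.2]
gripper_width: 46.3
```

Request:
play_rows:
  commands:
    - {"delta_pos":[0,0,0],"twist":0}
    - {"delta_pos":[0,0,0],"twist":0}
    - {"delta_pos":[0,0,0],"twist":0}
    - {"delta_pos":[0,0,0],"twist":0}
    - {"delta_pos":[0,0,0],"twist":0}
  gripper: 20

```text
t: 33.23
ee_pos: [513.0, 407.7, 9.5]
tool_rot: [-0.113, 3.139, 0.002]
force: [-1.0, 1.3, 2.4]
gripper_width: 29.5
```

Request:
play_rows:
  commands:
    - {"delta_pos":[0,0,-20],"twist":0}
    - {"delta_pos":[0,0,-50],"twist":0}
    - {"delta_pos":[0,0,-85],"twist":0}
    - {"delta_pos":[0,0,-115],"twist":0}
    - {"delta_pos":[0,0,-135],"twist":0}

```text
t: 33.65
ee_pos: [513.3, 407.7, 147.3]
tool_rot: [-0.113, 3.137, 0.004]
force: [-0.7, -0.1, -1.3]
gripper_width: 29.9
```

Request:
play_rows:
  commands:
    - {"delta_pos":[-2,-28,0],"twist":0.01}
    - {"delta_pos":[-4,-56,1],"twist":0.02}
    - {"delta_pos":[-5,-84,1],"twist":0.03}
    - {"delta_pos":[-7,-112,2],"twist":0.04}
    - {"delta_pos":[-9,-140,2],"twist":0.045}

```text
t: 34.07
ee_pos: [531.2, 266.7, 141.6]
tool_rot: [0.041, -3.141, 0.0]
force: [-0.8, -0.5, -1.4]
gripper_width: 29.8
```

Request:
play_rows:
  commands:
    - {"delta_pos":[-3,-29,0],"twist":0.01}
    - {"delta_pos":[-6,-58,0],"twist":0.02}
    - {"delta_pos":[-9,-87,1],"twist":0.03}
    - {"delta_pos":[-12,-116,1],"twist":0.04}
    - {"delta_pos":[-15,-145,2],"twist":0.045}

```text
t: 34.48
ee_pos: [550.3, 122.1, 139.9]
tool_rot: [0.029, 3.141, 0.0]
force: [1.0, 0.3, -0.9]
gripper_width: 29.4
```

Request:
play_rows:
  commands:
    - {"delta_pos":[-4,-36,0],"twist":0.01}
    - {"delta_pos":[-9,-72,0],"twist":0.02}
    - {"delta_pos":[-14,-108,0],"twist":0.03}
    - {"delta_pos":[-19,-138,3],"twist":0.04}
    - {"delta_pos":[-20,-143,15],"twist":0.045}

```text
t: 34.9
ee_pos: [568.8, -23.5, 126.2]
tool_rot: [0.104, 3.137, 0.0]
force: [-0.1, 1.2, -1.1]
gripper_width: 29.7
```

Request:
play_rows:
  commands:
    - {"delta_pos":[0,0,25],"twist":0}
    - {"delta_pos":[0,0,50],"twist":0}
    - {"delta_pos":[0,0,70],"twist":0}
    - {"delta_pos":[0,0,71],"twist":0}
    - {"delta_pos":[0,0,71],"twist":0}

```text
t: 35.32
ee_pos: [567.0, -20.1, 52.9]
tool_rot: [-0.099, -3.137, 0.002]
force: [0.3, 0.7, -0.8]
gripper_width: 29.5
```

Request:
play_rows:
  commands:
    - {"delta_pos":[0,0,0],"twist":0}
    - {"delta_pos":[0,0,0],"twist":0}
    - {"delta_pos":[0,0,-15],"twist":0}
    - {"delta_pos":[0,0,-50],"twist":0}
    - {"delta_pos":[0,0,-87],"twist":0}
  gripper: 39

```text
t: 35.73
ee_pos: [567.3, -19.8, 142.0]
tool_rot: [-0.099, -3.139, 0.001]
force: [1.5, 0.7, 0.4]
gripper_width: 39.0
```

```bash
python3 - <<'E'
from h import *
st()
E
```

```text
t 35.733
qpos [ 0.31   0.255 -0.343  0.    -0.974 -1.944]
ee_pos [567.29  -19.778 141.957]
tool_rot [-9.900e-02 -3.139e+00  1.000e-03]
force [1.456 0.738 0.425]
gripper_width 39.044
Rt [[-0.998, 0.063, -0.001], [0.063, 0.998, -0.0], [0.001, -0.001, -1.0]]
```

```bash
python3 - <<'E'
from fit import *
from plan import *
plan([(600,-30,200,-2.68),(660.5,-41.5,160,-1.633)])
E
```

```text
[-33.3, -8.1, -58.0] tw -0.524  ->  [600.0, -30.0, 200.0]
[-24.5, -18.6, 20.0] tw -0.524  ->  [630.0, -36.0, 180.0]
[-11.9, -28.4, 20.0] tw -0.524  ->  [660.0, -42.0, 160.0]
```

Request:
play_rows:
  commands:
    - {"delta_pos":[-5,-1,-20],"twist":-0.1}
    - {"delta_pos":[-12,-3,-40],"twist":-0.21}
    - {"delta_pos":[-20,-5,-52],"twist":-0.32}
    - {"delta_pos":[-27,-7,-58],"twist":-0.42}
    - {"delta_pos":[-33,-8,-58],"twist":-0.524}

```text
t: 36.15
ee_pos: [602.2, -29.7, 202.9]
tool_rot: [-0.724, 3.05, -0.001]
force: [-0.2, 0.0, -0.5]
gripper_width: 38.9
```

Request:
play_rows:
  commands:
    - {"delta_pos":[-5,-4,4],"twist":-0.1}
    - {"delta_pos":[-10,-8,8],"twist":-0.21}
    - {"delta_pos":[-15,-11,12],"twist":-0.32}
    - {"delta_pos":[-20,-15,16],"twist":-0.42}
    - {"delta_pos":[-24.5,-18.6,20],"twist":-0.524}

```text
t: 36.57
ee_pos: [631.4, -35.4, 180.5]
tool_rot: [-1.491, 2.762, -0.002]
force: [0.1, 0.1, -0.2]
gripper_width: 38.9
```

Request:
play_rows:
  commands:
    - {"delta_pos":[-2,-6,4],"twist":-0.1}
    - {"delta_pos":[-5,-12,8],"twist":-0.21}
    - {"delta_pos":[-7,-17,12],"twist":-0.32}
    - {"delta_pos":[-10,-23,16],"twist":-0.42}
    - {"delta_pos":[-12,-28.4,20],"twist":-0.524}

```text
t: 36.98
ee_pos: [661.8, -41.1, 160.5]
tool_rot: [-2.156, 2.282, -0.003]
force: [-0.6, -0.5, -0.1]
gripper_width: 38.8
```

Request:
play_rows:
  commands:
    - {"delta_pos":[0,0,0],"twist":0}
    - {"delta_pos":[0,0,0],"twist":0}
    - {"delta_pos":[0,0,0],"twist":0}
    - {"delta_pos":[0,0,0],"twist":0}
    - {"delta_pos":[0,0,0],"twist":0}

```text
t: 37.4
ee_pos: [660.8, -41.1, 159.4]
tool_rot: [-2.149, 2.29, -0.001]
force: [-0.1, 0.7, 0.3]
gripper_width: 39.4
```

```bash
python3 - <<'E'
from fit import *
s=st()
sc=cam('scene'); overlay(sc,[(boxlines((547,-64,-.062),167),(0,0,255))],(170,140,300,260),5,'s21.png')
t=cam('top'); overlay(t,[],(235,110,335,225),5,'t21.png')
np.savez('pics/sc21.npz',**{k:np.array(v) for k,v in sc.items()})
e=np.array(s['ee_pos']);R=cv2.Rodrigues(np.array(s['tool_rot'],float))[0]
print(proj(sc,[e+R@np.array(v) for v in [(0,0,0),(0,20,0),(0,41,0),(0,-20,0),(0,-41,0)]]))
E
```

```text
t 37.4
qpos [ 0.232  0.383 -0.11   0.    -1.077 -0.295]
ee_pos [660.814 -41.148 159.442]
tool_rot [-2.149e+00  2.290e+00 -1.000e-03]
force [-0.089  0.75   0.295]
gripper_width 39.398
Rt [[-0.063, -0.998, 0.001], [-0.998, 0.063, 0.0], [-0.0, -0.001, -1.0]]
[[226.45381331 206.58252969]
 [229.52890985 203.52941014]
 [232.70177932 200.37906401]
 [223.32523852 209.6885962 ]
 [219.98104182 213.00856719]]
```

View pics/s21.png

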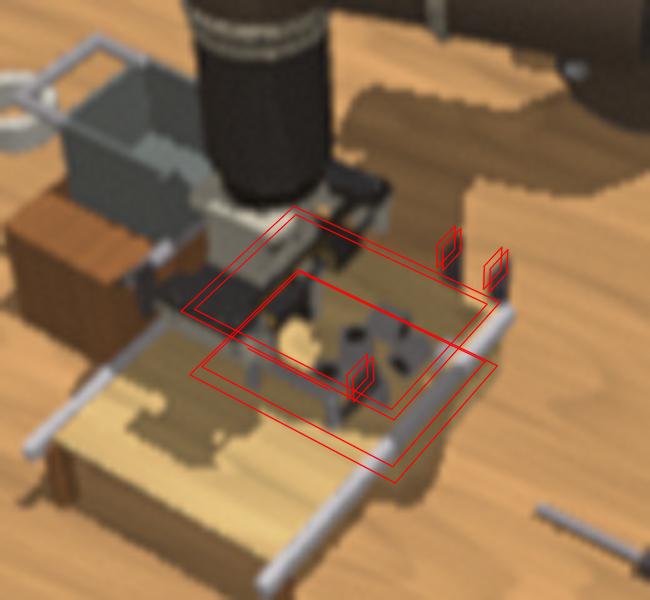

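View pics/t21.png

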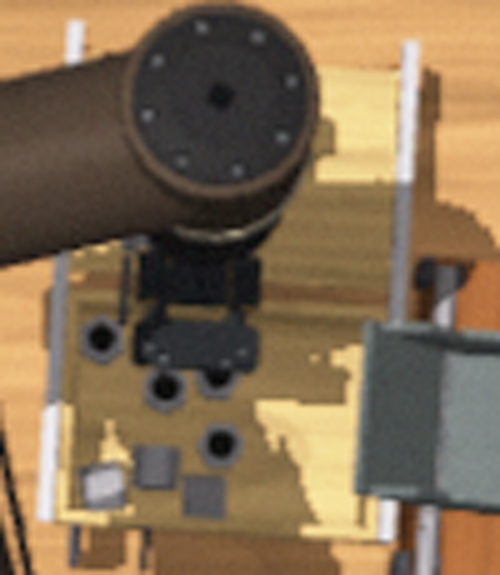

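Request:
play_rows:
  commands:
    - {"delta_pos":[0,0,12],"twist":0}
    - {"delta_pos":[0,0,28],"twist":0}
    - {"delta_pos":[0,0,44],"twist":0}
    - {"delta_pos":[0,0,56],"twist":0}
    - {"delta_pos":[0,0,56],"twist":0}

```text
t: 37.92
ee_pos: [658.8, -41.4, 99.1]
tool_rot: [2.148, -2.287, -0.005]
force: [-0.5, -0.7, -0.3]
gripper_width: 39.1
```

Request:
play_rows:
  commands:
    - {"delta_pos":[0,0,0],"twist":0}
    - {"delta_pos":[0,0,0],"twist":0}
    - {"delta_pos":[0,0,0],"twist":0}
    - {"delta_pos":[0,0,0],"twist":0}
    - {"delta_pos":[0,0,0],"twist":0}
  gripper: 0
  force: 25

```text
t: 38.33
ee_pos: [661.8, -41.2, 103.7]
tool_rot: [-2.15, 2.288, -0.002]
force: [-1.6, -0.6, 2.5]
gripper_width: 11.3
```

```bash
python3 - <<'E'
from plan import *
st()
p,ps=pose()
ux=np.array([np.cos(-.062),np.sin(-.062),0])
e=plan([tuple(p-ux*150)])
E
```

```text
t 38.333
qpos [ 0.231  0.433 -0.171  0.    -0.964 -0.294]
ee_pos [661.822 -41.202 103.669]
tool_rot [-2.150e+00  2.288e+00 -2.000e-03]
force [-1.626 -0.601  2.494]
gripper_width 11.301
Rt [[-0.062, -0.998, 0.002], [-0.998, 0.062, 0.0], [-0.0, -0.002, -1.0]]
[-0.0, 150.0, -0.0] tw -0.0  ->  [512.0, -32.0, 104.0]
```

Request:
play_rows:
  commands:
    - {"delta_pos":[0,8,0],"twist":0}
    - {"delta_pos":[0,22,0],"twist":0}
    - {"delta_pos":[0,38,0],"twist":0}
    - {"delta_pos":[0,56,0],"twist":0}
    - {"delta_pos":[0,75,0],"twist":0}

```text
t: 38.75
ee_pos: [586.8, -36.4, 103.6]
tool_rot: [-2.15, 2.287, -0.003]
force: [3.2, 1.0, 1.4]
gripper_width: 11.5
```

Request:
play_rows:
  commands:
    - {"delta_pos":[0,18,0],"twist":0}
    - {"delta_pos":[0,36,0],"twist":0}
    - {"delta_pos":[0,52,0],"twist":0}
    - {"delta_pos":[0,66,0],"twist":0}
    - {"delta_pos":[0,75,0],"twist":0}

```text
t: 39.17
ee_pos: [510.8, -31.6, 103.6]
tool_rot: [-2.15, 2.287, -0.002]
force: [2.6, 1.5, 0.5]
gripper_width: 11.3
```

Request:
play_rows:
  commands:
    - {"delta_pos":[0,3,0],"twist":0}
    - {"delta_pos":[0,6,0],"twist":0}
    - {"delta_pos":[0,8,0],"twist":0}
    - {"delta_pos":[0,10,0],"twist":0}
    - {"delta_pos":[0,12,0],"twist":0}

```text
t: 39.58
ee_pos: [500.9, -31.0, 103.5]
tool_rot: [-2.151, 2.287, -0.003]
force: [2.8, 1.9, 6.8]
gripper_width: 10.9
```

Request:
play_rows:
  commands:
    - {"delta_pos":[0,1,0],"twist":0}
    - {"delta_pos":[0,2,0],"twist":0}
    - {"delta_pos":[0,3,0],"twist":0}
    - {"delta_pos":[0,4,0],"twist":0}
    - {"delta_pos":[0,4,0],"twist":0}

```text
t: 40.0
ee_pos: [498.9, -30.8, 103.6]
tool_rot: [-2.15, 2.285, -0.006]
force: [10.7, -2.4, -1.1]
gripper_width: 11.5
```

Request:
play_rows:
  commands:
    - {"delta_pos":[0,2,0],"twist":0}
    - {"delta_pos":[0,3,0],"twist":0}
    - {"delta_pos":[0,4,0],"twist":0}
    - {"delta_pos":[0,4,0],"twist":0}
    - {"delta_pos":[0,4,0],"twist":0}

```text
t: 40.42
ee_pos: [498.8, -30.7, 103.8]
tool_rot: [-2.148, 2.281, -0.013]
force: [27.5, -11.0, -18.0]
gripper_width: 11.0
```

```bash
python3 - <<'E'
from fit import *
st()
sc=cam('scene'); overlay(sc,[],(170,140,300,260),5,'s22.png')
E
```

```text
t 40.417
qpos [ 0.336  0.185 -0.545  0.006 -0.829 -0.4  ]
ee_pos [498.849 -30.653 103.766]
tool_rot [-2.148  2.281 -0.013]
force [ 27.548 -10.951 -18.047]
gripper_width 11.021
Rt [[-0.06, -0.998, 0.012], [-0.998, 0.06, -0.0], [-0.001, -0.012, -1.0]]
```

View pics/s22.png

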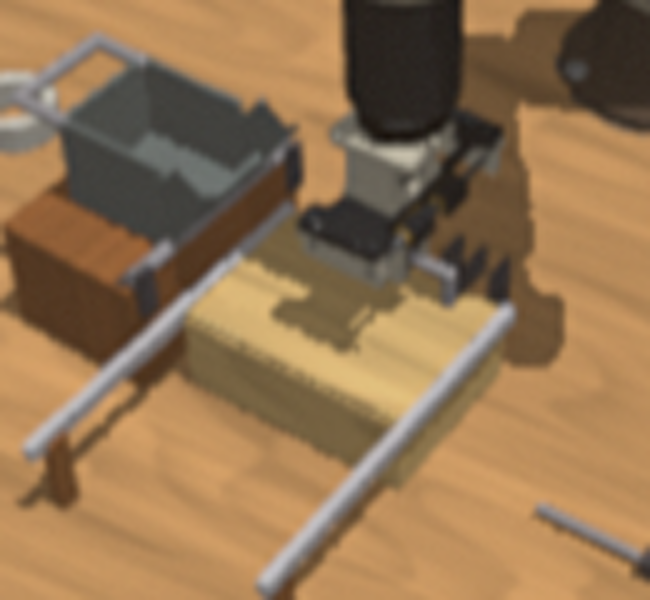

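Request:
play_rows:
  commands:
    - {"delta_pos":[0,-3,0],"twist":0}
    - {"delta_pos":[0,-5,0],"twist":0}
    - {"delta_pos":[0,-6,0],"twist":0}
    - {"delta_pos":[0,-6,0],"twist":0}
    - {"delta_pos":[0,-6,0],"twist":0}

```text
t: 40.88
ee_pos: [499.0, -30.8, 103.5]
tool_rot: [-2.151, 2.287, -0.002]
force: [2.3, 2.0, 8.4]
gripper_width: 11.1
```

Request:
play_rows:
  commands:
    - {"delta_pos":[0,0,0],"twist":0}
    - {"delta_pos":[0,0,0],"twist":0}
    - {"delta_pos":[0,0,-10],"twist":0}
    - {"delta_pos":[0,0,-35],"twist":0}
    - {"delta_pos":[0,0,-65],"twist":0}
  gripper: 40

```text
t: 41.3
ee_pos: [495.2, -31.7, 166.9]
tool_rot: [2.147, -2.286, -0.004]
force: [0.7, -0.7, 0.5]
gripper_width: 37.4
```

Request:
play_rows:
  commands:
    - {"delta_pos":[-25,-20,-20],"twist":0}
    - {"delta_pos":[-60,-40,-40],"twist":0}
    - {"delta_pos":[-100,-50,-40],"twist":0}
    - {"delta_pos":[-135,-60,-40],"twist":0}
    - {"delta_pos":[-170,-70,-40],"twist":0}

```text
t: 41.72
ee_pos: [577.8, 135.8, 208.5]
tool_rot: [-2.151, 2.29, 0.0]
force: [0.9, -0.2, -1.0]
gripper_width: 40.2
```

Request:
play_rows:
  commands:
    - {"delta_pos":[-35,-5,0],"twist":0}
    - {"delta_pos":[-70,-10,0],"twist":0}
    - {"delta_pos":[-95,-12,0],"twist":0}
    - {"delta_pos":[-110,-15,0],"twist":0}
    - {"delta_pos":[-110,-15,0],"twist":0}

```text
t: 42.13
ee_pos: [599.5, 245.5, 207.0]
tool_rot: [2.153, -2.286, -0.0]
force: [0.1, 0.3, -0.6]
gripper_width: 39.9
```

```bash
python3 - <<'E'
from fit import *
st()
b=[(boxlines((547,-64,-.062),0),(0,0,255))]
sc=cam('scene'); overlay(sc,[],(240,170,300,225),12,'s23.png');overlay(sc,[],(170,140,400,270),3.4,'s23b.png')
t=cam('top'); overlay(t,[],(240,180,310,230),11,'t23.png')
np.savez('pics/sc23.npz',**{k:np.array(v) for k,v in sc.items()});np.savez('pics/t23.npz',**{k:np.array(v) for k,v in t.items()})
E
```

```text
t 42.133
qpos [ 0.689  0.328 -0.079 -0.    -1.166 -0.749]
ee_pos [599.454 245.478 206.99 ]
tool_rot [ 2.153 -2.286 -0.   ]
force [ 0.129  0.267 -0.645]
gripper_width 39.945
Rt [[-0.06, -0.998, -0.001], [-0.998, 0.06, -0.001], [0.001, 0.001, -1.0]]
```

View pics/s23.png

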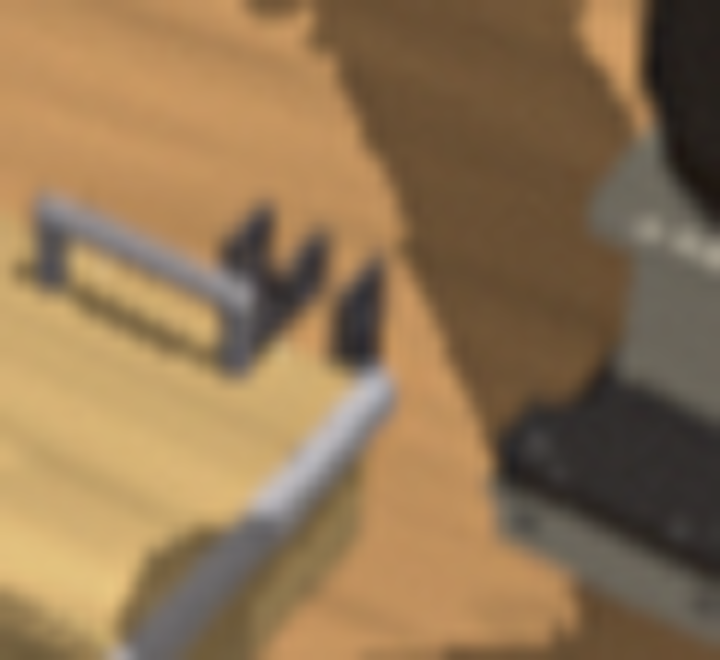

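View pics/t23.png

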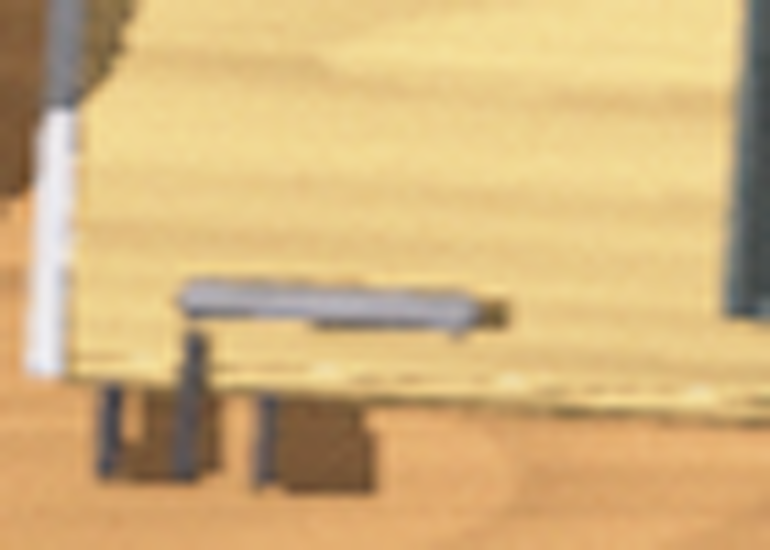

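View pics/s23b.png

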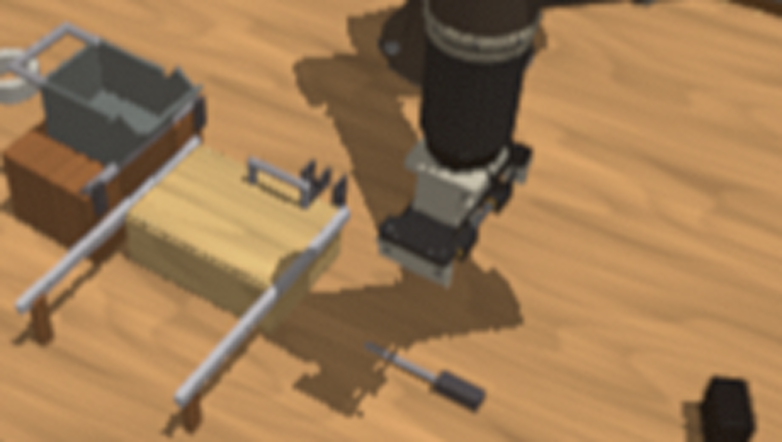

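```bash
cat > eyes.py <<'E'
from fit import *
t=dict(np.load('pics/t23.npz'));s=dict(np.load('pics/sc23.npz'))
print('top bar proj',(proj(t,[(498.9,-30.8,121)])[0]-[240,180]+.5)*11-.5)
print('scene bar proj',(proj(s,[(498.9,-30.8,121)])[0]-[240,170]+.5)*12-.5)
for c in [(547,-64,-.062),(551,-64,-.062)]:
    P=T(c,[(-110,98,112),(-110,92,112),(-110,50,112),(-110,44,112),(-82,95,112),(-82,47,112)])
    print(np.round((proj(t,P)-[240,180]+.5)*11-.5).tolist())
    print(np.round((proj(s,P)-[240,170]+.5)*12-.5).tolist())
    b=[(boxlines(c,0),(0,0,255))]
    overlay(s,b,(240,170,300,225),12,'s24_%d.png'%c[0]); overlay(t,b,(240,180,310,230),11,'t24_%d.png'%c[0])
E
python3 eyes.py
```

```text
top bar proj [334.05576956 293.39469631]
scene bar proj [126.36290385 244.10671465]
[[99.0, 479.0], [119.0, 480.0], [257.0, 488.0], [277.0, 489.0], [115.0, 387.0], [272.0, 397.0]]
[[378.0, 239.0], [364.0, 233.0], [265.0, 188.0], [252.0, 182.0], [329.0, 281.0], [216.0, 229.0]]
[[99.0, 466.0], [119.0, 467.0], [257.0, 475.0], [277.0, 476.0], [115.0, 374.0], [272.0, 383.0]]
[[373.0, 246.0], [359.0, 239.0], [260.0, 195.0], [246.0, 188.0], [324.0, 288.0], [210.0, 236.0]]
```

View pics/s24_551.png

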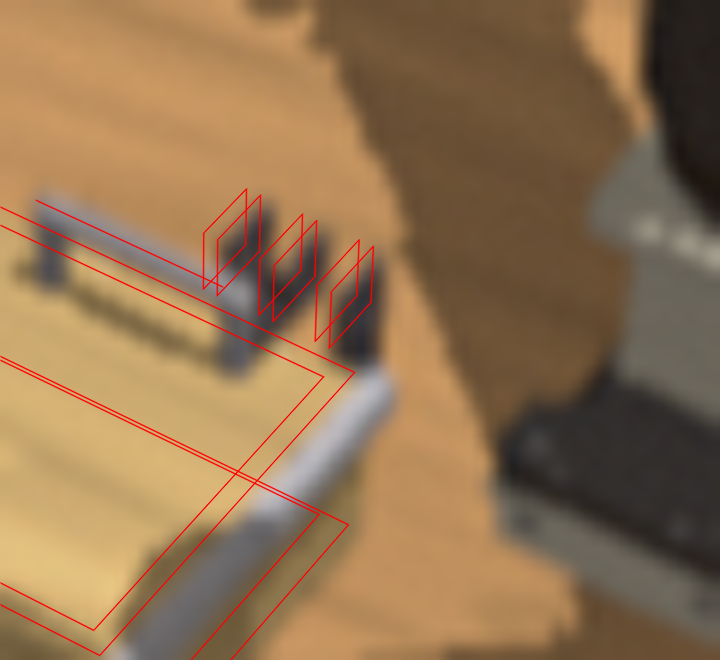

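View pics/t24_551.png

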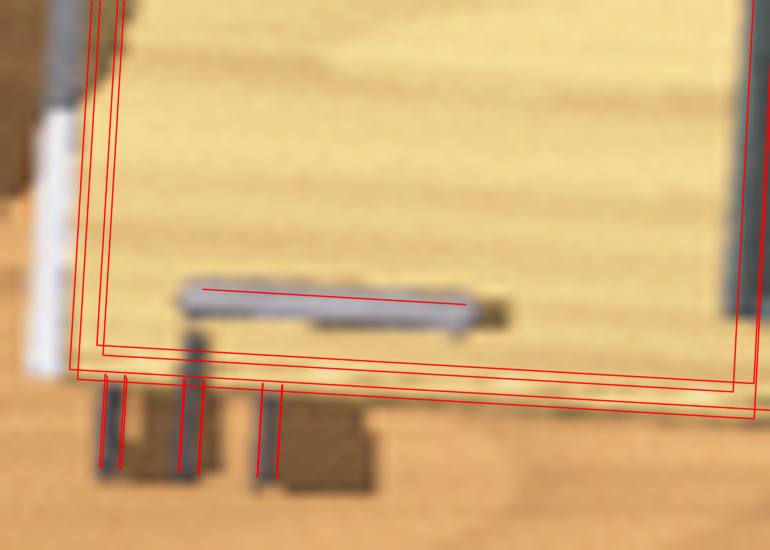

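Request:
play_rows:
  commands:
    - {"delta_pos":[-15,-1,20],"twist":0}
    - {"delta_pos":[-30,-1,55],"twist":0}
    - {"delta_pos":[-46,-1.7,90],"twist":0}
    - {"delta_pos":[-46,-1.7,125],"twist":0}
    - {"delta_pos":[-46,-1.7,150],"twist":0}

```text
t: 42.65
ee_pos: [602.6, 287.3, 54.9]
tool_rot: [2.148, -2.288, -0.001]
force: [-0.7, -0.5, -1.1]
gripper_width: 39.6
```

Request:
play_rows:
  commands:
    - {"delta_pos":[0,0,0],"twist":0}
    - {"delta_pos":[0,0,0],"twist":0}
    - {"delta_pos":[0,0,0],"twist":0}
    - {"delta_pos":[0,0,0],"twist":0}
    - {"delta_pos":[0,0,0],"twist":0}

```text
t: 43.07
ee_pos: [605.0, 289.3, 60.2]
tool_rot: [-2.149, 2.287, -0.001]
force: [0.5, -0.7, 0.6]
gripper_width: 39.9
```

```bash
python3 - <<'E'
from fit import *
s=st()
sc=cam('scene'); t=cam('top')
e=np.array(s['ee_pos']);R=cv2.Rodrigues(np.array(s['tool_rot'],float))[0]
q=[[e+R@np.array((0,-20,0)),e+R@np.array((0,20,0))],[(602.5,305.5,22),(602.5,249.5,22)],[(602.5,249.5,11),(597.5,149.5,11)]]
overlay(sc,[(q,(0,0,255))],(270,190,340,260),8,'s25.png')
overlay(t,[(q,(0,0,255))],(160,160,230,200),8,'t25.png')
E
```

```text
t 43.067
qpos [ 0.736  0.487 -0.196  0.    -0.885 -0.799]
ee_pos [605.045 289.313  60.206]
tool_rot [-2.149e+00  2.287e+00 -1.000e-03]
force [ 0.452 -0.701  0.642]
gripper_width 39.888
Rt [[-0.062, -0.998, 0.003], [-0.998, 0.062, 0.002], [-0.002, -0.003, -1.0]]
```

View pics/s25.png

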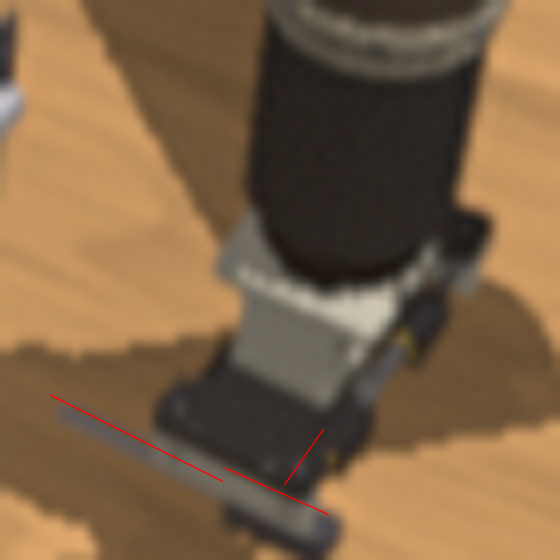

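View pics/t25.png

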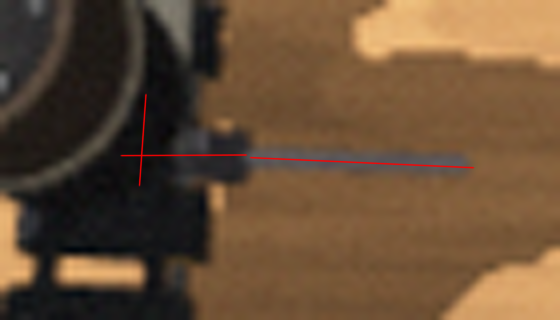

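Request:
play_rows:
  commands:
    - {"delta_pos":[-2,0,10],"twist":0}
    - {"delta_pos":[-2,0,22],"twist":0}
    - {"delta_pos":[-2,0,33],"twist":0}
    - {"delta_pos":[-2,0,42],"twist":0}
    - {"delta_pos":[-2,0,48],"twist":0}
  force: 60

```text
t: 43.58
ee_pos: [603.0, 290.2, 7.2]
tool_rot: [2.149, -2.287, -0.0]
force: [0.1, -0.4, 0.4]
gripper_width: 39.7
```

Request:
play_rows:
  commands:
    - {"delta_pos":[0,0,1],"twist":0}
    - {"delta_pos":[0,0,3],"twist":0}
    - {"delta_pos":[0,0,5],"twist":0}
    - {"delta_pos":[0,0,7],"twist":0}
    - {"delta_pos":[0,0,7.5],"twist":0}

```text
t: 44.0
ee_pos: [604.1, 291.0, 2.2]
tool_rot: [-2.151, 2.289, -0.0]
force: [-0.1, 0.1, 0.3]
gripper_width: 40.1
```

Request:
play_rows:
  commands:
    - {"delta_pos":[0,0,0],"twist":0}
    - {"delta_pos":[0,0,0],"twist":0}
    - {"delta_pos":[0,0,0],"twist":0}
    - {"delta_pos":[0,0,0],"twist":0}
    - {"delta_pos":[0,0,0],"twist":0}

```text
t: 44.42
ee_pos: [604.1, 290.9, 2.4]
tool_rot: [-2.151, 2.289, -0.0]
force: [1.2, 0.9, -0.2]
gripper_width: 40.3
```

Request:
play_rows:
  commands:
    - {"delta_pos":[0,0,0],"twist":0}
    - {"delta_pos":[0,0,0],"twist":0}
    - {"delta_pos":[0,0,0],"twist":0}
    - {"delta_pos":[0,0,0],"twist":0}
    - {"delta_pos":[0,0,0],"twist":0}
  gripper: 5

```text
t: 44.83
ee_pos: [604.1, 291.0, 2.2]
tool_rot: [-2.151, 2.289, -0.0]
force: [-0.3, 0.8, -0.9]
gripper_width: 21.7
```

Request:
play_rows:
  commands:
    - {"delta_pos":[0,0,0],"twist":0}
    - {"delta_pos":[0,0,0],"twist":0}
    - {"delta_pos":[0,0,0],"twist":0}
    - {"delta_pos":[0,0,0],"twist":0}
    - {"delta_pos":[0,0,0],"twist":0}

```text
t: 45.25
ee_pos: [604.1, 291.0, 2.2]
tool_rot: [-2.151, 2.289, -0.0]
force: [-0.6, 0.8, 0.7]
gripper_width: 21.8
```

Request:
play_rows:
  commands:
    - {"delta_pos":[0,0,-6],"twist":0}
    - {"delta_pos":[0,0,-18],"twist":0}
    - {"delta_pos":[0,0,-36],"twist":0}
    - {"delta_pos":[0,0,-56],"twist":0}
    - {"delta_pos":[0,0,-75],"twist":0}

```text
t: 45.67
ee_pos: [603.7, 290.6, 78.7]
tool_rot: [2.151, -2.289, -0.0]
force: [0.8, 0.3, -2.1]
gripper_width: 22.0
```

```bash
python3 - <<'E'
from fit import *
from plan import *
s=st()
plan([(472.3,202,89.2,-1.633)])
t=cam('top'); overlay(t,[],(160,160,230,200),8,'t26.png')
sc=cam('scene'); overlay(sc,[],(270,180,340,250),8,'s26.png')
E
```

```text
t 45.667
qpos [ 0.739  0.469 -0.176  0.    -0.926 -0.801]
ee_pos [603.706 290.594  78.695]
tool_rot [ 2.151 -2.289 -0.   ]
force [ 0.813  0.262 -2.073]
gripper_width 22.022
Rt [[-0.062, -0.998, -0.0], [-0.998, 0.062, -0.0], [0.0, 0.0, -1.0]]
[97.0, 126.0, -11.0] tw 0.0  ->  [472.0, 202.0, 89.0]
```

View pics/s26.png

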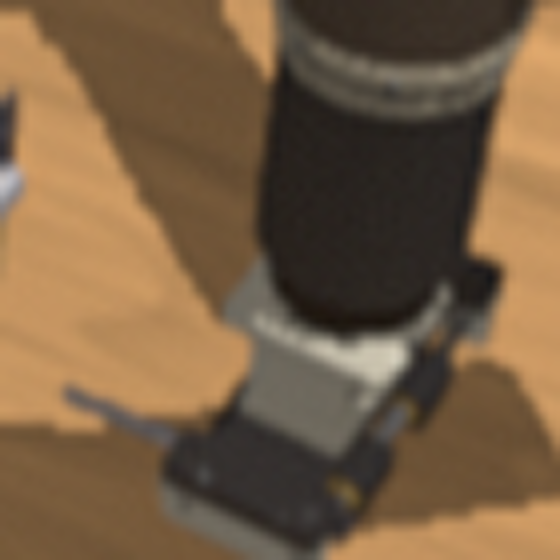

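Request:
play_rows:
  commands:
    - {"delta_pos":[12,16,-4],"twist":0}
    - {"delta_pos":[33,43,-8],"twist":0}
    - {"delta_pos":[57,74,-12],"twist":0}
    - {"delta_pos":[80,105,-12],"twist":0}
    - {"delta_pos":[97,126,-12],"twist":0}

```text
t: 46.18
ee_pos: [468.9, 199.4, 88.8]
tool_rot: [2.149, -2.289, -0.001]
force: [-0.3, -0.3, -2.0]
gripper_width: 21.5
```

Request:
play_rows:
  commands:
    - {"delta_pos":[0,0,0],"twist":0}
    - {"delta_pos":[0,0,0],"twist":0}
    - {"delta_pos":[0,0,0],"twist":0}
    - {"delta_pos":[0,0,0],"twist":0}
    - {"delta_pos":[0,0,0],"twist":0}

```text
t: 46.6
ee_pos: [472.9, 202.4, 89.0]
tool_rot: [2.151, -2.289, 0.0]
force: [-0.7, 0.0, -1.9]
gripper_width: 21.5
```

```bash
python3 - <<'E'
from fit import *
from plan import *
s=st()
plan([(472.3,202,89.2,-1.633)])
e=np.array(s['ee_pos']);R=cv2.Rodrigues(np.array(s['tool_rot'],float))[0]
q=[[e+R@np.array((41.5,0,-8.8)),e+R@np.array((141.5,0,-8.8))]]
eye=[[(462.3,40.8,98),(462.3-.062*54,40.8-54,98)]]
t=cam('top'); overlay(t,[],(195,170,275,225),9,'t27.png'); overlay(t,[(q,(0,0,255)),(eye,(255,0,0))],(195,170,275,225),9,'t27b.png')
sc=cam('scene'); overlay(sc,[],(245,170,315,225),11,'s27.png');overlay(sc,[(q,(0,0,255)),(eye,(255,0,0))],(245,170,315,225),11,'s27b.png')
np.savez('pics/sc27.npz',**{k:np.array(v) for k,v in sc.items()});np.savez('pics/t27.npz',**{k:np.array(v) for k,v in t.items()})
E
```

```text
t 46.6
qpos [ 0.787  0.233 -0.52   0.    -0.818 -0.849]
ee_pos [472.873 202.386  88.968]
tool_rot [ 2.151 -2.289  0.   ]
force [-0.703  0.043 -1.896]
gripper_width 21.517
Rt [[-0.062, -0.998, -0.0], [-0.998, 0.062, -0.0], [0.0, 0.0, -1.0]]
[0.4, 0.5, -0.2] tw 0.0  ->  [472.0, 202.0, 89.0]
```

View pics/t27b.png

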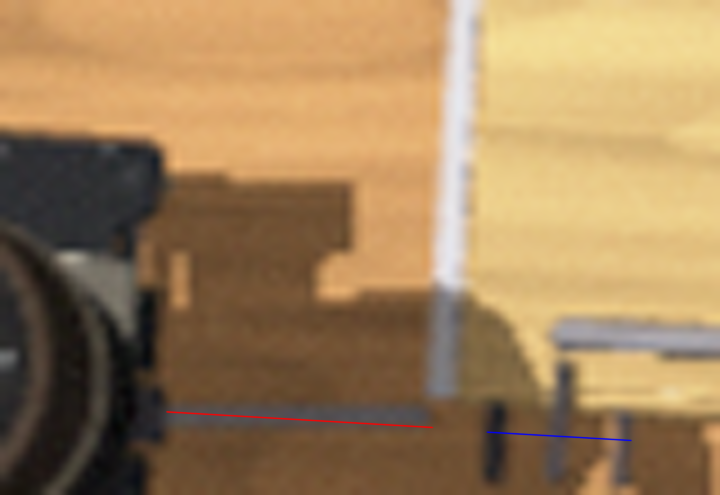

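View pics/s27b.png

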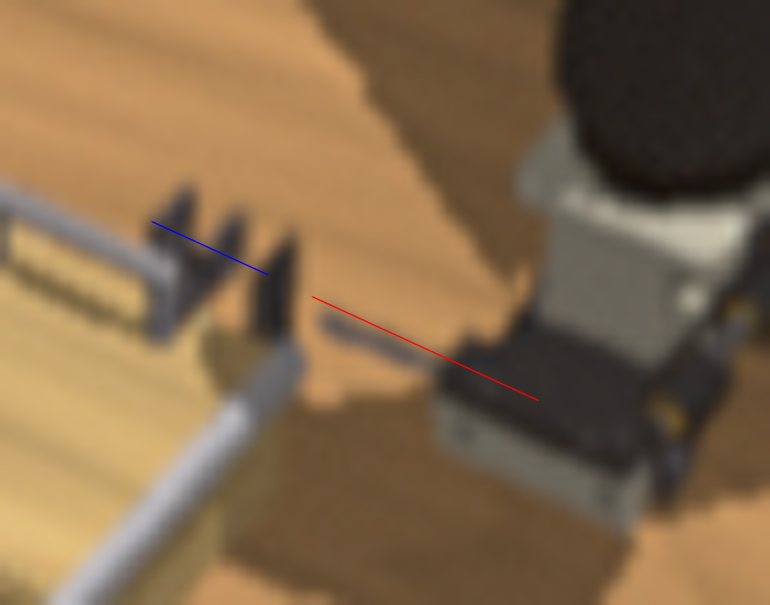

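View pics/s27.png

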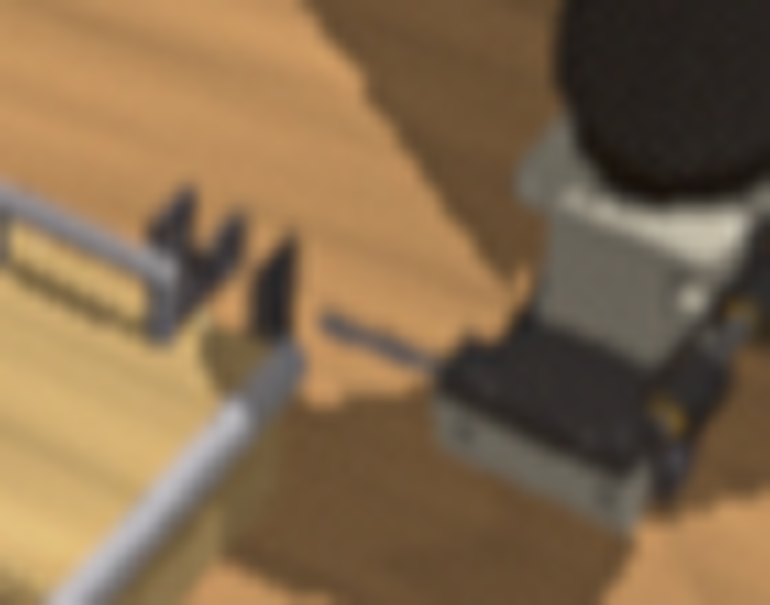

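```bash
cat > rodfit.py <<'E'
from fit import *
import sys
def sat(c):
    g=c['image'].astype(float); return g.max(2)-g.min(2), g
def trace(c,P0,P1,half=6,n=12,name=''):
    """sample perpendicular profiles of saturation along predicted line; return centroid offsets px (perp) """
    S=sat(c)[0]; S=cv2.GaussianBlur(S,(0,0),.5)
    a,b=proj(c,[P0,P1]); d=(b-a)/np.linalg.norm(b-a); nrm=np.array([-d[1],d[0]])
    out=[]
    for f in np.linspace(0,1,n):
        p=a+(b-a)*f; r=np.arange(-half,half+.01,.25)
        q=p+r[:,None]*nrm
        v=cv2.remap(S.astype(np.float32),q[:,0].astype(np.float32)[None],q[:,1].astype(np.float32)[None],cv2.INTER_CUBIC)[0]
        base=np.minimum(np.median(v[:8]),np.median(v[-8:])); w=np.clip(base*.75-v,0,None)
        out.append((round(f,2),round(float((w*r).sum()/w.sum()),2) if w.sum()>1 else None, round(float(v.min()),0),round(float(base))))
    print(name,'nrm',np.round(nrm,2)); [print(o_) for o_ in out]
if __name__=='__main__':
    t=dict(np.load('pics/t27.npz'));s=dict(np.load('pics/sc27.npz'))
    e=np.array([472.9,202.4,89.0]); ax=np.array([-.062,-.998,0])
    P0=e+ax*42+[0,0,8.8];P1=e+ax*141+[0,0,8.8]
    trace(t,P0,P1,name='top',half=4); 
    trace(s,e+ax*85+[0,0,8.8],e+ax*141+[0,0,8.8],name='scene',half=4)
E
python3 rodfit.py
python3 - <<'E'
from fit import *
t=dict(np.load('pics/t27.npz'))
overlay(t,[],(208,205,248,225),18,'t28.png')
E
```

```text
top nrm [-0.06  1.  ]
(np.float64(0.0), 0.56, 4.0, 38)
(np.float64(0.09), 0.33, 6.0, 55)
(np.float64(0.18), 0.16, 6.0, 52)
(np.float64(0.27), 0.02, 5.0, 54)
(np.float64(0.36), -0.19, 6.0, 54)
(np.float64(0.45), -0.35, 6.0, 54)
(np.float64(0.55), -0.49, 4.0, 55)
(np.float64(0.64), -0.66, 7.0, 57)
(np.float64(0.73), -0.82, 5.0, 56)
(np.float64(0.82), -0.93, 6.0, 56)
(np.float64(0.91), -1.12, 5.0, 54)
(np.float64(1.0), -3.88, 12.0, 36)
scene nrm [ 0.42 -0.91]
(np.float64(0.0), -1.21, 28.0, 57)
(np.float64(0.09), -1.19, 34.0, 77)
(np.float64(0.18), -1.26, 28.0, 86)
(np.float64(0.27), -1.28, 25.0, 87)
(np.float64(0.36), -1.25, 25.0, 86)
(np.float64(0.45), -1.31, 31.0, 88)
(np.float64(0.55), -1.42, 31.0, 83)
(np.float64(0.64), -1.56, 26.0, 78)
(np.float64(0.73), -1.52, 23.0, 76)
(np.float64(0.82), -1.5, 34.0, 84)
(np.float64(0.91), None, 74.0, 88)
(np.float64(1.0), -4.0, 48.0, 75)
```

View pics/t28.png

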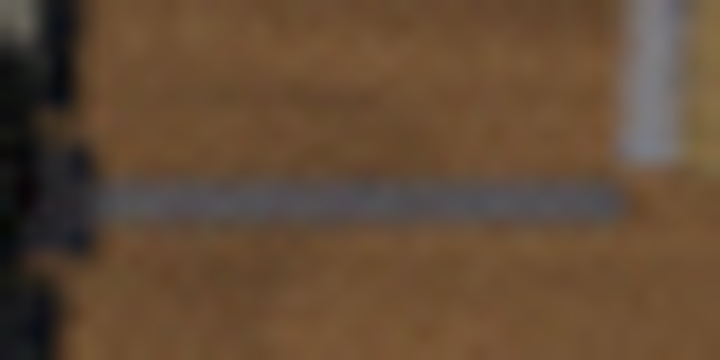

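```bash
python3 - <<'E'
from rodfit import *
t=dict(np.load('pics/t23.npz'));s=dict(np.load('pics/sc23.npz'))
ux=np.array([.998,-.062,0]);uy=np.array([.062,.998,0]);b=np.array([498.9,-30.8,121])
trace(t,b+uy*30,b-uy*30,name='bar top',half=5,n=7)
trace(s,b+uy*30,b-uy*30,name='bar scene',half=5,n=7)
# profiles of plates along x at top z=112 for contact-derived frame
c0=b+ux*55; 
S,g=sat(t); V=g.max(2)
for y in (95,71,47):
    base=b-ux*41; # eye line pt at y=-30.8 -> box y?
    pts=[]
    yc=y-30-2  # relative along uy from bar TCP (approx box y 30+1.2)
    xs=np.arange(-24,25,2)
    P=np.array([base*[1,1,0]+uy*yc+ux*x+[0,0,112] for x in xs]); q=proj(t,P)
    for du in (0,):
        v=cv2.remap(V.astype(np.float32),(q[:,0]+du).astype(np.float32)[None],q[:,1].astype(np.float32)[None],cv2.INTER_LINEAR)[0]
        print(y,[(int(x),int(k)) for x,k in zip(xs,v)])
E
```

```text
bar top nrm [-0.06  1.  ]
(np.float64(0.0), 1.14, 4.0, 96)
(np.float64(0.17), 1.01, 3.0, 97)
(np.float64(0.33), 0.99, 3.0, 96)
(np.float64(0.5), 1.23, 2.0, 96)
(np.float64(0.67), 1.19, 2.0, 96)
(np.float64(0.83), 1.11, 4.0, 96)
(np.float64(1.0), 1.1, 3.0, 94)
bar scene nrm [ 0.42 -0.91]
(np.float64(0.0), -0.18, 13.0, 81)
(np.float64(0.17), -0.1, 10.0, 87)
(np.float64(0.33), -0.09, 10.0, 86)
(np.float64(0.5), -0.06, 10.0, 85)
(np.float64(0.67), -0.01, 9.0, 83)
(np.float64(0.83), -0.28, 7.0, 20)
(np.float64(1.0), -1.08, 5.0, 42)
95 [(-24, 214), (-22, 205), (-20, 171), (-18, 136), (-16, 113), (-14, 101), (-12, 100), (-10, 92), (-8, 87), (-6, 98), (-4, 107), (-2, 112), (0, 113), (2, 112), (4, 110), (6, 110), (8, 116), (10, 151), (12, 189), (14, 221), (16, 235), (18, 229), (20, 233), (22, 237), (24, 235)]
71 [(-24, 216), (-22, 207), (-20, 189), (-18, 135), (-16, 108), (-14, 97), (-12, 100), (-10, 104), (-8, 105), (-6, 104), (-4, 102), (-2, 100), (0, 99), (2, 99), (4, 99), (6, 100), (8, 97), (10, 94), (12, 101), (14, 108), (16, 113), (18, 113), (20, 113), (22, 111), (24, 121)]
47 [(-24, 214), (-22, 209), (-20, 186), (-18, 153), (-16, 110), (-14, 103), (-12, 105), (-10, 107), (-8, 108), (-6, 109), (-4, 107), (-2, 104), (0, 108), (2, 109), (4, 105), (6, 105), (8, 111), (10, 150), (12, 187), (14, 225), (16, 229), (18, 222), (20, 229), (22, 233), (24, 232)]
```

Request:
play_rows:
  commands:
    - {"delta_pos":[0,0,0],"twist":0.02}
    - {"delta_pos":[0,0,0],"twist":0.045}
    - {"delta_pos":[0,0,0],"twist":0.063}
    - {"delta_pos":[0,0,0],"twist":0.063}
    - {"delta_pos":[0,0,0],"twist":0.063}

```text
t: 47.12
ee_pos: [472.3, 201.9, 89.1]
tool_rot: [2.078, -2.356, 0.0]
force: [-0.7, -0.7, -2.0]
gripper_width: 21.8
```

```bash
cat > rm.py <<'E'
from rodfit import *
s_=st(); e=np.array(s_['ee_pos'])
t=cam('top');s=cam('scene')
ax=np.array([-.062,-.998,0])
# desired line: passes eye (462.3,40.8,98) along ax
eye=np.array([462.3,40.8,98]); L=(e-eye)@ax  # negative
Pa=eye+ax*(L+42);Pb=eye+ax*(L+135)
trace(t,Pa,Pb,name='top vs desired',half=4)
trace(s,eye+ax*(L+85),eye+ax*(L+135),name='scene',half=4,n=8)
E
python3 rm.py
```

```text
t 47.117
qpos [ 0.787  0.232 -0.521  0.    -0.818 -0.912]
ee_pos [472.28  201.893  89.133]
tool_rot [ 2.078 -2.356  0.   ]
force [-0.717 -0.682 -1.971]
gripper_width 21.796
Rt [[-0.125, -0.992, -0.0], [-0.992, 0.125, -0.0], [0.0, 0.0, -1.0]]
top vs desired nrm [-0.06  1.  ]
(np.float64(0.0), 1.08, 1.0, 29)
(np.float64(0.09), 1.19, 5.0, 43)
(np.float64(0.18), 1.16, 6.0, 43)
(np.float64(0.27), 1.2, 7.0, 41)
(np.float64(0.36), 1.18, 5.0, 43)
(np.float64(0.45), 1.18, 3.0, 47)
(np.float64(0.55), 1.23, 3.0, 45)
(np.float64(0.64), 1.27, 5.0, 45)
(np.float64(0.73), 1.26, 3.0, 42)
(np.float64(0.82), 1.29, 7.0, 43)
(np.float64(0.91), 1.27, 4.0, 46)
(np.float64(1.0), 1.33, 3.0, 46)
scene nrm [ 0.42 -0.91]
(np.float64(0.0), -0.48, 11.0, 39)
(np.float64(0.14), -0.22, 24.0, 89)
(np.float64(0.29), -0.13, 27.0, 98)
(np.float64(0.43), -0.19, 31.0, 99)
(np.float64(0.57), -0.17, 32.0, 98)
(np.float64(0.71), -0.2, 35.0, 98)
(np.float64(0.86), -0.24, 33.0, 97)
(np.float64(1.0), -0.04, 71.0, 98)
```

Request:
play_rows:
  commands:
    - {"delta_pos":[5,-0.8,0],"twist":0}
    - {"delta_pos":[10,-1.1,0],"twist":0}
    - {"delta_pos":[15,-1.4,0],"twist":0}
    - {"delta_pos":[20,-1.8,0],"twist":0}
    - {"delta_pos":[25,-2.1,0],"twist":0}

```text
t: 47.63
ee_pos: [471.1, 176.1, 89.2]
tool_rot: [2.078, -2.356, 0.0]
force: [0.6, -0.0, -1.7]
gripper_width: 21.3
```

Request:
play_rows:
  commands:
    - {"delta_pos":[2,-0.1,0],"twist":0}
    - {"delta_pos":[5,-0.3,0],"twist":0}
    - {"delta_pos":[8,-0.5,0],"twist":0}
    - {"delta_pos":[10,-0.6,0],"twist":0}
    - {"delta_pos":[12,-0.8,0],"twist":0}

```text
t: 48.05
ee_pos: [470.5, 164.6, 89.2]
tool_rot: [-2.078, 2.356, 0.0]
force: [-0.4, 0.5, -2.2]
gripper_width: 21.6
```

```bash
python3 - <<'E'
from fit import *
s=st()
sc=cam('scene'); overlay(sc,[],(245,170,315,225),11,'s30.png')
t=cam('top'); overlay(t,[],(205,190,275,225),11,'t30.png')
E
```

```text
t 48.05
qpos [ 0.732  0.209 -0.553 -0.    -0.809 -0.857]
ee_pos [470.522 164.631  89.184]
tool_rot [-2.078  2.356  0.   ]
force [-0.437  0.53  -2.201]
gripper_width 21.647
Rt [[-0.125, -0.992, 0.0], [-0.992, 0.125, 0.0], [-0.0, -0.0, -1.0]]
```

View pics/s30.png

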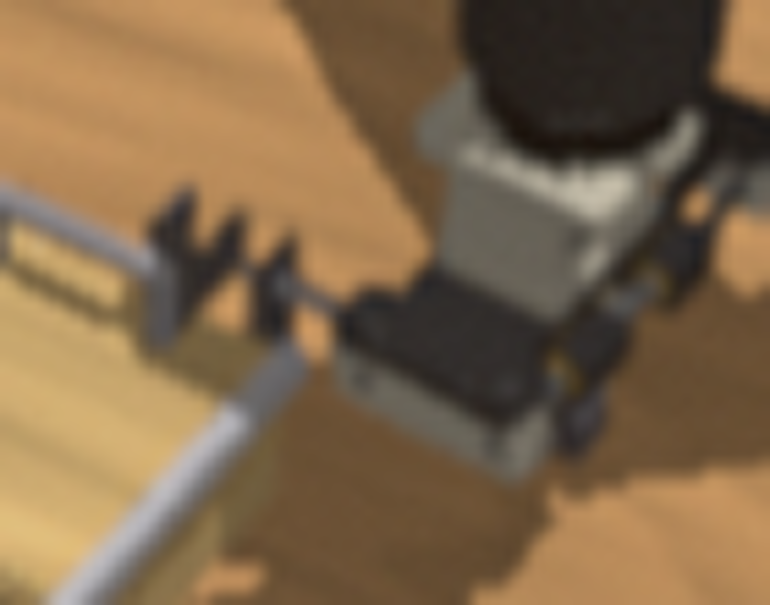

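View pics/t30.png

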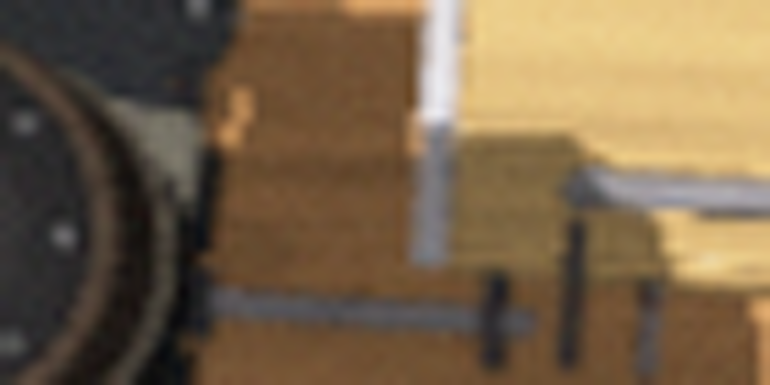

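Request:
play_rows:
  commands:
    - {"delta_pos":[5,-0.3,0],"twist":0}
    - {"delta_pos":[10,-0.6,0],"twist":0}
    - {"delta_pos":[15,-0.9,0],"twist":0}
    - {"delta_pos":[20,-1.3,0],"twist":0}
    - {"delta_pos":[25,-1.6,0],"twist":0}

```text
t: 48.57
ee_pos: [468.9, 139.2, 89.1]
tool_rot: [2.078, -2.356, -0.0]
force: [-0.5, -0.4, -2.5]
gripper_width: 22.1
```

Request:
play_rows:
  commands:
    - {"delta_pos":[5,-0.3,0],"twist":0}
    - {"delta_pos":[10,-0.6,0],"twist":0}
    - {"delta_pos":[15,-0.9,0],"twist":0}
    - {"delta_pos":[20,-1.3,0],"twist":0}
    - {"delta_pos":[25,-1.6,0],"twist":0}

```text
t: 48.98
ee_pos: [467.4, 114.3, 89.2]
tool_rot: [-2.078, 2.356, 0.0]
force: [0.3, 1.1, -2.2]
gripper_width: 21.5
```

```bash
python3 - <<'E'
from fit import *
s=st()
sc=cam('scene'); overlay(sc,[],(245,170,315,225),11,'s31.png')
t=cam('top'); overlay(t,[],(205,190,275,225),11,'t31.png')
E
```

```text
t 48.983
qpos [ 0.65   0.182 -0.589 -0.    -0.799 -0.775]
ee_pos [467.434 114.288  89.178]
tool_rot [-2.078  2.356  0.   ]
force [ 0.317  1.126 -2.174]
gripper_width 21.549
Rt [[-0.125, -0.992, 0.0], [-0.992, 0.125, 0.0], [-0.0, -0.0, -1.0]]
```

View pics/s31.png

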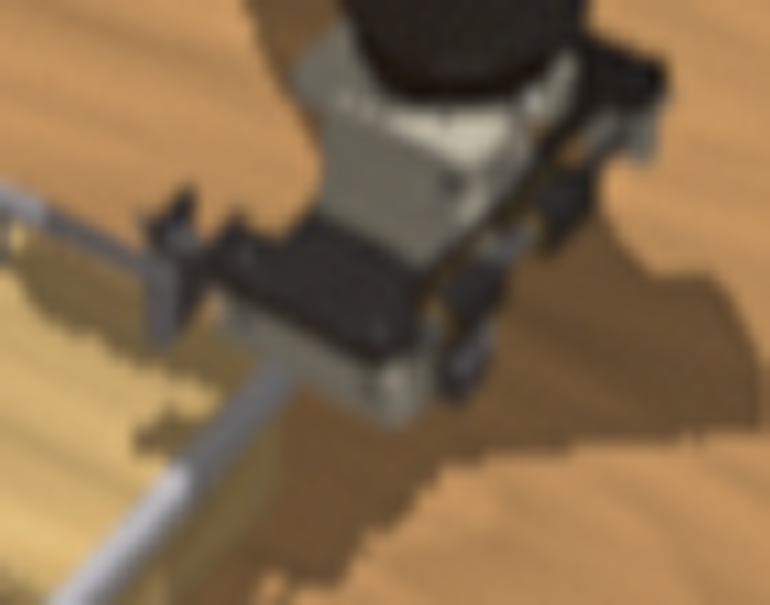

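View pics/t31.png

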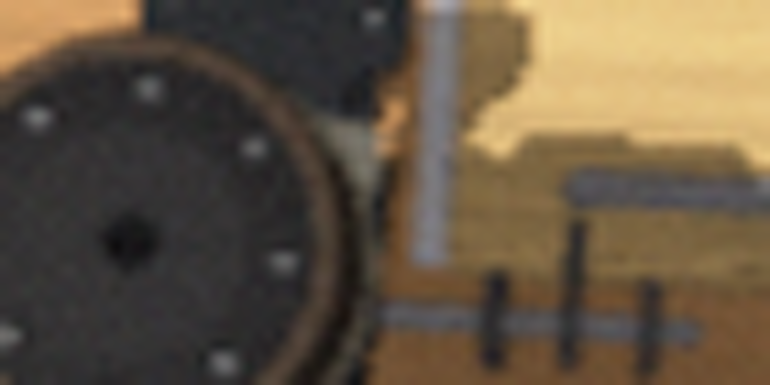

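Request:
play_rows:
  commands:
    - {"delta_pos":[5,-0.3,0],"twist":0}
    - {"delta_pos":[10,-0.6,0],"twist":0}
    - {"delta_pos":[15,-0.9,0],"twist":0}
    - {"delta_pos":[20,-1.3,0],"twist":0}
    - {"delta_pos":[24,-1.5,0],"twist":0}

```text
t: 49.5
ee_pos: [465.8, 90.2, 89.1]
tool_rot: [2.078, -2.356, -0.0]
force: [0.6, -0.9, -2.0]
gripper_width: 22.0
```

Request:
play_rows:
  commands:
    - {"delta_pos":[1,-0.1,0],"twist":0}
    - {"delta_pos":[2,-0.1,0],"twist":0}
    - {"delta_pos":[3,-0.2,0],"twist":0}
    - {"delta_pos":[4,-0.3,0],"twist":0}
    - {"delta_pos":[5,-0.3,0],"twist":0}

```text
t: 49.92
ee_pos: [465.7, 85.8, 89.1]
tool_rot: [-2.079, 2.356, 0.0]
force: [-0.8, 0.2, -2.9]
gripper_width: 21.9
```

Request:
play_rows:
  commands:
    - {"delta_pos":[1,-0.1,0],"twist":0}
    - {"delta_pos":[2,-0.1,0],"twist":0}
    - {"delta_pos":[3,-0.2,0],"twist":0}
    - {"delta_pos":[4,-0.3,0],"twist":0}
    - {"delta_pos":[4,-0.3,0],"twist":0}

```text
t: 50.33
ee_pos: [465.4, 81.8, 89.2]
tool_rot: [-2.078, 2.356, 0.0]
force: [-0.7, 0.1, -2.0]
gripper_width: 21.6
```

```bash
python3 - <<'E'
from fit import *
s=st()
sc=cam('scene'); overlay(sc,[],(245,170,315,225),11,'s32.png')
t=cam('top'); overlay(t,[],(205,190,275,225),11,'t32.png')
E
```

```text
t 50.333
qpos [ 0.592  0.169 -0.607 -0.    -0.795 -0.717]
ee_pos [465.43   81.788  89.165]
tool_rot [-2.078  2.356  0.   ]
force [-0.66   0.132 -2.037]
gripper_width 21.563
Rt [[-0.125, -0.992, 0.0], [-0.992, 0.125, 0.0], [-0.0, -0.0, -1.0]]
```

View pics/t32.png

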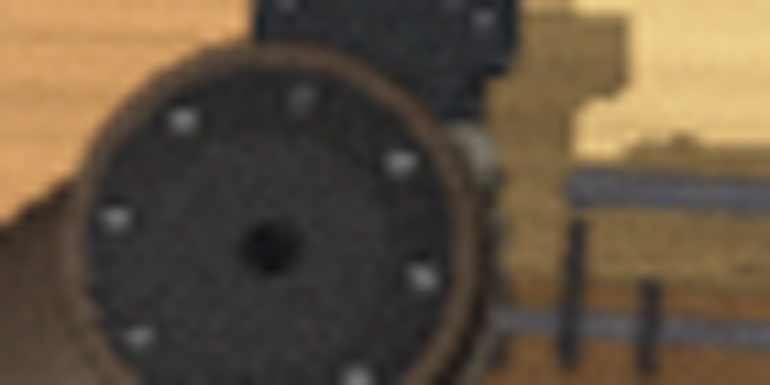

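Advance in 1 mm steps until contact.

Request:
play_rows:
  commands:
    - {"delta_pos":[0.5,0,0],"twist":0}
    - {"delta_pos":[1,-0.1,0],"twist":0}
    - {"delta_pos":[1.5,-0.1,0],"twist":0}
    - {"delta_pos":[2,-0.1,0],"twist":0}
    - {"delta_pos":[2.5,-0.2,0],"twist":0}

```text
t: 50.85
ee_pos: [465.7, 81.6, 89.2]
tool_rot: [-2.075, 2.354, 0.003]
force: [-5.7, 16.5, -1.5]
gripper_width: 21.8
```

Request:
play_rows:
  commands:
    - {"delta_pos":[0.5,0,0],"twist":0}
    - {"delta_pos":[1,-0.1,0],"twist":0}
    - {"delta_pos":[1.5,-0.1,0],"twist":0}
    - {"delta_pos":[2,-0.1,0],"twist":0}
    - {"delta_pos":[2.5,-0.2,0],"twist":0}

```text
t: 51.27
ee_pos: [466.3, 81.3, 89.4]
tool_rot: [-2.073, 2.351, 0.005]
force: [-8.6, 27.0, -2.6]
gripper_width: 21.6
```

Request:
play_rows:
  commands:
    - {"delta_pos":[-1.5,0.1,0],"twist":0}
    - {"delta_pos":[-3,0.2,0],"twist":0}
    - {"delta_pos":[-4,0.2,0],"twist":0}
    - {"delta_pos":[-4,0.2,0],"twist":0}
    - {"delta_pos":[-4,0.2,0],"twist":0}

```text
t: 51.68
ee_pos: [465.9, 81.5, 89.3]
tool_rot: [-2.077, 2.355, 0.0]
force: [-1.0, 6.6, -2.6]
gripper_width: 22.3
```

Request:
play_rows:
  commands:
    - {"delta_pos":[0,0,0],"twist":0}
    - {"delta_pos":[0,0,0],"twist":0}
    - {"delta_pos":[0,0,0],"twist":0}
    - {"delta_pos":[0,0,0],"twist":0}
    - {"delta_pos":[0,0,0],"twist":0}
  gripper: 36

```text
t: 52.1
ee_pos: [465.5, 80.4, 89.2]
tool_rot: [2.078, -2.356, 0.0]
force: [-0.8, -0.9, -0.7]
gripper_width: 35.7
```

Request:
play_rows:
  commands:
    - {"delta_pos":[0,0,-8],"twist":0}
    - {"delta_pos":[0,0,-20],"twist":0}
    - {"delta_pos":[0,0,-40],"twist":0}
    - {"delta_pos":[0,0,-65],"twist":0}
    - {"delta_pos":[0,0,-95],"twist":0}

```text
t: 52.52
ee_pos: [464.6, 80.2, 184.8]
tool_rot: [2.077, -2.354, -0.001]
force: [0.3, -0.3, 0.1]
gripper_width: 35.7
```

Request:
play_rows:
  commands:
    - {"delta_pos":[-30,0,-10],"twist":0}
    - {"delta_pos":[-65,0,-20],"twist":0}
    - {"delta_pos":[-100,0,-20],"twist":0}
    - {"delta_pos":[-135,0,-20],"twist":0}
    - {"delta_pos":[-165,0,-20],"twist":0}

```text
t: 52.93
ee_pos: [486.3, 246.5, 205.4]
tool_rot: [-2.078, 2.354, -0.0]
force: [1.6, 0.8, -0.5]
gripper_width: 35.6
```

```bash
python3 - <<'E'
from fit import *
s=st()
sc=cam('scene','s33f.png'); overlay(sc,[],(245,170,315,225),11,'s33.png')
t=cam('top','t33f.png'); overlay(t,[],(225,185,295,225),11,'t33.png')
E
```

```text
t 52.933
qpos [ 0.829  0.16  -0.308  0.    -1.101 -0.954]
ee_pos [486.281 246.45  205.392]
tool_rot [-2.078  2.354 -0.   ]
force [ 1.631  0.838 -0.523]
gripper_width 35.628
Rt [[-0.124, -0.992, 0.001], [-0.992, 0.124, 0.001], [-0.001, -0.001, -1.0]]
```

View pics/t33.png

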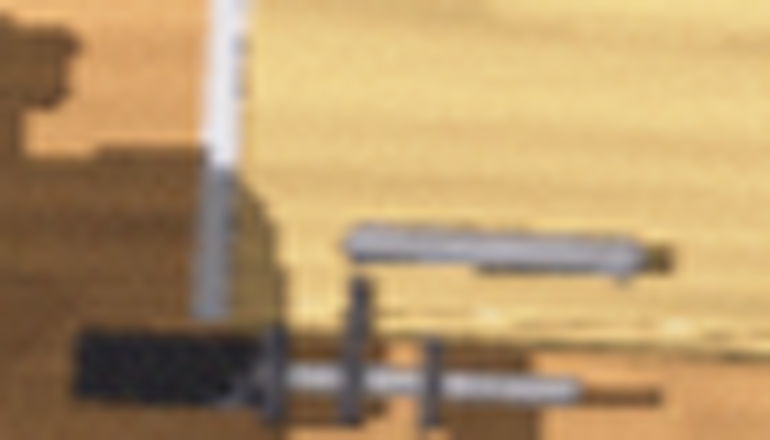

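View pics/s33.png

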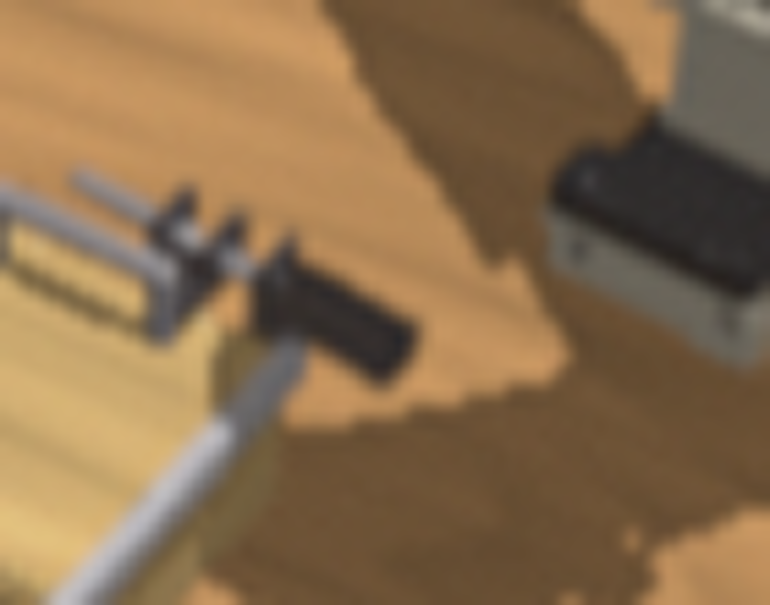

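View pics/s33f.png

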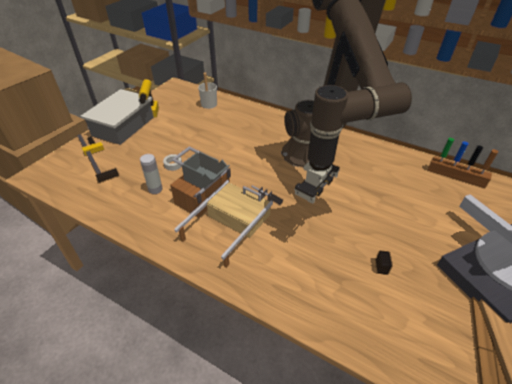

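Request:
play_rows:
  commands:
    - {"delta_pos":[-30,0,-10],"twist":0}
    - {"delta_pos":[-65,0,-20],"twist":0}
    - {"delta_pos":[-100,0,-30],"twist":0}
    - {"delta_pos":[-130,0,-40],"twist":0}
    - {"delta_pos":[-150,0,-50],"twist":0}

```text
t: 53.45
ee_pos: [504.9, 395.1, 254.9]
tool_rot: [2.079, -2.355, 0.0]
force: [1.1, -0.0, 0.8]
gripper_width: 36.0
```

```bash
python3 - <<'E'
from fit import *
s=st()
sc=cam('scene'); t=cam('top')
overlay(t,[],(226,205,286,225),13,'t34.png'); overlay(sc,[],(246,178,288,208),18,'s34.png')
# expected: head ends in box y 98..154, z~96 using apparent frames
c=(547.3,-63,-.062)
for y in (154,98,92,-2-0,):
    print(y,np.round((proj(t,T(c,[(-96,y,98)]))[0]-[226,205]+.5)*13-.5,1))
print(np.round((proj(t,T(c,[(-96,-2,98)]))[0]-[226,205]+.5)*13-.5,1))
E
```

```text
t 53.45
qpos [ 0.968  0.288 -0.025  0.    -1.258 -1.092]
ee_pos [504.875 395.138 254.918]
tool_rot [ 2.079 -2.355  0.   ]
force [ 1.067 -0.018  0.788]
gripper_width 36.021
Rt [[-0.124, -0.992, 0.0], [-0.992, 0.124, -0.0], [0.0, -0.0, -1.0]]
154 [ 84.7 174.3]
98 [300.2 186.9]
92 [323.3 188.3]
-2 [685.3 209.4]
[685.3 209.4]
```

View pics/t34.png

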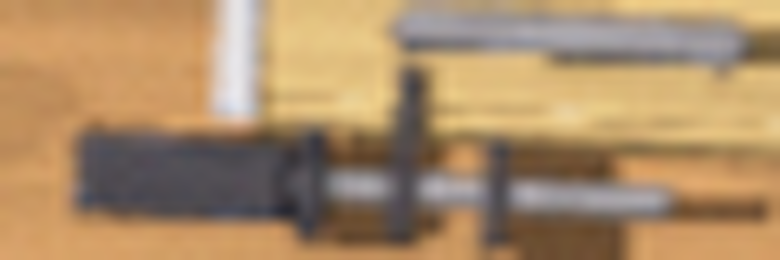

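View pics/s34.png

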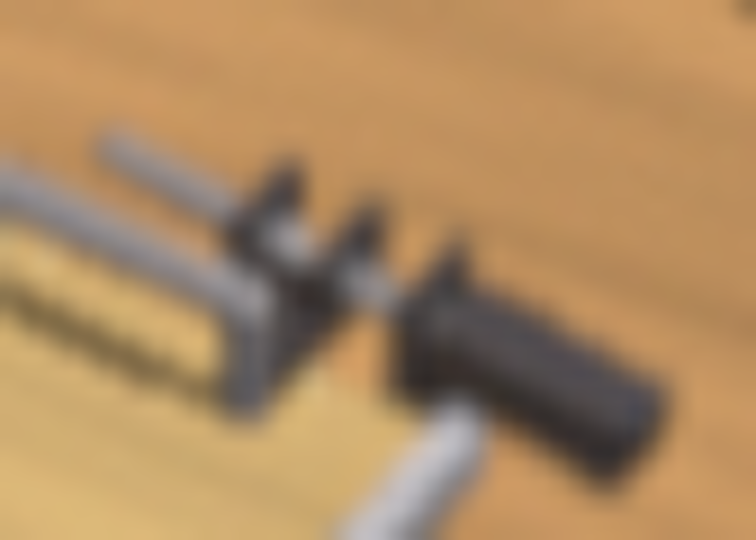

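```bash
python3 - <<'E'
from plan import *
plan([(468.3,142,160,-1.633),(468.3,142,88)])
E
```

```text
[128.0, 3.0, 48.0] tw -0.03  ->  [487.0, 269.0, 208.0]
[128.0, 7.0, 48.0] tw -0.03  ->  [468.0, 142.0, 160.0]
[0.0, -0.0, 72.0] tw -0.0  ->  [468.0, 142.0, 88.0]
```

Request:
play_rows:
  commands:
    - {"delta_pos":[26,1,10],"twist":-0.006}
    - {"delta_pos":[51,1,19],"twist":-0.012}
    - {"delta_pos":[77,2,29],"twist":-0.018}
    - {"delta_pos":[102,2,38],"twist":-0.024}
    - {"delta_pos":[128,3,48],"twist":-0.03}
  gripper: 0

```text
t: 53.97
ee_pos: [485.3, 264.4, 206.0]
tool_rot: [2.113, -2.324, 0.0]
force: [0.9, 0.4, -1.2]
gripper_width: 8.4
```

Request:
play_rows:
  commands:
    - {"delta_pos":[30,2,12],"twist":-0.006}
    - {"delta_pos":[60,3,24],"twist":-0.012}
    - {"delta_pos":[90,5,36],"twist":-0.018}
    - {"delta_pos":[115,6,45],"twist":-0.024}
    - {"delta_pos":[128,7,48],"twist":-0.03}

```text
t: 54.38
ee_pos: [464.5, 136.1, 157.1]
tool_rot: [2.144, -2.292, -0.001]
force: [0.1, -0.3, -0.4]
gripper_width: 0.4
```

Request:
play_rows:
  commands:
    - {"delta_pos":[0,0,12],"twist":0}
    - {"delta_pos":[0,0,28],"twist":0}
    - {"delta_pos":[0,0,44],"twist":0}
    - {"delta_pos":[0,0,60],"twist":0}
    - {"delta_pos":[0,0,71],"twist":0}

```text
t: 54.8
ee_pos: [466.3, 139.1, 86.4]
tool_rot: [2.147, -2.293, -0.0]
force: [0.3, 0.4, 0.2]
gripper_width: 0.2
```

Request:
play_rows:
  commands:
    - {"delta_pos":[5,0,0],"twist":0}
    - {"delta_pos":[10,0,0],"twist":0}
    - {"delta_pos":[15,0,0],"twist":0}
    - {"delta_pos":[20,0,0],"twist":0}
    - {"delta_pos":[25,0,0],"twist":0}

```text
t: 55.22
ee_pos: [465.5, 114.6, 88.1]
tool_rot: [-2.147, 2.291, -0.0]
force: [-0.3, 3.0, -0.0]
gripper_width: 0.6
```

```bash
python3 - <<'E'
from fit import *
s=st()
sc=cam('scene'); t=cam('top')
overlay(t,[],(206,200,286,225),10,'t35.png'); overlay(sc,[],(246,170,306,215),12,'s35.png')
E
```

```text
t 55.217
qpos [ 0.653  0.18  -0.596  0.    -0.793 -0.718]
ee_pos [465.509 114.648  88.083]
tool_rot [-2.147  2.291 -0.   ]
force [-0.296  2.956 -0.042]
gripper_width 0.6
Rt [[-0.065, -0.998, 0.001], [-0.998, 0.065, 0.001], [-0.001, -0.001, -1.0]]
```

View pics/s35.png

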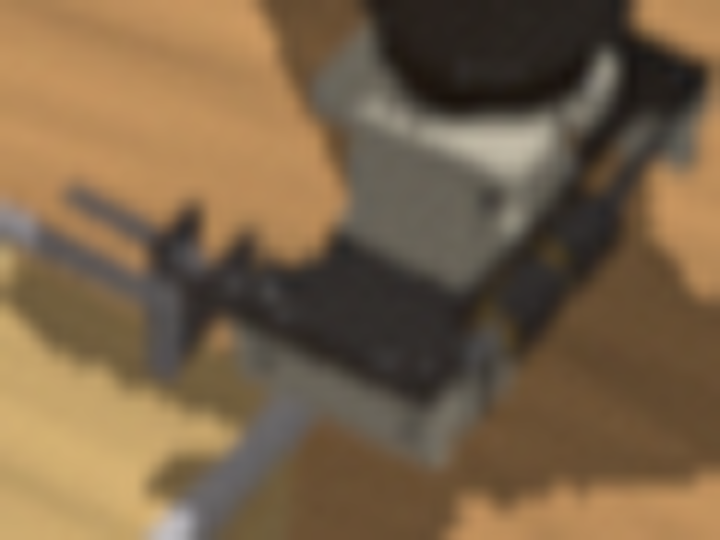

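Request:
play_rows:
  commands:
    - {"delta_pos":[0.5,0,0],"twist":0}
    - {"delta_pos":[1,0,0],"twist":0}
    - {"delta_pos":[1.5,0,0],"twist":0}
    - {"delta_pos":[2,0,0],"twist":0}
    - {"delta_pos":[2,0,0],"twist":0}

```text
t: 55.73
ee_pos: [466.0, 114.5, 87.7]
tool_rot: [-2.147, 2.29, 0.0]
force: [-0.1, 7.4, 2.4]
gripper_width: 0.3
```

Request:
play_rows:
  commands:
    - {"delta_pos":[0.5,0,0],"twist":0}
    - {"delta_pos":[1,0,0],"twist":0}
    - {"delta_pos":[1.5,0,0],"twist":0}
    - {"delta_pos":[2,0,0],"twist":0}
    - {"delta_pos":[2,0,0],"twist":0}

```text
t: 56.15
ee_pos: [466.8, 114.1, 88.1]
tool_rot: [-2.145, 2.287, 0.001]
force: [-1.5, 13.5, 3.2]
gripper_width: 0.4
```

Request:
play_rows:
  commands:
    - {"delta_pos":[0.5,0,0],"twist":0}
    - {"delta_pos":[1,0,0],"twist":0}
    - {"delta_pos":[1,0,0],"twist":0}
    - {"delta_pos":[1,0,0],"twist":0}
    - {"delta_pos":[1,0,0],"twist":0}

```text
t: 56.57
ee_pos: [467.2, 114.0, 88.4]
tool_rot: [-2.144, 2.286, 0.001]
force: [-1.5, 17.2, 3.8]
gripper_width: 0.4
```

Request:
play_rows:
  commands:
    - {"delta_pos":[-3,0,0],"twist":0}
    - {"delta_pos":[-8,0,0],"twist":0}
    - {"delta_pos":[-15,0,0],"twist":0}
    - {"delta_pos":[-25,0,-10],"twist":0}
    - {"delta_pos":[-40,0,-30],"twist":0}

```text
t: 56.98
ee_pos: [465.2, 148.5, 115.1]
tool_rot: [2.142, -2.289, -0.001]
force: [-0.1, 0.5, 0.5]
gripper_width: 0.4
```

Request:
play_rows:
  commands:
    - {"delta_pos":[-30,0,-30],"twist":0}
    - {"delta_pos":[-60,0,-60],"twist":0}
    - {"delta_pos":[-95,0,-80],"twist":0}
    - {"delta_pos":[-130,0,-100],"twist":0}
    - {"delta_pos":[-165,0,-110],"twist":0}

```text
t: 57.4
ee_pos: [478.4, 316.5, 230.0]
tool_rot: [-2.146, 2.291, -0.001]
force: [0.9, 0.2, 0.6]
gripper_width: 0.2
```

Request:
play_rows:
  commands:
    - {"delta_pos":[-30,0,0],"twist":0}
    - {"delta_pos":[-60,0,0],"twist":0}
    - {"delta_pos":[-75,0,0],"twist":0}
    - {"delta_pos":[-80,0,0],"twist":0}
    - {"delta_pos":[-80,0,0],"twist":0}

```text
t: 57.82
ee_pos: [482.8, 394.8, 225.9]
tool_rot: [2.148, -2.29, 0.001]
force: [0.5, 0.3, -0.3]
gripper_width: 0.5
```

```bash
python3 - <<'E'
from fit import *
s=st()
sc=cam('scene','s36f.png'); t=cam('top','t36f.png')
overlay(t,[],(226,205,286,225),13,'t36.png'); overlay(sc,[],(160,140,290,250),6,'s36.png')
E
```

```text
t 57.817
qpos [ 0.998  0.277 -0.107  0.    -1.19  -1.062]
ee_pos [482.809 394.825 225.929]
tool_rot [ 2.148e+00 -2.290e+00  1.000e-03]
force [ 0.457  0.252 -0.312]
gripper_width 0.513
Rt [[-0.064, -0.998, -0.001], [-0.998, 0.064, -0.002], [0.002, 0.001, -1.0]]
```

View pics/t36.png

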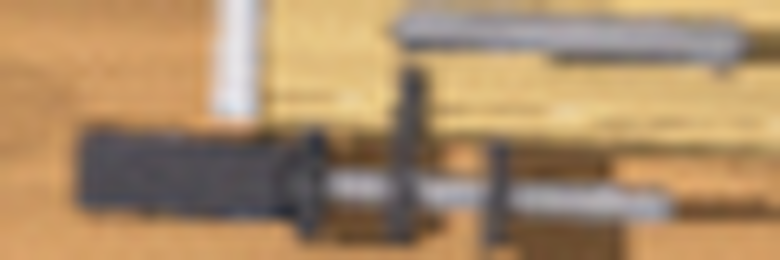

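View pics/s36.png

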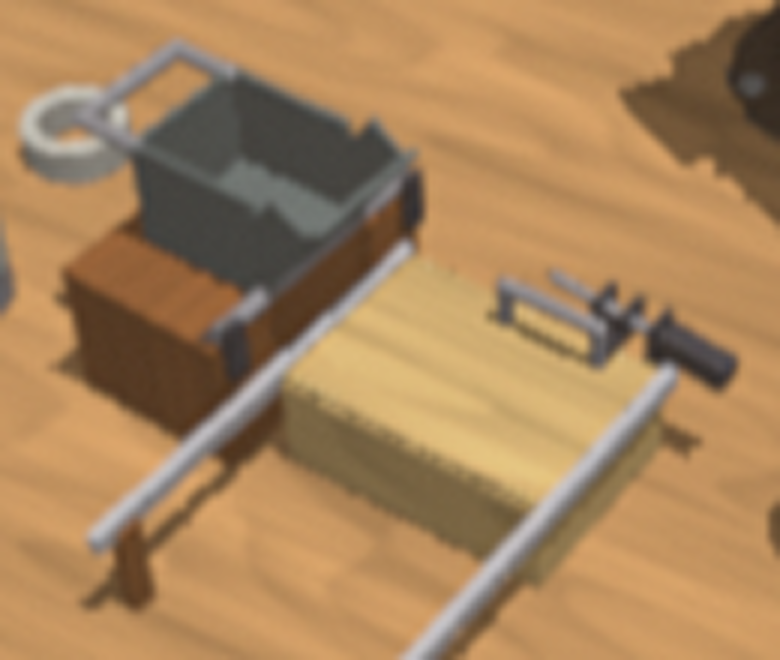

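View pics/t36f.png

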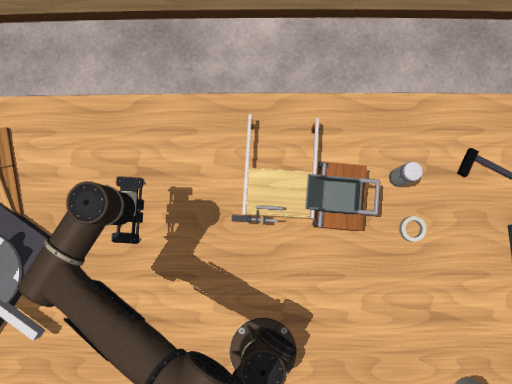

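```bash
python3 - <<'E'
from h import *
c=cam('scene'); print(hand_in())
E
```

```text
the job is handed in; nothing more can be done
None
```

The job is done and handed in at about 58 s of robot time; no result is reported back, so what follows rests on my own checks.

- **Tub:** I rocked it over on its front bar to about 105°, and both nuts in it slid into the box. I then set it back upright on the stand. The pictures afterwards show it upright and empty.
- **Nuts:** All five stray nuts were carried into the box. The last picture before closing showed all seven nuts in the box; later pictures showed none left on the bench.
- **Lid:** I slid it shut until it hit a firm stop (about 27 N at the wrist). The three eyes were in line in both cameras.
- **Rod:** It went through all three eyes without resistance, and pushing on it met firm contact. A second push of about 17 N on the back of the head did not move it.

**Where the checks disagreed:** After release, the top view first suggested a 2–3 mm gap between the head and the outer eye. The rod sags about 5° in the oversized holes, which would explain that gap. The firm contacts and the last picture suggest the head is up against the eye, but I did not measure the gap directly.

The tape roll and spray can were not touched. The tape measure was hidden behind the arm in the last top view, but I never moved near it.

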